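Turn the backward chisels round and put the chisel tray away

ROBOT

A 6-joint arm with a two-finger parallel gripper is mounted at the origin on the work surface. World frame = base frame: x ahead of the robot, y to its left, z up, the work surface at z = 0. Lengths are in m, angles in degrees, forces in N, time in s.
With the tool pointing down it reaches from about 0.4 to 0.825 m from the base axis. Payload 7 kg.
Tool frame: the origin (TCP) lies on the centre line of the jaws, within the pads' length; the fingertips stand 11 mm ahead of it and the grasp point (between the pads) lies 8 mm behind it; z points along the fingers, y is the direction in which the jaws open and shut (so a half turn about z gives the same grasp; the last joint's range is limited). The gripper opens to 88 mm and grips with 3 to 60 N. Pads are 19 mm wide; open, the fingers measure 130 mm over their backs; the gripper's body (78 mm by 193 mm) begins 47 mm behind the grasp point.
Start: joints at [88.642, 20.546, 0.682, 0, -70.136, -16.507], TCP at [0.207, 0.642, 0.238] pointing down, gripper open.
Joint ranges: [-176.03, 176.03], [-82.01, 121.73], [-58.28, 71.71], [-173.87, 95.51], [-174.79, -0.11], [-173.66, 173.66]. Speed limits (degrees/s): [136.94, 136.94, 172.46, 180, 180, 180].

INTERFACE

Orientations are given as [roll, pitch, yaw] about the fixed x, y, z axes, in that order (R = Rz(yaw) Ry(pitch) Rx(roll)).
In Python, from plant import ctrl, cams, order gives the robot as it stands.
- The arm moves only by the tool jog_arm, never from a script. Its argument "motion" is a list of rows, each an object with "offset": the shift along the tool's x, y, z in mm, a list of three; "roll": the turn about the tool's z in rad; "hand": the finger opening in mm, from 0 to 87.6. A call has 1 to 20 rows; each row is the pose to reach, as a shift and turn from the pose commanded when the call began, along the tool's axes at that moment; what a row does not reach only later rows make up. A row lasts 1/12 s, in which the tool goes at most 41.7 mm and 7.16 degrees, less where a joint would pass 70% of its speed; a pose out of reach is approached as far as the arm can. A call with a gripper value outside its range is refused whole. The fingers move at their own pace and stop on an object; the grip force is fixed at half the most. Time passes only in rows, so rows that repeat a pose let the fingers close. It gives the time, the measured TCP pose, the force and the opening at its end, in the units of the state.
- ctrl.get_obs(): the state, without advancing time (a new reading comes with each control period).
- cams.snapshot(name): name is "scene" or "top" or "wrist"; returns a dict with "img" (420x560x3 uint8, red, green, blue), "K" (3x3 intrinsics, pixels), "cam_to_world" (4x4, takes a point from camera to world coordinates); the wrist camera has in their place "T_tool_cam" (4x4, takes a point from camera to tool coordinates, whose origin is the TCP and whose axes are the flange's). Camera axes: x right, y down, z forward; pixel columns grow to the right and rows downward; lengths in m; the calibration is good to about 2 mm. A picture is of the moment at which its call begins: read the wrist's pose just before it. There is no depth.
- order.close_job(): hands the job in, once; it reports no verdict.
The state is a dict: "clock": time; "joint_pos": joint angles; "qvel": joint speeds; "tau": joint torques, N m; "tool_pos": TCP position; "orientation": TCP orientation; "force": force on the tool from outside, world axes, zero at the start; "moment": the same for the moment, N m; "opening": finger opening in m.
Only numpy, scipy, OpenCV 4.12 (cv2) and the standard library are available. Lean on these libraries where they do the work, as an engineer would, in place of code of your own. Each camera call takes 0.05 s, during which the arm holds its last target. There are 200 camera calls.

TASK

The chisels in the tray were put back the wrong way round, with their sharp blades sticking out, and one more was left on the bench: put every chisel in the tray lying flat with its whole blade under the clear guard and its handle out to the front, one to a bay. Then slide the loaded tray fully home, guard first, into the empty bottom bay of the grey cabinet. Leave the other things on the bench where they are.

Things in the scene. Friction and masses are not known exactly. Their poses are not given: they have to be found in the camera images.
- chisel_1: butt chisel 175 mm long: flat-sided orange handle 95 long, 26 wide, 22 mm high, then a steel blade 80 long, 16 wide, 4 mm thick, in line with the handle's middle. Origin under the shoulder (handle meets blade): handle at own x -95 to 0, blade 0 to +80 mm, z up. Lies level on its handle, blade clear of the surface. Starts in the tray wrong way round, handle under the guard; may be absent
- chisel_1_edge (a point): middle of the cutting edge of chisel_1, 80 mm ahead of its shoulder and 11 mm above its underside. The chisel weighs about 115 g and balances 10 to 20 mm behind the shoulder, in the handle
- chisel_2: butt chisel 175 mm long: flat-sided orange handle 95 long, 26 wide, 22 mm high, then a steel blade 80 long, 18 wide, 4 mm thick, in line with the handle's middle. Origin under the shoulder (handle meets blade): handle at own x -95 to 0, blade 0 to +80 mm, z up. Lies level on its handle, blade clear of the surface. Starts in the tray wrong way round, handle under the guard; may be absent
- chisel_2_edge (a point): middle of the cutting edge of chisel_2, 80 mm ahead of its shoulder and 11 mm above its underside. The chisel weighs about 115 g and balances 10 to 20 mm behind the shoulder, in the handle
- chisel_3: butt chisel 175 mm long: flat-sided orange handle 95 long, 26 wide, 22 mm high, then a steel blade 80 long, 20 wide, 4 mm thick, in line with the handle's middle. Origin under the shoulder (handle meets blade): handle at own x -95 to 0, blade 0 to +80 mm, z up. Lies level on its handle, blade clear of the surface. Starts in the tray wrong way round, handle under the guard; may be absent
- chisel_3_edge (a point): middle of the cutting edge of chisel_3, 80 mm ahead of its shoulder and 11 mm above its underside. The chisel weighs about 115 g and balances 10 to 20 mm behind the shoulder, in the handle
- chisel_4: butt chisel 175 mm long: flat-sided orange handle 95 long, 26 wide, 22 mm high, then a steel blade 80 long, 25 wide, 4 mm thick, in line with the handle's middle. Origin under the shoulder (handle meets blade): handle at own x -95 to 0, blade 0 to +80 mm, z up. Lies level on its handle, blade clear of the surface. Starts in the tray wrong way round, handle under the guard; may be absent
- chisel_4_edge (a point): middle of the cutting edge of chisel_4, 80 mm ahead of its shoulder and 11 mm above its underside. The chisel weighs about 115 g and balances 10 to 20 mm behind the shoulder, in the handle
- chisel_5: butt chisel 175 mm long: flat-sided orange handle 95 long, 26 wide, 22 mm high, then a steel blade 80 long, 22 wide, 4 mm thick, in line with the handle's middle. Origin under the shoulder (handle meets blade): handle at own x -95 to 0, blade 0 to +80 mm, z up. Lies level on its handle, blade clear of the surface. Starts loose on the bench
- chisel_5_edge (a point): middle of the cutting edge of chisel_5, 80 mm ahead of its shoulder and 11 mm above its underside. The chisel weighs about 115 g and balances 10 to 20 mm behind the shoulder, in the handle
- tray: loose chisel tray, dark floor with a bright metal lip, 206 mm deep (own x, -103 front to +103 back), 236 mm wide (own y), 0.6 kg; origin at the centre of its underside, z up. Floor 3 mm thick, lip 5 mm high at front and sides. The front part, x = -100 to +5, is open above, without partitions; the back part is the guard (see tray_guard). It slides on the bench
- tray_guard (a point): middle of the guard's mouth, on the tray floor (tray x = +5, y = 0). The guard: a clear roof with yellow front edge, underside 55 and top 58 mm above the bench, over four bays, each 38 mm wide, centred at tray y = -78, -26, +26, +78 mm, between blue partitions 14 mm thick, open to the front, closed at the back (tray x = +100) by a blue wall
- tray_bar (a point): middle of the tray's handle: a round black bar 10 mm thick along the tray's y, from y = -50 to +50 mm at tray x = -138 (35 mm in front of the tray), its centre 16 mm above the bench, joined to the tray by an arm at each end
- cabinet: fixed grey two-bay tray cabinet on the bench, 172 mm deep (own x, front face at -86), 262 mm wide, 150 mm high; origin at the centre of its underside; bays open towards own -x. The upper bay is taken by a fixed blue-fronted tray; the bottom bay is empty (see cabinet_bay)
- cabinet_bay (a point): middle of the bottom bay's mouth, at bench level (cabinet x = -86). The bay has no floor: the tray slides in on the bench. 250 mm wide, 66 mm high, flared yellow guides reach 26 mm out from its front, back wall at cabinet x = +82. Fully home against that wall the tray's origin is at cabinet x = -21, y = 0 mm, tray x along cabinet x; 38 mm of tray and its bar stand out
- tape_measure: yellow and black tape measure, 62 x 40 mm, 60 mm high; origin at the middle of its underside; a bystander, loose
- screw_jar: jar of screws with a red cap, 72 mm across, 85 mm high; origin at the middle of its underside; a bystander, loose
- glue_bottle: glue bottle, 60 mm across, 170 mm high; origin at the middle of its underside; a bystander, loose
- mallet: rubber mallet lying down, about 290 mm long and 100 mm over its head, 60 mm high, its own x from handle to head; origin on its underside, handle end 120 mm behind it, head 104 to 156 mm ahead; a bystander, loose
- sharpening_stone: reddish sharpening stone in a wooden base, 210 x 76 mm, 40 mm high, its length along its own x; origin at the middle of its underside; a bystander, loose
- try_square: try square lying flat: dark wooden stock 100 x 12 mm, 20 mm high, along its own y, steel blade 140 mm long towards its own x; origin under the middle of the stock; a bystander, loose
Not all that is in view belongs to the job. What is shaped like the chisel_1 but red is not meant.

How it is judged (in metres and radians):
On the way, in this order (a step that is already met when the one before it is completed fails the run):
1. every chisel lies in the tray, blade under the guard and handle to the front, one to a bay (x of chisel_1_edge in the frame of tray between 0.075 and 0.104 m and x of each of chisel_1, chisel_2, chisel_3, chisel_4, chisel_5 in the frame of tray below 0.03 m and y of chisel_1_edge in the frame of tray between -0.104 and 0.104 m and y of chisel_1 in the frame of tray between -0.116 and 0.116 m and z of each of chisel_1_edge, chisel_2_edge, chisel_3_edge, chisel_4_edge, chisel_5_edge in the frame of tray below 0.04 m and z of each of chisel_1, chisel_2, chisel_3, chisel_4, chisel_5 in the frame of tray below 0.022 m and x of chisel_2_edge in the frame of tray between 0.075 and 0.104 m and y of chisel_2_edge in the frame of tray between -0.104 and 0.104 m and y of chisel_2 in the frame of tray between -0.116 and 0.116 m and x of chisel_3_edge in the frame of tray between 0.075 and 0.104 m and y of chisel_3_edge in the frame of tray between -0.104 and 0.104 m and y of chisel_3 in the frame of tray between -0.116 and 0.116 m and x of chisel_4_edge in the frame of tray between 0.075 and 0.104 m and y of chisel_4_edge in the frame of tray between -0.104 and 0.104 m and y of chisel_4 in the frame of tray between -0.116 and 0.116 m and x of chisel_5_edge in the frame of tray between 0.075 and 0.104 m and y of chisel_5_edge in the frame of tray between -0.104 and 0.104 m and y of chisel_5 in the frame of tray between -0.116 and 0.116 m and distance between each of chisel_2_edge, chisel_3_edge, chisel_4_edge, chisel_5_edge and chisel_1_edge above 0.027 m and distance between each of chisel_3_edge, chisel_4_edge, chisel_5_edge and chisel_2_edge above 0.027 m and distance between each of chisel_4_edge, chisel_5_edge and chisel_3_edge above 0.027 m and distance between chisel_5_edge and chisel_4_edge above 0.027 m), for 0.2 s.
2. the loaded tray is fully home in the bottom bay of the cabinet (x of tray in the frame of cabinet between -0.029 and -0.01 m and y of tray in the frame of cabinet between -0.012 and 0.012 m and angle between the x axis of tray and the x axis of cabinet, either way round below 0.09 rad and angle between tray's own z axis and vertical below 0.06 rad), for 0.2 s.
At the end, for the whole second after the job is handed in: Every chisel present lies flat in the tray with its cutting edge under the guard (at most 10 mm of its 80 mm blade showing), handle to the front, one to a bay; the tray is in the bottom bay with its back within 8 mm of the back wall, straight within 5 degrees; all at rest (all of step 1 and all of step 2 and linear speed of each of chisel_1, chisel_2, chisel_3, chisel_4, chisel_5, tray below 0.02 m/s); the robot touches nothing.
It fails at once if one of the other things on the bench is moved more than 4 cm (distance of any of tape_measure, screw_jar, glue_bottle, mallet, sharpening_stone, try_square from where it was at the start of the episode above 0.04 m).
It fails at once if the tray is tipped up by more than 20 degrees (angle between tray's own z axis and vertical above 0.35 rad).
Of chisel_1, chisel_2, chisel_3, chisel_4 only 2 to 3 are there at a start; the rules pass over those that are not, and their reading is None.
At some moment in a run one of chisel_1, chisel_2, chisel_3, chisel_4, chisel_5 may be knocked a few centimetres aside while the robot is not near it.
Once in a run the grip may slacken for a moment while it holds something.
It also fails if it takes over 210 s, if anything falls off the work surface, if the arm or the gripper's body presses on something with over 40 N, if the wrist force passes 120 N, or if a joint passes its speed limit or range.

## Working session

There is one attempt and no reset: what is moved stays moved. The work goes in short steps, Python scripts to look and compute and a tool call to move; the robot and the scene stay as the last step left them, time stands still between calls to the robot, and variables do not carry over. Pictures are saved under pics/ and viewed, about 12 in all and at most 16, crops included, and the job is handed in when it is done.

Besides the shell and the picture viewer there is one more tool, called after ">>>" as name(argument=value, ...), one argument or row to a line, values as JSON. jog_arm: Moves the arm, as the interface text tells. Its arguments: {"type":"object","properties":{"motion":{"type":"array"}},"required":["motion"]}

```bash
mkdir -p pics; ls; cat > h.py <<'E'
import numpy as np, cv2
from plant import ctrl, cams, order
def snap(name,fn,scale=1.0):
    o=ctrl.get_obs(); s=cams.snapshot(name); im=cv2.cvtColor(np.asarray(s["img"]),cv2.COLOR_RGB2BGR)
    cv2.imwrite("pics/"+fn,im); np.savez("pics/"+fn[:-4]+".npz",**{k:np.asarray(v) for k,v in s.items()},pos=o["tool_pos"],rpy=o["orientation"])
    return im
E
python3 - <<'E'
from h import *
print(ctrl.get_obs())
a=snap("scene","s0.png");b=snap("top","t0.png");
import numpy as np
for n in("s0","t0"):
    d=np.load(f"pics/{n}.npz");print(d["K"],d["cam_to_world"])
cv2.imwrite("pics/t0b.png",cv2.resize(b,(800,600),interpolation=cv2.INTER_CUBIC))
E
```

```text
pics
{'clock': 0.0, 'joint_pos': array([ 8.86439168e+01,  2.05912645e+01,  6.32087275e-01, -1.84516035e-02,
       -7.01336521e+01, -1.65079576e+01]), 'qvel': array([ 0.04312961, -0.09998373, -0.03552967, -0.07235823,  0.06485298,
       -0.03892241]), 'tau': array([-3.94483031e-04, -5.82716274e+01,  2.93054366e+01,  6.99729323e+00,
        7.06183855e-03, -1.61405947e-04]), 'tool_pos': array([0.20694037, 0.64200307, 0.23661702]), 'orientation': array([ 1.79906068e+02, -9.74912409e-03, -1.78703173e+01]), 'force': array([-0.48934524,  0.12983961,  0.04582102]), 'moment': array([-0.00572409,  0.01439107,  0.01273759]), 'opening': 0.08742846904481971}
[[430.13147048   0.         277.94644382]
 [  0.         430.13147048 207.66536168]
 [  0.           0.           1.        ]] [[-0.04473546  0.80902662 -0.58606711  1.08494785]
 [ 0.99899638  0.03491814 -0.02805285 -0.0547432 ]
 [-0.00223113 -0.58673388 -0.80977675  0.86650063]
 [ 0.          0.          0.          1.        ]]
[[381.45170999   0.         280.5287633 ]
 [  0.         381.45170999 207.84374502]
 [  0.           0.           1.        ]] [[-0.02241649 -0.99763218  0.06501942  0.40411932]
 [-0.99948388  0.02385997  0.0215098  -0.11015211]
 [-0.02301023 -0.06450369 -0.99765215  1.16049795]
 [ 0.          0.          0.          1.        ]]
```

View pics/t0b.png

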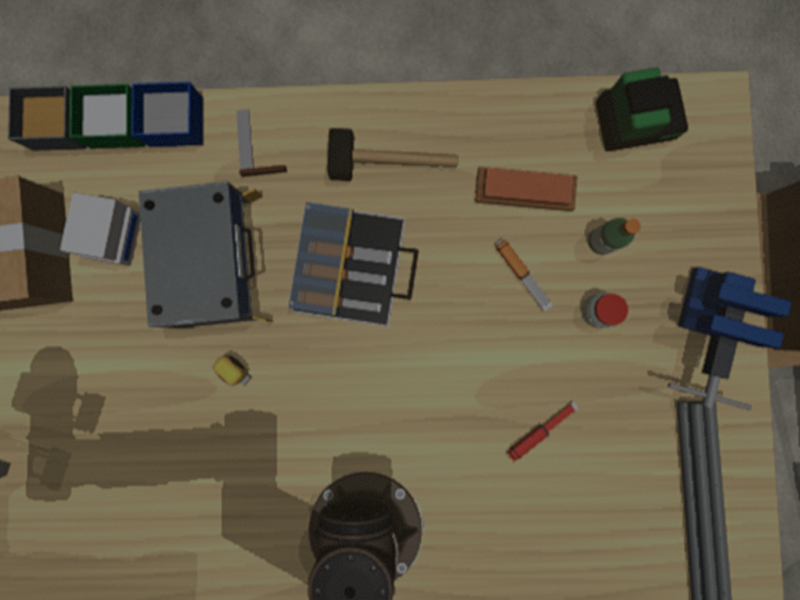

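View pics/s0.png

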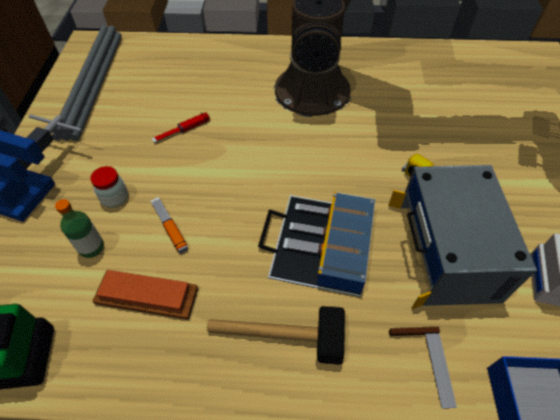

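```bash
cat >> h.py <<'E'
from scipy.spatial.transform import Rotation as Ro
def T_tool(d):
    T=np.eye(4); T[:3,:3]=Ro.from_euler("xyz",d["rpy"],degrees=True).as_matrix(); T[:3,3]=d["pos"]; return T
def px2w(d,p,z):
    M=d["cam_to_world"] if "cam_to_world" in d else T_tool(d)@d["T_tool_cam"]
    r=M[:3,:3]@np.linalg.inv(d["K"])@np.array([p[0],p[1],1.]); c=M[:3,3]
    return c+r*(z-c[2])/r[2]
def w2px(d,P):
    M=d["cam_to_world"] if "cam_to_world" in d else T_tool(d)@d["T_tool_cam"]
    q=d["K"]@(np.linalg.inv(M)@np.append(P,1))[:3]; return q[:2]/q[2]
def blobs(im,lo,hi,amin=20):
    h=cv2.cvtColor(im,cv2.COLOR_BGR2HSV); m=cv2.inRange(h,lo,hi)
    n,l,s,c=cv2.connectedComponentsWithStats(m)
    out=[]
    for i in range(1,n):
        if s[i,4]>=amin:
            ys,xs=np.where(l==i); out.append((s[i,4],c[i],cv2.minAreaRect(np.c_[xs,ys].astype(np.float32))))
    return out
# move planning: from measured pose to world target (x,y,z,yaw deg) -> tool offset mm, roll rad
def go(*targets):
    o=ctrl.get_obs(); T=T_tool(dict(pos=o["tool_pos"],rpy=o["orientation"]))
    for t in targets:
        off=T[:3,:3].T@(np.array(t[:3])-T[:3,3])*1000
        roll=-np.radians((t[3]-o["orientation"][2]+180)%360-180)
        print("->",np.round(t,3),"offset",np.round(off,1),"roll",round(roll,3))
E
python3 - <<'E'
from h import *
d=np.load("pics/t0.npz"); b=cv2.imread("pics/t0.png")
f=lambda p,z:np.round(px2w(d,p,z)[:2],3)
print("orange");
for a,c,r in blobs(b,(5,110,70),(16,255,255),15): print(a,np.round(c,1),f(c,.022),r)
print("yellow")
for a,c,r in blobs(b,(20,120,100),(32,255,255),10): print(a,np.round(c,1),f(c,.058),r)
s=1/1.42857
for n,p,z in [("front c1",(403,218),.005),("front c2",(387,325),.005),("roof bk1",(306,204),.058),("roof bk2",(290,310),.058),("yel1",(352,208),.058),("yel2",(338,318),.058),("bar1",(416,250),.016),("bar2",(410,298),.016),
 ("cab fr1",(232,183),.15),("cab fr2",(246,322),.15),("cab bk1",(140,190),.15),("cab bk2",(149,326),.15),("guide1",(260,192),.03),("guide2",(270,318),.03),("stone",(525,188),.04),("squareL",(285,169),.02),("tape",(231,369),.06),("mallet head",(340,155),.06),("ch5 butt",(500,241),.022),("ch5 edge",(547,306),.011),
 ("bladeA edge",(391,257),.014),("bladeB edge",(385,280),.014),("bladeC edge",(380,306),.014)]:
    print(n,f(((p[0]+.5)*s-.5,(p[1]+.5)*s-.5),z))
cv2.imwrite("pics/t0c.png",cv2.resize(b[125:240,85:405],None,fx=2.5,fy=2.5,interpolation=cv2.INTER_CUBIC))
E
```

```text
orange
1576 [368.7 131.3] [ 0.703 -0.356] ((367.9221496582031, 131.8565673828125), (68.98822784423828, 24.716257095336914), 5.19442892074585)
99 [442.4 158. ] [ 0.616 -0.573] ((442.5, 158.0), (11.0, 10.0), 0.0)
245 [358.3 181.1] [ 0.553 -0.32 ] ((358.1763000488281, 181.10403442382812), (28.00913429260254, 8.870454788208008), 53.746158599853516)
22 [243.  176.1] [0.577 0.025] ((243.0, 176.0), (8.0, 2.0), 90.0)
41 [434.7 215.6] [ 0.445 -0.542] ((433.30926513671875, 215.80410766601562), (22.158939361572266, 11.624361038208008), 87.39744567871094)
41 [544.2 248.2] [ 0.342 -0.854] ((544.0, 250.0), (10.0, 12.0), 90.0)
22 [389.3 289.9] [ 0.23  -0.399] ((389.0487976074219, 290.06097412109375), (0.7808687686920166, 22.801372528076172), 51.34019088745117)
23 [392.  294.9] [ 0.215 -0.406] ((391.9541931152344, 294.94354248046875), (0.9216353893280029, 22.79834747314453), 50.90614318847656)
33 [367.3 315.1] [ 0.158 -0.332] ((369.72943115234375, 314.01763916015625), (7.443037986755371, 29.532052993774414), 67.83365631103516)
yellow
15 [173.5 133.7] [0.703 0.225] ((173.79312133789062, 133.517242431
[... 285 characters left out ...]
687438965, 1.212678074836731), 14.03624439239502)
231 [158.5 259.2] [0.335 0.27 ] ((158.50001525878906, 259.0000305175781), (19.091880798339844, 12.020814895629883), 45.0)
front c1 [ 0.649 -0.093]
front c2 [ 0.421 -0.054]
roof bk1 [0.673 0.105]
roof bk2 [0.455 0.14 ]
yel1 [0.662 0.01 ]
yel2 [0.437 0.042]
bar1 [ 0.578 -0.12 ]
bar2 [ 0.476 -0.104]
cab fr1 [0.695 0.227]
cab fr2 [0.43  0.202]
cab bk1 [0.686 0.404]
cab bk2 [0.427 0.385]
guide1 [0.708 0.208]
guide2 [0.441 0.188]
stone [ 0.698 -0.349]
squareL [0.759 0.157]
tape [0.339 0.26 ]
mallet head [0.773 0.033]
ch5 butt [ 0.591 -0.296]
ch5 edge [ 0.453 -0.391]
bladeA edge [ 0.565 -0.066]
bladeB edge [ 0.516 -0.052]
bladeC edge [ 0.461 -0.041]
```

View pics/t0c.png

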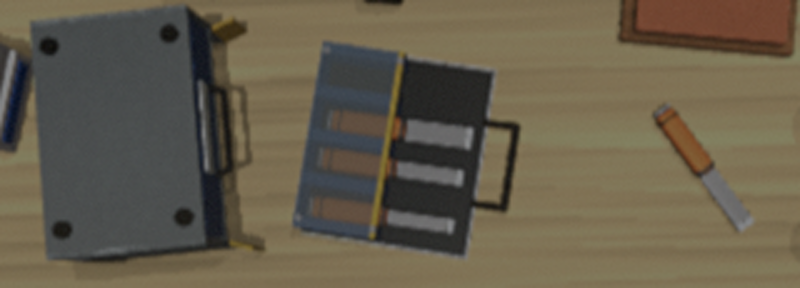

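```bash
python3 -c "
from h import *
go((0.54,-0.05,0.25,-99.7))
d=np.load('pics/t0.npz')
s=cams.snapshot('wrist');print(np.round(s['T_tool_cam'],3),s['K'][0,0])"
```

```text
-> [ 5.40e-01 -5.00e-02  2.50e-01 -9.97e+01] offset [529.3 556.5 -12.4] roll 1.428
[[-0.    -0.968 -0.253  0.069]
 [ 1.    -0.     0.     0.   ]
 [-0.    -0.253  0.968 -0.148]
 [ 0.     0.     0.     1.   ]] 309.26585941991556
```

>>> jog_arm(
  motion=[
    {"offset":[529,556,-12],"roll":1.428,"hand":40},
    {"offset":[529,556,-12],"roll":1.428,"hand":40},
    {"offset":[529,556,-12],"roll":1.428,"hand":40},
    {"offset":[529,556,-12],"roll":1.428,"hand":40},
    {"offset":[529,556,-12],"roll":1.428,"hand":40},
    {"offset":[529,556,-12],"roll":1.428,"hand":40},
    {"offset":[529,556,-12],"roll":1.428,"hand":40},
    {"offset":[529,556,-12],"roll":1.428,"hand":40},
    {"offset":[529,556,-12],"roll":1.428,"hand":40},
    {"offset":[529,556,-12],"roll":1.428,"hand":40},
    {"offset":[529,556,-12],"roll":1.428,"hand":40},
    {"offset":[529,556,-12],"roll":1.428,"hand":40},
    {"offset":[529,556,-12],"roll":1.428,"hand":40},
    {"offset":[529,556,-12],"roll":1.428,"hand":40},
    {"offset":[529,556,-12],"roll":1.428,"hand":40},
    {"offset":[529,556,-12],"roll":1.428,"hand":40},
    {"offset":[529,556,-12],"roll":1.428,"hand":40},
    {"offset":[529,556,-12],"roll":1.428,"hand":40},
    {"offset":[529,556,-12],"roll":1.428,"hand":40},
    {"offset":[529,556,-12],"roll":1.428,"hand":40},
  ],
)

```text
clock: 1.82
tool_pos: [0.5409, -0.0524, 0.2488]
orientation: [179.9, -0.1, -99.9]
force: [0.3, 0.6, -0.4]
opening: 0.0401
```

```bash
python3 -c "
from h import *
o=ctrl.get_obs();print(o['clock'],o['tool_pos'],o['orientation'],np.round(o['joint_pos'],1),o['opening'])
go((0.54,-0.05,0.25,-99.7))
im=snap('wrist','w1.png')
"
```

```text
1.8167 [ 0.54090373 -0.05237383  0.24878826] [ 1.79935394e+02 -5.97549263e-02 -9.99101305e+01] [ 15.2   7.8 -15.    0.  -67.4 -25.1] 0.040122186533001744
-> [ 5.40e-01 -5.00e-02  2.50e-01 -9.97e+01] offset [-2.2  1.3 -1.2] roll -0.004
```

View pics/w1.png

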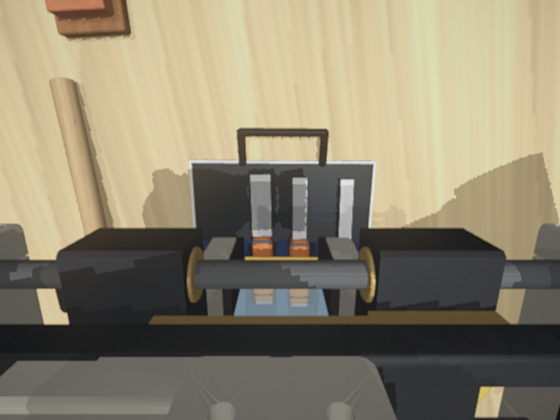

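```bash
python3 -c "
from h import *
d=np.load('pics/w1.npz')
for n,p,z in [('lipL',(191,162),.005),('lipR',(374,162),.005),('barL',(239,131),.021),('barR',(327,131),.021),('yelL',(245,258.5),.058),('yelR',(318,258.5),.058),('Aedge',(261,175),.016),('Ash',(262.5,238),.025),('Bedge',(300,178.5),.016),('Bsh',(299.5,239),.025),('Cedge',(346.5,180),.016),('Cmid',(345,222),.016)]:
  print(n,np.round(px2w(d,p,z),4))
T=(d['rpy']);print(T)
im=cv2.imread('pics/w1.png')
cv2.imwrite('pics/w1c.png',cv2.resize(im[120:270,180:385],None,fx=3.8,fy=3.8,interpolation=cv2.INTER_CUBIC))
"
```

```text
lipL [ 0.6486 -0.0962  0.005 ]
lipR [ 0.4213 -0.0564  0.005 ]
barL [ 0.5791 -0.1228  0.021 ]
barR [ 0.4769 -0.1049  0.021 ]
yelL [0.5975 0.0221 0.058 ]
yelR [0.5125 0.0371 0.058 ]
Aedge [ 0.5639 -0.0663  0.016 ]
Ash [0.5764 0.0121 0.025 ]
Bedge [ 0.517  -0.0537  0.016 ]
Bsh [0.5301 0.0216 0.025 ]
Cedge [ 0.4603 -0.0418  0.016 ]
Cmid [0.4687 0.0122 0.016 ]
[ 1.79935394e+02 -5.97549263e-02 -9.99101305e+01]
```

View pics/w1c.png

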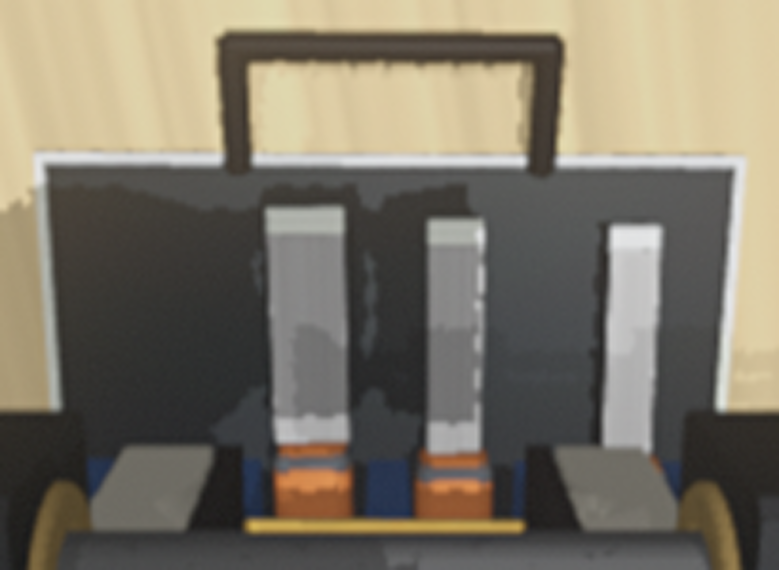

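```bash
cat >> h.py <<'E'
TO=np.array([0.5527,0.0252]); TY=80.07
def tr(x,y,z,flip=0,dyaw=0):
    a=np.radians(TY); ex=np.array([np.cos(a),np.sin(a)]); ey=np.array([-ex[1],ex[0]])
    p=TO+x*ex+y*ey; return (p[0],p[1],z,TY-180+180*flip+dyaw)
def intray(p):
    a=np.radians(TY); ex=np.array([np.cos(a),np.sin(a)]); ey=np.array([-ex[1],ex[0]]); q=np.asarray(p)[:2]-TO
    return np.array([q@ex,q@ey])
E
python3 -c "
from h import *
go(tr(-.014,.0803,.09),tr(-.014,.0803,.016),tr(-.014,.0803,.038),tr(-.15,.0803,.038))"
```

```text
-> [ 4.710e-01  2.500e-02  9.000e-02 -9.993e+01] offset [-63.3  80.9 158.9] roll 0.001
-> [ 4.710e-01  2.500e-02  1.600e-02 -9.993e+01] offset [-63.3  80.8 232.9] roll 0.001
-> [ 4.710e-01  2.500e-02  3.800e-02 -9.993e+01] offset [-63.3  80.8 210.9] roll 0.001
-> [ 4.480e-01 -1.090e-01  3.800e-02 -9.993e+01] offset [ 72.7  80.9 210.9] roll 0.001
```

>>> jog_arm(
  motion=[
    {"offset":[-63,81,155],"roll":0,"hand":32},
    {"offset":[-63,81,155],"roll":0,"hand":32},
    {"offset":[-63,81,155],"roll":0,"hand":32},
    {"offset":[-63,81,155],"roll":0,"hand":32},
    {"offset":[-63,81,155],"roll":0,"hand":32},
    {"offset":[-63,81,155],"roll":0,"hand":32},
    {"offset":[-63,81,155],"roll":0,"hand":32},
    {"offset":[-63,81,155],"roll":0,"hand":32},
    {"offset":[-63,81,155],"roll":0,"hand":32},
    {"offset":[-63,81,155],"roll":0,"hand":32},
  ],
)

```text
clock: 2.7
tool_pos: [0.4719, 0.0268, 0.0958]
orientation: [-179.9, 0.1, -99.7]
force: [0.9, -0.6, -0.9]
opening: 0.0321
```

```bash
python3 -c "
from h import *
o=ctrl.get_obs();print(o['tool_pos'],o['orientation'],o['opening'],intray(o['tool_pos']))
go(tr(-.014,.0803,.016),tr(-.014,.0803,.038),tr(-.15,.0803,.038))
im=snap('wrist','w2.png')
cv2.imwrite('pics/w2c.png',im)
"
```

```text
[0.47191465 0.02681037 0.09575121] [-1.79880860e+02  7.85489285e-02 -9.97079275e+01] 0.03214910186814857 [-0.01234478  0.07985282]
-> [ 4.710e-01  2.500e-02  1.600e-02 -9.993e+01] offset [ 1.8  0.6 79.7] roll 0.004
-> [ 4.710e-01  2.500e-02  3.800e-02 -9.993e+01] offset [ 1.7  0.6 57.7] roll 0.004
-> [ 4.480e-01 -1.090e-01  3.800e-02 -9.993e+01] offset [137.7   1.1  57.6] roll 0.004
```

View pics/w2c.png

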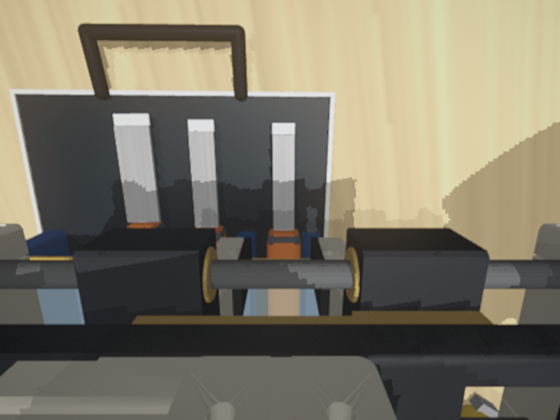

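>>> jog_arm(
  motion=[
    {"offset":[2,1,40],"roll":0.003,"hand":32},
    {"offset":[2,1,65],"roll":0.003,"hand":32},
    {"offset":[2,1,79],"roll":0.003,"hand":32},
    {"offset":[2,1,79],"roll":0.003,"hand":32},
    {"offset":[2,1,79],"roll":0.003,"hand":32},
    {"offset":[2,1,79],"roll":0.003,"hand":10},
    {"offset":[2,1,79],"roll":0.003,"hand":10},
    {"offset":[2,1,79],"roll":0.003,"hand":10},
    {"offset":[2,1,79],"roll":0.003,"hand":10},
    {"offset":[2,1,79],"roll":0.003,"hand":10},
    {"offset":[2,1,79],"roll":0.003,"hand":10},
  ],
)

```text
clock: 3.67
tool_pos: [0.4697, 0.0249, 0.0158]
orientation: [-180.0, 0.0, -99.9]
force: [0.7, -1.6, 2.0]
opening: 0.015
```

>>> jog_arm(
  motion=[
    {"offset":[0,0,-5],"roll":0,"hand":10},
    {"offset":[0,0,-10],"roll":0,"hand":10},
    {"offset":[0,0,-16],"roll":0,"hand":10},
    {"offset":[0,0,-22],"roll":0,"hand":10},
    {"offset":[0,0,-22],"roll":0,"hand":10},
    {"offset":[20,0,-22],"roll":0,"hand":10},
    {"offset":[40,0,-22],"roll":0,"hand":10},
    {"offset":[60,0,-22],"roll":0,"hand":10},
    {"offset":[60,0,-22],"roll":0,"hand":10},
  ],
)

```text
clock: 4.42
tool_pos: [0.4577, -0.0363, 0.0374]
orientation: [179.9, -0.0, -100.0]
force: [-0.6, -0.3, -2.4]
opening: 0.0155
```

```bash
python3 -c "
from h import *
o=ctrl.get_obs();print(o['tool_pos'],o['orientation'],o['opening'],o['force'],intray(o['tool_pos']))
im=snap('wrist','w3.png')
a=snap('top','t3.png')
cv2.imwrite('pics/w3c.png',np.hstack([cv2.resize(im[60:330],(430,207)),a[120:327,190:420]]))
"
```

```text
[ 0.45765664 -0.03634203  0.03741329] [ 1.79923070e+02 -2.57776374e-02 -9.99500576e+01] 0.015465848771669293 [-0.55123306 -0.2690227  -2.39298431] [-0.07700982  0.08300692]
```

View pics/w3c.png

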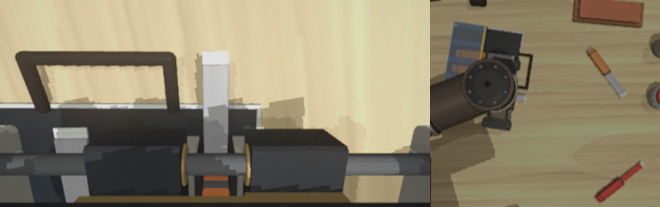

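>>> jog_arm(
  motion=[
    {"offset":[20,3,0],"roll":0,"hand":10},
    {"offset":[40,3,0],"roll":0,"hand":10},
    {"offset":[55,3,0],"roll":0,"hand":10},
    {"offset":[55,3,0],"roll":0,"hand":10},
    {"offset":[55,3,-20],"roll":-0.1,"hand":10},
    {"offset":[55,3,-40],"roll":-0.2,"hand":10},
    {"offset":[55,3,-60],"roll":-0.3,"hand":10},
    {"offset":[55,3,-80],"roll":-0.4,"hand":10},
    {"offset":[55,3,-80],"roll":-0.5,"hand":10},
    {"offset":[55,3,-80],"roll":-0.62,"hand":10},
    {"offset":[55,3,-80],"roll":-0.74,"hand":10},
    {"offset":[55,3,-80],"roll":-0.86,"hand":10},
    {"offset":[55,3,-80],"roll":-0.98,"hand":10},
    {"offset":[55,3,-80],"roll":-1.1,"hand":10},
    {"offset":[55,3,-80],"roll":-1.22,"hand":10},
    {"offset":[55,3,-80],"roll":-1.34,"hand":10},
    {"offset":[55,3,-80],"roll":-1.46,"hand":10},
    {"offset":[55,3,-80],"roll":-1.57,"hand":10},
  ],
)

```text
clock: 6.02
tool_pos: [0.4473, -0.087, 0.1177]
orientation: [-180.0, -0.0, -9.5]
force: [0.9, -0.2, -1.0]
opening: 0.0151
```

>>> jog_arm(
  motion=[
    {"offset":[0,0,0],"roll":-0.12,"hand":10},
    {"offset":[0,0,0],"roll":-0.24,"hand":10},
    {"offset":[0,0,0],"roll":-0.36,"hand":10},
    {"offset":[0,0,0],"roll":-0.48,"hand":10},
    {"offset":[0,0,0],"roll":-0.6,"hand":10},
    {"offset":[0,0,0],"roll":-0.72,"hand":10},
    {"offset":[0,0,0],"roll":-0.84,"hand":10},
    {"offset":[0,0,0],"roll":-0.96,"hand":10},
    {"offset":[0,0,0],"roll":-1.08,"hand":10},
    {"offset":[0,0,0],"roll":-1.2,"hand":10},
    {"offset":[0,0,0],"roll":-1.32,"hand":10},
    {"offset":[0,0,0],"roll":-1.44,"hand":10},
    {"offset":[0,0,0],"roll":-1.57,"hand":10},
    {"offset":[0,0,0],"roll":-1.57,"hand":10},
  ],
)

```text
clock: 7.18
tool_pos: [0.4472, -0.0871, 0.1177]
orientation: [180.0, -0.0, 80.4]
force: [0.4, -0.4, -1.2]
opening: 0.0153
```

```bash
python3 -c "
from h import *
o=ctrl.get_obs();print(o['clock'],np.round(o['joint_pos'],1),o['tool_pos'],o['orientation'],o['opening'],o['force'],o['moment'],intray(o['tool_pos']))
go(tr(-.13,.078,.115,1),tr(-.13,.078,.045,1),tr(-.011,.078,.045,1),tr(-.011,.078,.018,1))
"
```

```text
7.1833 [ 13.9   6.7 -35.6  -0.  -47.7 156.6] [ 0.44717393 -0.08712284  0.11765629] [ 1.79979635e+02 -1.11692079e-02  8.04296853e+01] 0.015311893626811197 [ 0.39805739 -0.35490272 -1.21687514] [-0.06992935 -0.11955524  0.0179129 ] [-0.12883758  0.0845757 ]
-> [ 0.453 -0.089  0.115 80.07 ] offset [-1.2  6.6  2.7] roll 0.006
-> [ 4.530e-01 -8.900e-02  4.500e-02  8.007e+01] offset [-1.2  6.5 72.7] roll 0.006
-> [4.740e-01 2.800e-02 4.500e-02 8.007e+01] offset [117.8   7.3  72.7] roll 0.006
-> [4.740e-01 2.800e-02 1.800e-02 8.007e+01] offset [117.8   7.3  99.7] roll 0.006
```

>>> jog_arm(
  motion=[
    {"offset":[-1,6,30],"roll":0.006,"hand":10},
    {"offset":[-1,6,60],"roll":0.006,"hand":10},
    {"offset":[-1,6,73],"roll":0.006,"hand":10},
    {"offset":[-1,7,73],"roll":0.006,"hand":10},
    {"offset":[25,7,73],"roll":0.006,"hand":10},
    {"offset":[50,7,73],"roll":0.006,"hand":10},
    {"offset":[75,7,73],"roll":0.006,"hand":10},
    {"offset":[100,7,73],"roll":0.006,"hand":10},
    {"offset":[117,7,73],"roll":0.006,"hand":10},
    {"offset":[117,7,73],"roll":0.006,"hand":10},
    {"offset":[117,7,85],"roll":0.006,"hand":10},
    {"offset":[117,7,95],"roll":0.006,"hand":10},
    {"offset":[117,7,99],"roll":0.006,"hand":10},
    {"offset":[117,7,99],"roll":0.006,"hand":10},
  ],
)

```text
clock: 8.35
tool_pos: [0.4782, 0.0293, 0.0227]
orientation: [179.6, -0.3, 79.7]
force: [-5.0, 9.3, 30.0]
opening: 0.0155
```

>>> jog_arm(
  motion=[
    {"offset":[0,0,0],"roll":0,"hand":33},
    {"offset":[0,0,0],"roll":0,"hand":33},
    {"offset":[0,0,0],"roll":0,"hand":33},
    {"offset":[0,0,-30],"roll":0,"hand":33},
    {"offset":[0,0,-60],"roll":0,"hand":33},
    {"offset":[-40,0,-80],"roll":0,"hand":33},
    {"offset":[-40,0,-80],"roll":0,"hand":33},
  ],
)

```text
clock: 8.93
tool_pos: [0.4672, -0.015, 0.102]
orientation: [179.8, -0.1, 79.7]
force: [-0.6, -0.3, -0.4]
opening: 0.0333
```

```bash
python3 -c "
from h import *
o=ctrl.get_obs();print(o['clock'],np.round(o['joint_pos'],1),o['tool_pos'],o['orientation'],o['opening'],o['force'],intray(o['tool_pos']))
im=snap('wrist','w4.png')
"
```

```text
8.9333 [ 22.4   8.9 -35.4   0.  -45.4 147.2] [ 0.46716392 -0.01497558  0.10199884] [ 1.79814834e+02 -7.71777319e-02  7.96617647e+01] 0.03330016499749673 [-0.5616108  -0.31561916 -0.39146217] [-0.05432398  0.07732661]
```

View pics/w4.png

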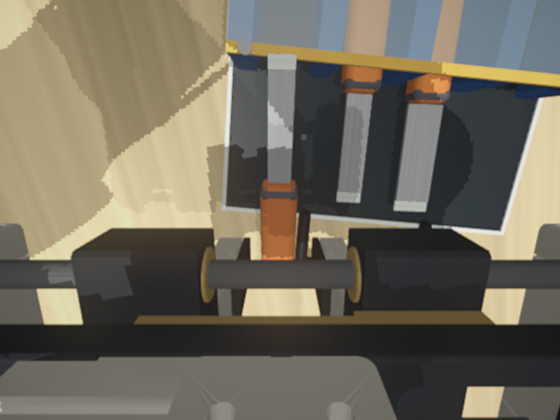

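```bash
python3 -c "
from h import *
d=np.load('pics/w4.npz'); f=lambda p,z:px2w(d,p,z)
L=f((224,207),.005);R=f((504,231),.005);y1=f((228,46),.058);y2=f((442,67),.058)
v=R-L; print(L,R,np.linalg.norm(v),np.degrees(np.arctan2(v[1],v[0]))+90, np.degrees(np.arctan2((y2-y1)[1],(y2-y1)[0]))+90)
a=np.arctan2(v[1],v[0])+np.pi/2; m=(L+R)/2; print('ang',np.degrees(a))
ex=np.array([np.cos(a),np.sin(a)]);print('orig',m[:2]+.103*ex)
print('yel x', (y1[:2]-m[:2]-.103*ex)@ex)
for n,p,z in [('C edge',(282,57),.014),('C sh',(279,182),.025),('C butt-ish',(279,255),.025),('Bsh',(359,92),.025),('Bedge',(348,200),.016),('Ash',(427,103),.025),('Aedge',(411,208),.016)]:
  P=f(p,z);print(n,P, (P[:2]-m[:2]-.103*ex)@ex, (P[:2]-m[:2])@np.array([-ex[1],ex[0]]))
"
```

```text
[ 0.42346628 -0.00351022  0.005     ] [ 0.64914517 -0.06605094  0.005     ] 0.2341843340249894 74.51074645339457 74.55235623524848
ang 74.51074645339457
orig [0.56381266 0.06447852]
yel x 0.005725297494777792
C edge [0.48986118 0.09698248 0.014     ] 0.011574129204439818 0.07994603746264334
C sh [0.4721287  0.01217305 0.025     ] -0.07489066851869407 0.07438547977851387
C butt-ish [ 0.4616513  -0.04471015  0.025     ] -0.1325059641682026 0.06929124793524757
Bsh [0.53739616 0.06370162 0.025     ] -0.0078034084554425495 0.025249592637304967
Bedge [ 0.52201688 -0.0129793   0.016     ] -0.08580647732582844 0.01959207792260436
Ash [0.58287629 0.04811054 0.025     ] -0.010682413204536991 -0.022742446517396164
Aedge [ 0.56976331 -0.02828606  0.016     ] -0.08780625008582421 -0.030508015960137372
```

```bash
sed -i 's/^TO=.*/TO=np.array([0.5638,0.0645]); TY=74.5/' h.py; python3 -c "
from h import *
go((.4692,-.0025,.1,79),(.4692,-.0025,.0165,79))
"
```

```text
-> [ 4.69e-01 -2.00e-03  1.00e-01  7.90e+01] offset [12.3  0.   0.8] roll 0.01
-> [ 4.69e-01 -2.00e-03  1.60e-02  7.90e+01] offset [12.2 -0.2 84.3] roll 0.01
```

>>> jog_arm(
  motion=[
    {"offset":[12,0,20],"roll":0.01,"hand":36},
    {"offset":[12,0,50],"roll":0.01,"hand":36},
    {"offset":[12,0,75],"roll":0.01,"hand":36},
    {"offset":[12,0,84],"roll":0.01,"hand":36},
    {"offset":[12,0,84],"roll":0.01,"hand":36},
    {"offset":[12,0,84],"roll":0.01,"hand":15},
    {"offset":[12,0,84],"roll":0.01,"hand":15},
    {"offset":[12,0,84],"roll":0.01,"hand":15},
    {"offset":[12,0,84],"roll":0.01,"hand":15},
    {"offset":[12,0,84],"roll":0.01,"hand":15},
  ],
)

```text
clock: 9.82
tool_pos: [0.4688, -0.0014, 0.0145]
orientation: [-180.0, 0.0, 79.1]
force: [-1.3, 1.9, -0.2]
opening: 0.0259
```

>>> jog_arm(
  motion=[
    {"offset":[0,0,-5],"roll":0,"hand":15},
    {"offset":[0,0,-5],"roll":0,"hand":15},
    {"offset":[0,0,-10],"roll":0,"hand":15},
    {"offset":[0,0,-10],"roll":0,"hand":15},
  ],
)

```text
clock: 10.15
tool_pos: [0.4689, -0.0015, 0.0252]
orientation: [180.0, -0.0, 79.1]
force: [-1.1, -0.2, -0.9]
opening: 0.0257
```

```bash
python3 -c "
from h import *
o=ctrl.get_obs();print(o['clock'],o['tool_pos'],o['orientation'],o['opening'],o['force'],intray(o['tool_pos']))
go(tr(-.09,.078,.025,1),tr(-.011,.078,.025,1),tr(-.011,.078,.018,1))
im=snap('scene','s5.png'); p=w2px(np.load('pics/s5.npz'),(.5,0,.02)); print(p)
cv2.imwrite('pics/s5c.png',cv2.resize(im[150:330,190:430],None,fx=3.2,fy=3.2,interpolation=cv2.INTER_CUBIC))
"
```

```text
10.15 [ 0.46894393 -0.00146709  0.02524837] [ 1.79985023e+02 -9.45629722e-03  7.91249406e+01] 0.02573012581253556 [-1.12476786 -0.17069998 -0.91358903] [-0.08891708  0.07377726]
-> [ 4.65e-01 -1.00e-03  2.50e-02  7.45e+01] offset [-0.7 -4.3  0.2] roll 0.081
-> [4.86e-01 7.50e-02 2.50e-02 7.45e+01] offset [78.   2.1  0.3] roll 0.081
-> [4.86e-01 7.50e-02 1.80e-02 7.45e+01] offset [78.   2.1  7.3] roll 0.081
[312.61001637 218.28239643]
```

View pics/s5c.png

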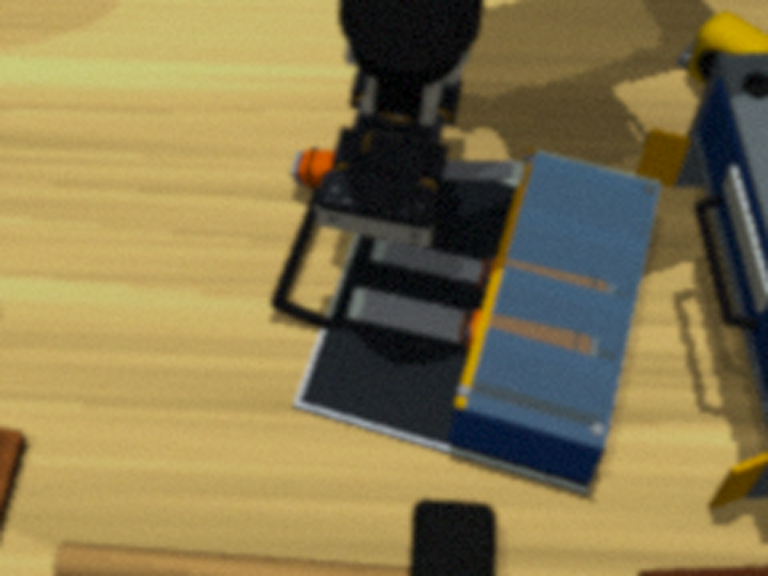

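>>> jog_arm(
  motion=[
    {"offset":[-1,-4,0],"roll":0.081,"hand":15},
    {"offset":[-1,-4,0],"roll":0.081,"hand":15},
    {"offset":[20,-3,0],"roll":0.081,"hand":15},
    {"offset":[40,-1,0],"roll":0.081,"hand":15},
    {"offset":[60,1,0],"roll":0.081,"hand":15},
    {"offset":[78,2,0],"roll":0.081,"hand":15},
    {"offset":[78,2,0],"roll":0.081,"hand":15},
    {"offset":[78,2,5],"roll":0.081,"hand":15},
    {"offset":[78,2,8],"roll":0.081,"hand":15},
    {"offset":[78,2,8],"roll":0.081,"hand":15},
  ],
)

```text
clock: 11.03
tool_pos: [0.4869, 0.0763, 0.0191]
orientation: [179.9, -0.1, 74.7]
force: [-10.9, 7.1, 31.5]
opening: 0.0261
```

>>> jog_arm(
  motion=[
    {"offset":[0,0,0],"roll":0,"hand":34},
    {"offset":[0,0,0],"roll":0,"hand":34},
    {"offset":[0,0,0],"roll":0,"hand":34},
    {"offset":[0,0,-30],"roll":0,"hand":34},
    {"offset":[0,0,-65],"roll":0,"hand":34},
    {"offset":[-60,-40,-100],"roll":0,"hand":34},
    {"offset":[-60,-40,-120],"roll":0,"hand":34},
    {"offset":[-60,-40,-120],"roll":0,"hand":34},
  ],
)

```text
clock: 11.7
tool_pos: [0.4292, 0.0259, 0.1396]
orientation: [179.9, -0.1, 74.5]
force: [-0.4, -0.0, -0.2]
opening: 0.0342
```

```bash
python3 -c "
from h import *
o=ctrl.get_obs();print(o['clock'],o['tool_pos'],o['orientation'],o['opening'],o['force'],intray(o['tool_pos']))
im=snap('wrist','w6.png')
"
```

```text
11.7 [0.42922068 0.02592416 0.13961278] [ 1.79885815e+02 -1.02240447e-01  7.45231332e+01] 0.034180099858173836 [-0.42892738 -0.04565312 -0.23674461] [-0.07313761  0.11937578]
```

View pics/w6.png

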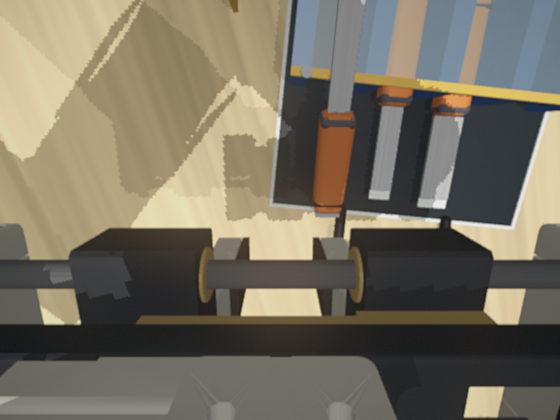

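```bash
cat >> h.py <<'E'
def trayfit(d,L,R):
    L=px2w(d,L,.005)[:2];R=px2w(d,R,.005)[:2];v=R-L;a=np.arctan2(v[1],v[0])+np.pi/2
    ex=np.array([np.cos(a),np.sin(a)]); O=(L+R)/2+.103*ex
    print("tray",O,np.degrees(a),"w",np.linalg.norm(v)); return O,np.degrees(a)
E
python3 -c "
import h; from h import *
d=np.load('pics/w6.npz')
h.TO,h.TY=trayfit(d,(274,206),(514,227))
for n,p,z in [('yel',(420,84),.058),('C sh',(337,113),.027),('C butt',(328,212),.027),('C blade',(341,70),.016),('Bsh',(393,97),.025),('Bedge',(379,197),.016),('Ash',(450,106),.025),('Aedge',(433,205),.016)]:
  P=px2w(d,p,z);print(n,P,intray(P))
o=ctrl.get_obs()
"
```

```text
tray [0.56766797 0.07763649] 69.31138526423584 w 0.23153411115117573
yel [0.54936704 0.09209414 0.058     ] [0.00705983 0.02222851]
C sh [0.49500806 0.08843376 0.027     ] [-0.01556894  0.07178894]
C butt [0.46892692 0.00964563 0.027     ] [-0.09849054  0.06835325]
C blade [0.50761573 0.12018961 0.016     ] [0.01859326 0.07121328]
Bsh [0.54148974 0.0884093  0.025     ] [0.00082964 0.02829603]
Bedge [0.51728082 0.00758651 0.016     ] [-0.08333397  0.02239002]
Ash [0.5847364  0.06927399 0.025     ] [-0.00179315 -0.01892214]
Aedge [ 0.56305394 -0.01283677  0.016     ] [-0.0862691  -0.02764671]
```

```bash
python3 -c "
import h; from h import *
d=np.load('pics/s5.npz')
for n,(u,v),z in [('yelR',(460,405),.058),('yelL',(530,162),.058),('frontR',(298,404),.005),('backR lip',(588,493),.005),('C edge',(520,172),.022),('C butt',(296,165),.025)]:
  P=px2w(d,(u/3.2+190,v/3.2+150),z); print(n,P,intray(P))
"
python3 - <<'E'
import sys; sys.path.insert(0,'.')
import os; os.chdir('.')
from h import *
im=snap('scene','s7.png')
cv2.imwrite('pics/s7c.png',cv2.resize(im[150:330,190:430],None,fx=3.2,fy=3.2,interpolation=cv2.INTER_CUBIC))
E
```

```text
yelR [0.67152208 0.04107883 0.058     ] [ 0.00621812 -0.11006331]
yelL [0.47154747 0.09854623 0.058     ] [0.00815456 0.09799581]
frontR [ 0.64854536 -0.06471638  0.005     ] [-0.10186963 -0.11619479]
backR lip [0.70557483 0.13029655 0.005     ] [ 0.10129124 -0.11903518]
C edge [0.45412388 0.09717735 0.022     ] [0.00217922 0.11441989]
C butt [ 0.45706377 -0.07361321  0.025     ] [-0.16161412  0.06594513]
```

View pics/s7c.png

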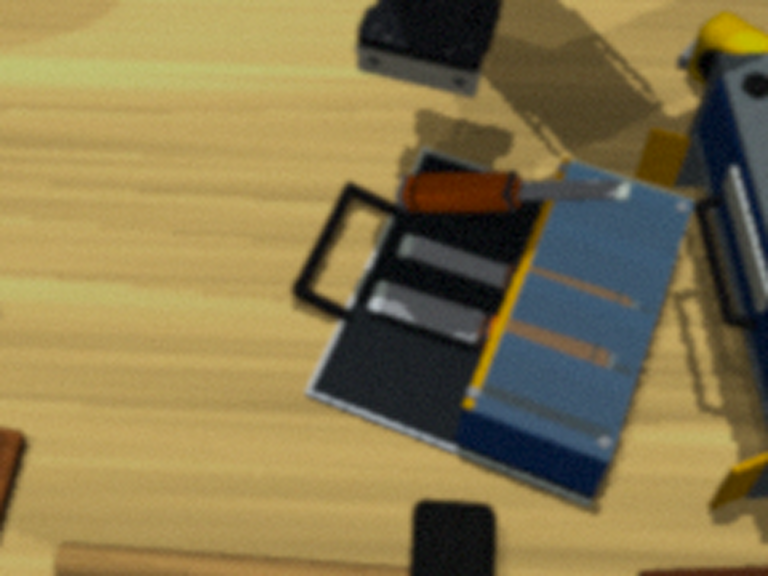

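```bash
cat >> h.py <<'E'
def tri(d1,p1,d2,p2):
    A=[];B=[]
    for d,p in((d1,p1),(d2,p2)):
        a=px2w(d,p,0.0);b=px2w(d,p,.2);u=(b-a)/np.linalg.norm(b-a);M=np.eye(3)-np.outer(u,u);A.append(M);B.append(M@a)
    x,r,_,_=np.linalg.lstsq(np.vstack(A),np.hstack(B),rcond=None);return x,r
E
python3 -c "
from h import *
import h
a=np.load('pics/s7.npz');b=np.load('pics/w6.npz');s=lambda u,v:(u/3.2+190,v/3.2+150)
h.TO,h.TY=np.array([.5677,.0776]),69.3
print('sh',tri(a,s(515,192),b,(337,113)));print('butt',tri(a,s(405,195),b,(328,211)))
for n,p in [('front R',(314,392)),('back R',(596,502)),('front L',(424,153))]:
  P=px2w(a,s(*p),.005);print(n,P,intray(P))
P=px2w(a,s(466,406),.058);Q=px2w(a,s(566,165),.058);print(P,Q,intray(P),intray(Q))
v=P-Q;print(np.degrees(np.arctan2(v[1],v[0]))+90)
E=px2w(a,s(625,190),.062);print('edge',E,intray(E))
"
```

```text
sh (array([0.4913164 , 0.08828404, 0.04706189]), array([1.90390295e-07]))
butt (array([0.47124113, 0.00821325, 0.0123976 ]), array([1.03956188e-05]))
front R [ 0.63880949 -0.05392751  0.005     ] [-0.09790121 -0.11301061]
back R [0.71170173 0.13504115 0.005     ] [ 0.10463397 -0.11440156]
front L [0.42605279 0.02596447 0.005     ] [-0.09837088  0.11425118]
[0.67207245 0.04494795 0.058     ] [0.47316846 0.12471053 0.058     ] [ 0.00634887 -0.10917627] [0.01065474 0.10508135]
68.14869936735201
edge [0.49689814 0.16447945 0.062     ] [0.05624418 0.09694087]
```

```bash
sed -i 's/^TO=.*/TO=np.array([0.568,0.080]); TY=68.8/' h.py; python3 -c "
from h import *
go((.481,.048,.12,76),(.481,.048,.03,76),(.481,.048,.09,76),(.446,-.09,.09,76),(.45,-.2,.09,80),(.45,-.2,.04,80))
"
```

```text
-> [4.81e-01 4.80e-02 1.20e-01 7.60e+01] offset [33.2 42.5 18.6] roll -0.026
-> [4.81e-01 4.80e-02 3.00e-02 7.60e+01] offset [ 32.9  42.2 108.6] roll -0.026
-> [4.81e-01 4.80e-02 9.00e-02 7.60e+01] offset [33.1 42.4 48.6] roll -0.026
-> [ 0.446 -0.09   0.09  76.   ] offset [-109.2   45.5   48.1] roll -0.026
-> [ 0.45 -0.2   0.09 80.  ] offset [-214.2   78.7   47.9] roll -0.096
-> [ 4.5e-01 -2.0e-01  4.0e-02  8.0e+01] offset [-214.3   78.6   97.9] roll -0.096
```

>>> jog_arm(
  motion=[
    {"offset":[33,42,20],"roll":-0.026,"hand":36},
    {"offset":[33,42,20],"roll":-0.026,"hand":36},
    {"offset":[33,42,60],"roll":-0.026,"hand":36},
    {"offset":[33,42,95],"roll":-0.026,"hand":36},
    {"offset":[33,42,107],"roll":-0.026,"hand":36},
    {"offset":[33,42,107],"roll":-0.026,"hand":36},
    {"offset":[33,42,107],"roll":-0.026,"hand":15},
    {"offset":[33,42,107],"roll":-0.026,"hand":15},
    {"offset":[33,42,107],"roll":-0.026,"hand":15},
    {"offset":[33,42,107],"roll":-0.026,"hand":15},
    {"offset":[33,42,107],"roll":-0.026,"hand":15},
    {"offset":[33,42,87],"roll":-0.026,"hand":15},
    {"offset":[33,42,67],"roll":-0.026,"hand":15},
    {"offset":[33,42,48],"roll":-0.026,"hand":15},
    {"offset":[33,42,48],"roll":-0.026,"hand":15},
  ],
)

```text
clock: 13.05
tool_pos: [0.4826, 0.0491, 0.0926]
orientation: [179.7, -0.2, 76.0]
force: [-0.5, 0.8, -0.5]
opening: 0.0258
```

```bash
python3 -c "
from h import *
o=ctrl.get_obs();print(o['clock'],o['tool_pos'],o['orientation'],o['opening'],o['force'],intray(o['tool_pos']),o['joint_pos'])
go((.446,-.09,.09,76),(.45,-.2,.09,80),(.45,-.2,.04,80))
"
```

```text
13.05 [0.48258265 0.04908976 0.09259317] [179.6756092   -0.23138951  76.03551367] 0.02579004404733564 [-0.53768601  0.82731825 -0.48311464] [-0.05970736  0.06845873] [ 2.91429591e+01  1.11765917e+01 -3.41262555e+01  7.55239181e-02
 -4.43022251e+01  1.36838031e+02]
-> [ 0.446 -0.09   0.09  76.   ] offset [-143.8   -1.9    2. ] roll 0.001
-> [ 0.45 -0.2   0.09 80.  ] offset [-249.6   28.5    1.7] roll -0.069
-> [ 4.5e-01 -2.0e-01  4.0e-02  8.0e+01] offset [-249.8   28.2   51.7] roll -0.069
```

>>> jog_arm(
  motion=[
    {"offset":[-40,0,2],"roll":0,"hand":15},
    {"offset":[-80,0,2],"roll":0,"hand":15},
    {"offset":[-120,0,2],"roll":0,"hand":15},
    {"offset":[-144,0,2],"roll":0,"hand":15},
    {"offset":[-180,10,2],"roll":-0.02,"hand":15},
    {"offset":[-220,20,2],"roll":-0.05,"hand":15},
    {"offset":[-250,28,2],"roll":-0.069,"hand":15},
    {"offset":[-250,28,2],"roll":-0.069,"hand":15},
    {"offset":[-250,28,25],"roll":-0.069,"hand":15},
    {"offset":[-250,28,45],"roll":-0.069,"hand":15},
    {"offset":[-250,28,62],"roll":-0.069,"hand":15},
    {"offset":[-250,28,62],"roll":-0.069,"hand":15},
    {"offset":[-250,28,62],"roll":-0.069,"hand":36},
    {"offset":[-250,28,62],"roll":-0.069,"hand":36},
    {"offset":[-250,28,62],"roll":-0.069,"hand":36},
    {"offset":[-250,28,30],"roll":-0.069,"hand":36},
    {"offset":[-250,28,0],"roll":-0.069,"hand":36},
    {"offset":[-250,28,-30],"roll":-0.069,"hand":36},
    {"offset":[-300,28,-50],"roll":-0.069,"hand":36},
    {"offset":[-300,28,-50],"roll":-0.069,"hand":36},
  ],
)

```text
clock: 14.72
tool_pos: [0.4374, -0.2419, 0.1428]
orientation: [179.4, 1.2, 79.1]
force: [0.9, 0.1, 0.2]
opening: 0.0354
```

```bash
python3 -c "
from h import *
o=ctrl.get_obs();print(o['clock'],o['tool_pos'],o['orientation'],o['opening'],o['force'])
im=snap('wrist','w8.png'); a=snap('scene','s8.png')
for i,lo,hi in [(im,(3,120,60),(16,255,255)),(a,(3,120,60),(16,255,255))]:
  for b in blobs(i,lo,hi,60): print(b)
cv2.imwrite('pics/c8.png',np.hstack([cv2.resize(im[0:300],(0,0),fx=.75,fy=.75),cv2.resize(a[150:310,150:350],(0,0),fx=1.4,fy=1.40625)[:225]]))
"
```

```text
14.7167 [ 0.43736357 -0.24188244  0.1428442 ] [179.43979272   1.16981584  79.09555278] 0.035435134944060746 [0.85201477 0.0852855  0.18807199]
(np.int32(2820), array([279.64787234, 144.87163121]), ((279.0, 145.5), (97.0, 30.0), 90.0))
(np.int32(2076), array([543.7061657 , 199.24421965]), ((545.9208374023438, 207.2828826904297), (30.143644332885742, 107.37691497802734), 9.039482116699219))
(np.int32(205), array([436.73170732, 223.87804878]), ((436.5, 223.0), (10.0, 27.0), 90.0))
(np.int32(174), array([517.70114943, 305.29885057]), ((517.1529541015625, 306.3117370605469), (5.640191555023193, 34.38347244262695), 12.52880859375))
(np.int32(72), array([109.34722222,   7.94444444]), ((108.7706527709961, 9.068807601928711), (9.820639610290527, 19.979921340942383), 28.300758361816406))
(np.int32(152), array([139.43421053,   7.10526316]), ((134.0, 9.5), (19.0, 34.0), 90.0))
(np.int32(204), array([552.45588235,  18.32352941]), ((551.0, 18.0), (36.0, 16.0), 90.0))
(np.int32(62), array([120.09677419,  13.03225806]), ((120.79267883300781, 12.63414192199707), (13.587118148803711, 14.36798763275146
[... 330 characters left out ...]
rray([234.12378641, 200.19660194]), ((234.4729766845703, 200.1621551513672), (36.825374603271484, 12.329923629760742), 9.462322235107422))
(np.int32(182), array([ 62.47802198, 205.70879121]), ((62.4000129699707, 205.80003356933594), (14.310833930969238, 14.310833930969238), 63.43495178222656))
(np.int32(356), array([174.10674157, 233.76404494]), ((174.14151000976562, 233.75473022460938), (31.17827606201172, 11.752556800842285), 60.945396423339844))
(np.int32(3415), array([145.44187408, 293.7250366 ]), ((144.61622619628906, 293.5973205566406), (100.28394317626953, 36.963130950927734), 8.972625732421875))
(np.int32(240), array([414.86666667, 329.57916667]), ((414.5, 329.5), (49.0, 5.0), -0.0))
```

View pics/c8.png

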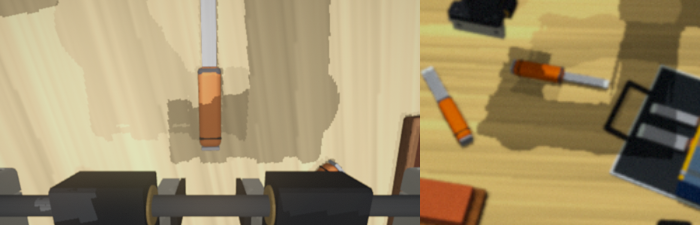

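```bash
python3 -c "
from h import *
d=np.load('pics/w8.npz')
S=px2w(d,(279,92),.022);B=px2w(d,(280,197),.022);C=px2w(d,(279.6,144.9),.022);print(S,B,C,np.linalg.norm(S-B),np.degrees(np.arctan2(*(S-B)[1::-1])))
E=px2w(d,(279,0),.013);print('E',E)
a=np.load('pics/s8.npz');s=lambda p:px2w(a,p,.022)
print('scene c',s((234.1,200.2)),'butt/sh',s((216.5,197.3)),s((252.4,203.3)))
im=cv2.imread('pics/s8.png')
# tray from scene: front lip/yellow blobs
for b in blobs(im,(20,120,100),(32,255,255),30): print(b)
cv2.imwrite('pics/x.png',im)
"
```

```text
[ 0.45550859 -0.15203893  0.022     ] [ 0.43961799 -0.23847535  0.022     ] [ 0.44794434 -0.19363652  0.022     ] 0.08788495577175584 79.58298060690821
E [ 0.46856684 -0.08505235  0.013     ]
scene c [ 0.45577298 -0.19260518  0.022     ] butt/sh [ 0.44872312 -0.23696113  0.022     ] [ 0.46328462 -0.1469384   0.022     ]
(np.int32(2517), array([59.13746524, 78.93007549]), ((58.746150970458984, 83.56922912597656), (28.652021408081055, 128.2519073486328), 29.744882583618164))
(np.int32(118912), array([278.08250639, 249.54105557]), ((279.49993896484375, 224.99996948242188), (558.9998779296875, 387.99993896484375), -0.0))
(np.int32(4013), array([250.51034139,  72.80488413]), ((253.5, 75.5), (75.0, 73.0), 90.0))
(np.int32(36), array([199.16666667, 141.5       ]), ((199.09457397460938, 141.43243408203125), (12.165525436401367, 2.7947826385498047), 9.462322235107422))
(np.int32(2345), array([534.83240938, 211.66226013]), ((531.0, 217.5), (63.0, 56.0), 90.0))
(np.int32(277), array([298.92779783, 228.61732852]), ((298.70001220703125, 228.6000213623047), (9.838699340820312, 29.96331024169922), 26.56505012512207))
(np.int32(65), array([527.44615385, 283.27692308]), ((526.0, 282.5), (9.0, 10.0), 90.0))
```

```bash
cat >> h.py <<'E'
def handle(fn,lo=(3,120,60),hi=(16,255,255),amin=1000):
    d=np.load(f'pics/{fn}.npz'); im=cv2.imread(f'pics/{fn}.png')
    for a,c,r in blobs(im,lo,hi,amin):
        b=cv2.boxPoints(r); e=sorted([(np.linalg.norm(b[i]-b[(i+1)%4]),tuple((b[i]+b[(i+1)%4])/2)) for i in range(4)])[:2]
        P=[px2w(d,q[1],.022) for q in e]; v=P[1]-P[0]
        print("handle c",np.round(px2w(d,c,.022)[:2],4),"ends",np.round(P[0][:2],4),np.round(P[1][:2],4),"len",round(np.linalg.norm(v),4),"yaw",round(np.degrees(np.arctan2(v[1],v[0]))%180,1),"px",np.round(c))
E
python3 -c "
from h import *
o=ctrl.get_obs();print(o['tool_pos'],o['orientation'],o['qvel'].round(2),o['joint_pos'].round(1))
snap('wrist','w9.png');handle('w9');handle('s8',amin=300)
o=ctrl.get_obs();print(o['tool_pos'],o['orientation'])
go((.452,-.1725,.12,79.6))
"
```

```text
[ 0.43600203 -0.24089021  0.14019655] [179.63923573   1.11682798  79.15939901] [ 1.16  1.93 -1.59 -1.42  1.05  0.23] [ -5.4   8.6 -30.1   1.5 -51.  173.6]
handle c [ 0.4478 -0.1937] ends [ 0.4543 -0.1558] [ 0.439  -0.2359] len 0.0815 yaw 79.2 px [282. 146.]
handle c [ 0.6703 -0.2822] ends [ 0.6662 -0.3428] [ 0.6769 -0.2466] len 0.0967 yaw 83.6 px [547. 198.]
handle c [ 0.4558 -0.1925] ends [ 0.4482 -0.2375] [ 0.4629 -0.1464] len 0.0923 yaw 80.8 px [234. 200.]
handle c [ 0.559  -0.3217] ends [ 0.5217 -0.3468] [ 0.5946 -0.2976] len 0.0879 yaw 34.0 px [174. 234.]
handle c [ 0.7108 -0.3545] ends [ 0.6973 -0.4666] [ 0.7236 -0.2485] len 0.2196 yaw 83.1 px [145. 294.]
[ 0.43552473 -0.24021506  0.13899543] [179.75954784   1.09252973  79.19115562]
-> [ 0.452 -0.172  0.12  79.6  ] offset [70.   3.4 17.7] roll -0.007
```

>>> jog_arm(
  motion=[
    {"offset":[35,2,0],"roll":-0.005,"hand":36},
    {"offset":[35,2,0],"roll":-0.005,"hand":36},
    {"offset":[35,2,0],"roll":-0.005,"hand":36},
    {"offset":[35,2,0],"roll":-0.005,"hand":36},
    {"offset":[35,2,0],"roll":-0.005,"hand":36},
  ],
)

```text
clock: 15.28
tool_pos: [0.4439, -0.206, 0.1371]
orientation: [179.9, 1.1, 79.6]
force: [0.2, -0.6, -0.3]
opening: 0.0363
```

```bash
python3 -c "
from h import *
o=ctrl.get_obs();print(o['tool_pos'],o['orientation'],o['qvel'].round(2),o['joint_pos'].round(1))
snap('wrist','w10.png');handle('w10')
snap('top','t10.png');handle('t10',amin=120)
"
```

```text
[ 0.44387432 -0.20596318  0.13705784] [179.93686217   1.12519723  79.55200051] [-0.53  0.    0.26  0.21  0.03 -0.15] [ -0.9   8.2 -31.1   1.4 -50.8 169.5]
handle c [ 0.4479 -0.1932] ends [ 0.4546 -0.1556] [ 0.4398 -0.2357] len 0.0815 yaw 79.5 px [281. 188.]
handle c [ 0.7018 -0.3542] ends [ 0.6897 -0.4561] [ 0.7146 -0.2514] len 0.2063 yaw 83.1 px [368. 132.]
handle c [ 0.1704 -0.3308] ends [ 0.1452 -0.3007] [ 0.1974 -0.3701] len 0.0868 yaw 126.9 px [367. 311.]
```

```bash
python3 -c "
from h import *
go((.4535,-.164,.09,79.5),(.4535,-.164,.0135,79.5),(.4535,-.164,.1,79.5))
"
```

```text
-> [ 0.454 -0.164  0.09  79.5  ] offset [44.2  1.7 46.4] roll 0.0
-> [ 4.54e-01 -1.64e-01  1.40e-02  7.95e+01] offset [ 45.7   1.6 122.9] roll 0.0
-> [ 0.454 -0.164  0.1   79.5  ] offset [44.1  1.7 36.4] roll 0.0
```

>>> jog_arm(
  motion=[
    {"offset":[44,2,40],"roll":0,"hand":36},
    {"offset":[44,2,46],"roll":0,"hand":36},
    {"offset":[45,2,80],"roll":0,"hand":36},
    {"offset":[45,2,110],"roll":0,"hand":36},
    {"offset":[45,2,121],"roll":0,"hand":36},
    {"offset":[45,2,121],"roll":0,"hand":36},
    {"offset":[45,2,121],"roll":0,"hand":15},
    {"offset":[45,2,121],"roll":0,"hand":15},
    {"offset":[45,2,121],"roll":0,"hand":15},
    {"offset":[45,2,121],"roll":0,"hand":15},
    {"offset":[45,2,121],"roll":0,"hand":15},
    {"offset":[45,2,100],"roll":0,"hand":15},
    {"offset":[44,2,70],"roll":0,"hand":15},
    {"offset":[44,2,36],"roll":0,"hand":15},
    {"offset":[44,2,36],"roll":0,"hand":15},
  ],
)

```text
clock: 16.63
tool_pos: [0.4578, -0.1641, 0.1068]
orientation: [179.3, 1.1, 79.6]
force: [1.6, 0.2, -1.3]
opening: 0.0257
```

```bash
python3 -c "
from h import *
o=ctrl.get_obs();print(o['clock'],o['tool_pos'],o['orientation'],o['opening'],o['force'],o['joint_pos'].round(1))
im=snap('wrist','w11.png'); a=snap('scene','s11.png'); t=snap('top','t11.png')
cv2.imwrite('pics/c11.png',np.hstack([cv2.resize(im[0:340],(370,225)),cv2.resize(a[150:310,190:390],(281,225)),cv2.resize(t[120:248,180:262],(144,225))]))
"
```

```text
16.6333 [ 0.45776121 -0.16407777  0.10681837] [179.31952536   1.05795265  79.59023808] 0.02572828245538596 [ 1.62826465  0.2277154  -1.33936707] [  4.5   9.9 -34.1   1.7 -45.7 163.9]
```

View pics/c11.png

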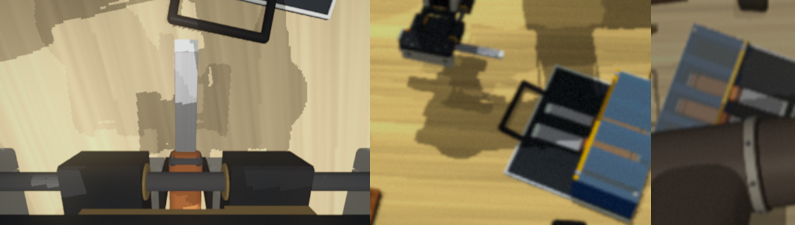

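```bash
cat >> h.py <<'E'
def yell(fn,box,lo=(20,150,110),hi=(30,255,255)):
    # ends of guard's yellow edge in world, within box (u0,v0,u1,v1)
    d=np.load(f'pics/{fn}.npz'); im=cv2.imread(f'pics/{fn}.png'); m=cv2.inRange(cv2.cvtColor(im,cv2.COLOR_BGR2HSV),lo,hi)
    u0,v0,u1,v1=box; k=np.zeros_like(m); k[v0:v1,u0:u1]=m[v0:v1,u0:u1]
    n,l,s,c=cv2.connectedComponentsWithStats(k); i=1+np.argmax(s[1:,4]); ys,xs=np.where(l==i)
    W=np.array([px2w(d,(x,y),.057)[:2] for x,y in zip(xs,ys)]); c=W.mean(0); u=np.linalg.svd(W-c)[2][0]
    if u[0]<0:u=-u
    t=(W-c)@u; P=c+u*t.min();Q=c+u*t.max()
    print("yellow n",len(xs),"ends",P.round(4),Q.round(4),"len",round(np.ptp(t),4),"yaw",round(np.degrees(np.arctan2(u[1],u[0]))+90,2)); return P,Q
E
python3 -c "
from h import *
a=np.load('pics/s11.npz');w=np.load('pics/w11.npz')
print('edge',tri(a,(284.7,188.4),w,(283,62)))
for lo in [(18,120,90),(20,150,110)]: yell('s11',(300,180,380,290),lo)
for n,p in [('fR',(287.5,275.9)),('fL',(323.1,197.7)),('bR',(377.2,307.9))]: P=px2w(a,p,.005);print(n,P,intray(P))
im=cv2.imread('pics/s11.png')
cv2.imwrite('pics/c11b.png',cv2.resize(im[180:320,270:400],None,fx=4.2,fy=4.2,interpolation=cv2.INTER_CUBIC))
"
```

```text
edge (array([ 0.47681153, -0.069568  ,  0.10116373]), array([3.17550752e-06]))
yellow n 1904 ends [0.4285 0.1669] [ 0.4928 -0.0323] len 0.2093 yaw 17.88
yellow n 184 ends [0.4794 0.1192] [0.6554 0.0509] len 0.1888 yaw 68.79
fR [ 0.6472633  -0.05505336  0.005     ] [-0.0972499  -0.12273768]
fL [0.42563201 0.02747723 0.005     ] [-0.100452    0.11373954]
bR [0.71391866 0.13684282 0.005     ] [ 0.10576369 -0.11548768]
```

View pics/c11b.png

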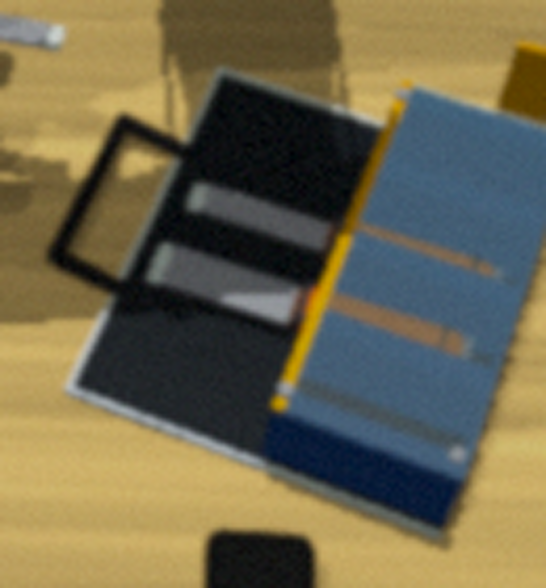

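```bash
cat >> h.py <<'E'
from scipy.optimize import least_squares
FE=dict(fL=(-.103,.118,.005),fR=(-.103,-.118,.005),bR=(.103,-.118,.005),bL=(.103,.118,.005),yL=(.005,.113,.058),yR=(.005,-.113,.058),barL=(-.140,.052,.021),barR=(-.140,-.052,.021))
def fit(d,pts,x0=None):
    x0=[*TO,np.radians(TY)] if x0 is None else x0
    def P(x,q): c,s=np.cos(x[2]),np.sin(x[2]); return (x[0]+c*q[0]-s*q[1],x[1]+s*q[0]+c*q[1],q[2])
    f=lambda x:np.concatenate([w2px(d,P(x,FE[k]))-np.array(p) for k,p in pts.items()])
    r=least_squares(f,x0,loss="soft_l1",x_scale=[.01,.01,.1]); print("fit",r.x[:2].round(4),np.degrees(r.x[2]).round(2),"res",dict(zip(pts,np.round(f(r.x).reshape(-1,2),1).tolist()))); return r.x
E
python3 -c "
from h import *
a=np.load('pics/s11.npz')
s=lambda u,v:(u/4.2+270,v/4.2+180)
fit(a,dict(fL=s(220,70),fR=s(70,388),bR=s(445,542),yL=s(405,90),yR=s(280,407),barL=s(122,116),barR=s(55,258)))
w=np.load('pics/w6.npz')
fit(w,dict(fL=(274,206),fR=(514,227)))
"
```

```text
fit [0.5686 0.0806] 69.19 res {'fL': [0.2, -0.2], 'fR': [-0.3, 1.5], 'bR': [0.4, -0.5], 'yL': [0.5, -2.7], 'yR': [-0.9, 1.7], 'barL': [0.4, -0.1], 'barR': [-0.4, -0.3]}
fit [0.5678 0.0775] 69.32 res {'fL': [-2.2, -0.1], 'fR': [2.5, 0.3]}
```

```bash
sed -i 's/^TO=.*/TO=np.array([0.568,0.079]); TY=69.2/' h.py; python3 -c "
from h import *
go(tr(-.125,.081,.10,1),tr(-.118,.081,.042,1),tr(-.01,.081,.042,1),tr(-.01,.081,.0185,1))
"
```

```text
-> [ 4.48e-01 -9.00e-03  1.00e-01  6.92e+01] offset [151.  -34.2  -1.9] roll 0.18
-> [ 4.50e-01 -3.00e-03  4.20e-02  6.92e+01] offset [158.9 -33.1  56. ] roll 0.18
-> [4.89e-01 9.80e-02 4.20e-02 6.92e+01] offset [265.2 -13.8  54.1] roll 0.18
-> [4.89e-01 9.80e-02 1.80e-02 6.92e+01] offset [265.6 -13.9  77.6] roll 0.18
```

>>> jog_arm(
  motion=[
    {"offset":[40,-10,-2],"roll":0.05,"hand":15},
    {"offset":[80,-20,-2],"roll":0.1,"hand":15},
    {"offset":[120,-30,-2],"roll":0.15,"hand":15},
    {"offset":[151,-34,-2],"roll":0.18,"hand":15},
    {"offset":[151,-34,-2],"roll":0.18,"hand":15},
    {"offset":[153,-34,30],"roll":0.18,"hand":15},
    {"offset":[157,-33,56],"roll":0.18,"hand":15},
    {"offset":[157,-33,56],"roll":0.18,"hand":15},
    {"offset":[157,-33,56],"roll":0.18,"hand":15},
  ],
)

```text
clock: 17.53
tool_pos: [0.4484, -0.0055, 0.0401]
orientation: [179.9, 1.3, 69.2]
force: [0.8, -0.8, -1.2]
opening: 0.0257
```

```bash
python3 -c "
from h import *
o=ctrl.get_obs();print(o['clock'],o['tool_pos'],o['orientation'],o['opening'],o['force'],intray(o['tool_pos']))
go(tr(-.01,.081,.042,1),tr(-.01,.081,.0185,1))
im=snap('wrist','w12.png');a=snap('scene','s12.png')
d=np.load('pics/w12.npz')
# predicted edge px vs image: brightest blade tip
a_=np.radians(69.2);e=np.array(o['tool_pos'])+[.095*np.cos(a_),.095*np.sin(a_),-.0035]
print('pred edge wrist',w2px(d,e),'scene',w2px(np.load('pics/s12.npz'),e), e)
cv2.imwrite('pics/c12.png',np.hstack([cv2.resize(im[0:340],(500,304)),cv2.resize(a[170:290,290:400],(279,304),interpolation=cv2.INTER_CUBIC)]))
"
```

```text
17.5333 [ 0.44835195 -0.00550864  0.04009238] [179.90450683   1.31872797  69.23183879] 0.025682754836464892 [ 0.76236257 -0.76432577 -1.17493507] [-0.1214887   0.08184046]
-> [4.89e-01 9.80e-02 4.20e-02 6.92e+01] offset [111.4   0.9  -4.5] roll 0.001
-> [4.89e-01 9.80e-02 1.80e-02 6.92e+01] offset [112.    0.9  19. ] roll 0.001
pred edge wrist [278.35590359  61.87802662] scene [348.15191336 209.36027009] [0.48208711 0.0832998  0.03659238]
```

View pics/c12.png

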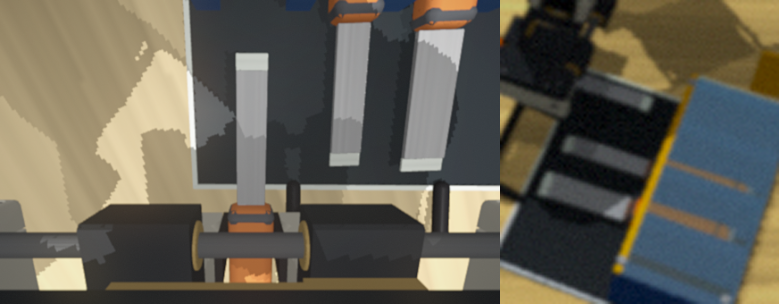

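>>> jog_arm(
  motion=[
    {"offset":[20,0,-1],"roll":0,"hand":15},
    {"offset":[45,0,-2],"roll":0,"hand":15},
    {"offset":[70,0,-3],"roll":0,"hand":15},
    {"offset":[95,0,-4],"roll":0,"hand":15},
    {"offset":[111,0,-4],"roll":0,"hand":15},
    {"offset":[111,0,-4],"roll":0,"hand":15},
  ],
)

```text
clock: 18.13
tool_pos: [0.4915, 0.1015, 0.0449]
orientation: [179.6, 1.0, 69.3]
force: [-0.2, -0.4, -1.3]
opening: 0.0259
```

>>> jog_arm(
  motion=[
    {"offset":[0,0,10],"roll":0,"hand":15},
    {"offset":[0,0,18],"roll":0,"hand":15},
    {"offset":[0,0,22],"roll":0,"hand":15},
    {"offset":[0,0,22],"roll":0,"hand":15},
  ],
)

```text
clock: 18.47
tool_pos: [0.4886, 0.0977, 0.0207]
orientation: [179.7, 1.2, 69.2]
force: [-0.4, -0.0, -1.9]
opening: 0.0255
```

>>> jog_arm(
  motion=[
    {"offset":[0,0,2],"roll":0,"hand":15},
    {"offset":[0,0,2],"roll":0,"hand":15},
    {"offset":[0,0,2],"roll":0,"hand":31},
    {"offset":[0,0,2],"roll":0,"hand":31},
    {"offset":[0,0,2],"roll":0,"hand":31},
    {"offset":[0,0,-30],"roll":0,"hand":31},
    {"offset":[0,0,-70],"roll":0,"hand":31},
    {"offset":[-50,0,-110],"roll":0,"hand":31},
    {"offset":[-90,30,-150],"roll":0,"hand":31},
    {"offset":[-90,30,-150],"roll":0,"hand":31},
    {"offset":[-90,30,-150],"roll":0,"hand":31},
  ],
)

```text
clock: 19.38
tool_pos: [0.4882, 0.0044, 0.1789]
orientation: [179.3, 0.8, 69.2]
force: [0.7, 0.2, 0.1]
opening: 0.031
```

```bash
python3 -c "
from h import *
o=ctrl.get_obs();print(o['clock'],o['tool_pos'],o['orientation'],o['opening'],o['force'],intray(o['tool_pos']))
im=snap('wrist','w13.png');a=snap('scene','s13.png')
handle('w13',amin=150)
yell('s13',(300,180,390,290))
d=np.load('pics/w13.npz'); print('pred px lip', {k:w2px(d,(*tr(*FE[k][:2],0)[:2],FE[k][2])).round(0).tolist() for k in FE})
# orange blob mask extents
for b in blobs(im,(3,120,60),(16,255,255),100): print(b[0],b[1].round(0),np.round(cv2.boxPoints(b[2])).tolist())
"
```

```text
19.3833 [0.48817821 0.0043891  0.17890473] [179.28332487   0.82751603  69.15561879] 0.03100756657291118 [0.70575454 0.24852603 0.09328233] [-0.09809346  0.04812461]
handle c [0.5473 0.0947] ends [0.5356 0.0989] [0.5596 0.0898] len 0.0257 yaw 159.2 px [303.  81.]
handle c [0.5903 0.0754] ends [0.5776 0.0798] [0.6035 0.0699] len 0.0277 yaw 159.2 px [354.  84.]
handle c [0.4799 0.0692] ends [0.4941 0.1066] [0.4647 0.0296] len 0.0824 yaw 69.1 px [245. 134.]
yellow n 52 ends [0.5931 0.0793] [0.656  0.0522] len 0.0685 yaw 66.71
pred px lip {'fL': [212.0, 194.0], 'fR': [433.0, 193.0], 'bR': [463.0, -32.0], 'bL': [198.0, -33.0], 'yL': [197.0, 78.0], 'yR': [476.0, 78.0], 'barL': [274.0, 232.0], 'barR': [373.0, 231.0]}
233 [303.  81.] [[289.0, 77.0], [317.0, 77.0], [317.0, 85.0], [289.0, 85.0]]
347 [354.  84.] [[339.0, 78.0], [369.0, 78.0], [369.0, 91.0], [339.0, 91.0]]
2332 [245. 134.] [[230.0, 90.0], [258.0, 89.0], [261.0, 178.0], [232.0, 179.0]]
```

```bash
cat >> h.py <<'E'
def chk():
    o=ctrl.get_obs();print(round(o['clock'],2),"pos",o['tool_pos'].round(4),"rpy",o['orientation'].round(1),"op",round(o['opening'],4),"F",o['force'].round(1),"tray",intray(o['tool_pos']).round(4),"j",o['joint_pos'].round(0))
E
python3 -c "
from h import *
chk()
go(tr(-.071,-.0268,.06,1,2),tr(-.071,-.0268,.0185,1,2),tr(-.087,-.032,.0185,1,1),tr(-.087,-.032,.07,1,1),tr(-.009,-.031,.07,1,1),tr(-.009,-.031,.0175,1,1))
import cv2
im=cv2.imread('pics/w13.png'); h=cv2.cvtColor(im,cv2.COLOR_BGR2HSV)
# lip rows
pts=[]
for u in list(range(215,228,3))+list(range(265,430,15)):
  col=im[180:210,u].min(1).astype(int); pts.append((u,180+int(col.argmax()),int(col.max())))
print(pts)
# blade px
m=cv2.inRange(h,(0,0,110),(180,60,255)); n,l,s,c=cv2.connectedComponentsWithStats(m)
d=np.load('pics/w13.npz')
for i in range(1,n):
  if s[i,4]>300 and c[i][1]<200: print(s[i],c[i],intray(px2w(d,c[i],.016)))
"
```

```text
19.48 pos [0.4864 0.0062 0.1748] rpy [179.5   0.9  69.1] op 0.0311 F [ 0.5  0.7 -0.7] tray [-0.097   0.0505] j [ 25.   6. -28.   1. -56. 134.]
-> [5.68e-01 3.00e-03 6.00e-02 7.12e+01] offset [ 28.1  76.3 114.9] roll -0.037
-> [5.68e-01 3.00e-03 1.80e-02 7.12e+01] offset [ 28.7  76.  156.4] roll -0.037
-> [ 5.67e-01 -1.40e-02  1.80e-02  7.02e+01] offset [ 12.7  81.2 156.7] roll -0.02
-> [ 5.67e-01 -1.40e-02  7.00e-02  7.02e+01] offset [ 11.9  81.6 105.2] roll -0.02
-> [5.94e-01 6.00e-02 7.00e-02 7.02e+01] offset [ 89.9  80.4 104. ] roll -0.02
-> [5.94e-01 6.00e-02 1.80e-02 7.02e+01] offset [ 90.7  80.  156.5] roll -0.02
[(215, 190, 230), (218, 190, 230), (221, 190, 230), (224, 190, 230), (227, 190, 230), (265, 191, 171), (280, 209, 176), (295, 191, 178), (310, 192, 179), (325, 193, 181), (340, 180, 180), (355, 180, 177), (370, 209, 122), (385, 194, 229), (400, 194, 175), (415, 194, 227)]
[ 193    0   97   76 6419] [241.24302851  33.21436361] [0.04779075 0.08032731]
[ 316    0   50   70 2017] [331.43381259  34.18839861] [ 0.04716871 -0.00086245]
[ 368    0  118   84 5979] [421.66783743  36.59056698] [ 0.04537787 -0.08288183]
[  6  30  50  86 543] [32.56169429 75.04972376] [0.01278802 0.27348945]
[202  77  66 123 877] [216.05017104 153.67388826] [-0.05930139  0.10895339]
[ 370   86   77  141 1040] [415.65480769 167.33557692] [-0.07339548 -0.09118433]
[ 294   94   18   85 1509] [302.50960901 135.80516899] [-0.04218374  0.02364234]
[ 338   99   29   84 2096] [352.01717557 139.93082061] [-0.04621463 -0.02514501]
[276 189  86   6 373] [317.36997319 191.91957105] [-0.09842507  0.00736166]
```

>>> jog_arm(
  motion=[
    {"offset":[28,76,60],"roll":-0.037,"hand":32},
    {"offset":[28,76,100],"roll":-0.037,"hand":32},
    {"offset":[28,76,100],"roll":-0.037,"hand":32},
    {"offset":[28,76,115],"roll":-0.037,"hand":32},
    {"offset":[28,76,115],"roll":-0.037,"hand":32},
    {"offset":[28,76,115],"roll":-0.037,"hand":32},
  ],
)

```text
clock: 19.98
tool_pos: [0.565, 0.0039, 0.0562]
orientation: [180.0, 1.3, 71.4]
force: [0.2, -0.3, 1.3]
opening: 0.0319
```

```bash
cat >> h.py <<'E'
def blades(fn,vmin=110,rows=(0,230),zz=.016,amin=300):
    d=np.load(f'pics/{fn}.npz'); im=cv2.imread(f'pics/{fn}.png'); m=cv2.inRange(cv2.cvtColor(im,cv2.COLOR_BGR2HSV),(0,0,vmin),(180,60,255))
    n,l,s,c=cv2.connectedComponentsWithStats(m)
    for i in range(1,n):
        if s[i,4]>amin and rows[0]<c[i][1]<rows[1]:
            u0,v0,w,h=s[i,:4]; out=[]
            for v in (v0+3,v0+h//2,v0+h-4):
                us=np.where(l[v]==i)[0]; a=intray(px2w(d,(us.min()-.5,v),zz));b=intray(px2w(d,(us.max()+.5,v),zz)); out.append(np.r_[(a+b)/2,np.linalg.norm(a-b)].round(4).tolist())
            print("blob",s[i].tolist(),out)
E
python3 -c "
from h import *
chk(); snap('wrist','w14.png'); blades('w14'); chk()
go(tr(-.071,-.0268,.0185,1,2),tr(-.087,-.032,.0185,1,1),tr(-.087,-.032,.07,1,1),tr(-.009,-.031,.07,1,1),tr(-.009,-.031,.0175,1,1))
"
```

```text
19.98 pos [0.565  0.0039 0.0562] rpy [180.    1.3  71.4] op 0.0319 F [ 0.2 -0.3  1.3] tray [-0.0713 -0.0238] j [ 21.  21. -26.   1. -44. 139.]
blob [0, 0, 174, 83, 13244] [[0.0542, 0.0836, 0.0891], [0.0361, 0.0853, 0.0924], [0.018, 0.0551, 0.0331]]
blob [211, 0, 51, 89, 4401] [[0.0572, 0.0035, 0.0259], [0.0377, 0.0035, 0.0278], [0.0168, 0.0033, 0.0282]]
blob [306, 0, 197, 120, 16718] [[0.0606, -0.0857, 0.1019], [0.033, -0.0856, 0.1005], [0.0046, -0.1219, 0.0075]]
blob [44, 93, 30, 167, 1165] [[0.0069, 0.111, 0.004], [-0.0392, 0.1121, 0.0043], [-0.0924, 0.1134, 0.0059]]
blob [408, 118, 27, 110, 724] [[0.0014, -0.1096, 0.0041], [-0.0291, -0.1087, 0.0043], [-0.062, -0.1077, 0.0045]]
blob [185, 121, 58, 138, 3639] [[-0.0053, 0.0243, 0.0186], [-0.0446, 0.0235, 0.0179], [-0.0878, 0.0094, 0.0131]]
blob [262, 131, 43, 126, 4972] [[-0.0092, -0.024, 0.0253], [-0.0454, -0.0251, 0.0248], [-0.0851, -0.0263, 0.0255]]
20.03 pos [0.566  0.0042 0.058 ] rpy [179.8   1.2  71.4] op 0.0319 F [0.2 0.4 0. ] tray [-0.0706 -0.0246] j [ 21.  21. -26.   1. -44. 139.]
-> [5.68e-01 3.00e-03 1.80e-02 7.12e+01] offset [ 0.3  2.  39.5] roll 0.003
-> [ 5.67e-01 -1.40e-02  1.80e-02  7.02e+01] offset [-15.8   6.6  39.9] roll 0.021
-> [ 5.67e-01 -1.40e-02  7.00e-02  7.02e+01] offset [-16.9   6.8 -11.6] roll 0.021
-> [5.94e-01 6.00e-02 7.00e-02 7.02e+01] offset [ 61.1   8.7 -13.2] roll 0.021
-> [5.94e-01 6.00e-02 1.80e-02 7.02e+01] offset [62.1  8.6 39.3] roll 0.021
```

>>> jog_arm(
  motion=[
    {"offset":[0,1.5,20],"roll":0.003,"hand":32},
    {"offset":[0,1.5,38],"roll":0.003,"hand":32},
    {"offset":[0,1.5,38],"roll":0.003,"hand":32},
    {"offset":[0,1.5,38],"roll":0.003,"hand":15},
    {"offset":[0,1.5,38],"roll":0.003,"hand":15},
    {"offset":[0,1.5,38],"roll":0.003,"hand":15},
    {"offset":[0,1.5,38],"roll":0.003,"hand":15},
    {"offset":[-5,3,38],"roll":0.01,"hand":15},
    {"offset":[-10,5,38],"roll":0.02,"hand":15},
    {"offset":[-15,7,38],"roll":0.02,"hand":15},
    {"offset":[-15,7,38],"roll":0.02,"hand":15},
    {"offset":[-15,7,38],"roll":0.02,"hand":33},
    {"offset":[-15,7,38],"roll":0.02,"hand":33},
    {"offset":[-15,7,38],"roll":0.02,"hand":33},
    {"offset":[-16,7,0],"roll":0.02,"hand":33},
    {"offset":[-16,7,-20],"roll":0.02,"hand":33},
    {"offset":[-16,7,-20],"roll":0.02,"hand":33},
  ],
)

```text
clock: 21.45
tool_pos: [0.5706, -0.0129, 0.0826]
orientation: [179.4, 0.9, 70.2]
force: [0.9, 0.0, 0.3]
opening: 0.0329
```

```bash
python3 -c "
from h import *
chk(); snap('wrist','w15.png'); blades('w15'); handle('w15',amin=150);chk()
"
```

```text
21.45 pos [ 0.5706 -0.0129  0.0826] rpy [179.4   0.9  70.2] op 0.0329 F [0.9 0.  0.3] tray [-0.085  -0.0351] j [ 19.  19. -25.   2. -46. 140.]
blob [0, 0, 165, 70, 9457] [[0.0511, 0.0838, 0.0903], [0.0337, 0.0882, 0.0999], [0.0151, 0.1374, 0.0081]]
blob [195, 0, 57, 67, 3657] [[0.0528, 0.0013, 0.0326], [0.0365, 0.0009, 0.0339], [0.0195, 0.0008, 0.0347]]
blob [290, 0, 149, 90, 9400] [[0.0546, -0.085, 0.0906], [0.0315, -0.0852, 0.0885], [0.008, -0.1152, 0.0085]]
blob [49, 79, 58, 156, 1157] [[0.0062, 0.1112, 0.0038], [-0.0414, 0.1124, 0.0041], [-0.0947, 0.1031, 0.0267]]
blob [377, 94, 23, 134, 784] [[0.0012, -0.1111, 0.0039], [-0.0406, -0.1098, 0.0042], [-0.0864, -0.1086, 0.0037]]
blob [176, 102, 37, 117, 3103] [[-0.0062, 0.0238, 0.0189], [-0.042, 0.0233, 0.0171], [-0.0814, 0.0216, 0.0186]]
blob [214, 133, 82, 126, 4596] [[-0.0251, -0.031, 0.0256], [-0.0665, -0.0332, 0.0248], [-0.1124, 0.0035, 0.0157]]
handle c [0.5474 0.0936] ends [0.5356 0.0982] [0.5619 0.088 ] len 0.0282 yaw 158.8 px [185.  83.]
handle c [0.5958 0.0658] ends [0.5827 0.0695] [0.5992 0.0765] len 0.0179 yaw 23.1 px [273. 100.]
handle c [0.483  0.0698] ends [0.4976 0.1067] [0.465  0.0275] len 0.0857 yaw 67.6 px [111. 155.]
handle c [ 0.6826 -0.2325] ends [ 0.6744 -0.2292] [ 0.6907 -0.2352] len 0.0173 yaw 159.5 px [488. 409.]
21.5 pos [ 0.5695 -0.013   0.0807] rpy [179.5   1.   70.2] op 0.0331 F [0.5 0.9 0.1] tray [-0.0854 -0.0341] j [ 19.  19. -25.   1. -46. 140.]
```

```bash
python3 -c "
from h import *
go(tr(-.011,-.0305,.07,1,1),tr(-.011,-.0305,.0178,1,1),tr(-.011,-.0305,.042,1,1),tr(-.12,-.0305,.042,1,1),tr(-.12,-.0305,.11,1,1))
"
```

```text
-> [5.93e-01 5.80e-02 7.00e-02 7.02e+01] offset [74.7 -2.4  9.4] roll -0.0
-> [5.93e-01 5.80e-02 1.80e-02 7.02e+01] offset [75.5 -2.9 61.6] roll -0.0
-> [5.93e-01 5.80e-02 4.20e-02 7.02e+01] offset [75.1 -2.7 37.4] roll -0.0
-> [ 5.54e-01 -4.40e-02  4.20e-02  7.02e+01] offset [-33.8  -4.5  39.2] roll -0.0
-> [ 5.54e-01 -4.40e-02  1.10e-01  7.02e+01] offset [-35.   -3.9 -28.7] roll -0.0
```

>>> jog_arm(
  motion=[
    {"offset":[40,-2,5],"roll":0,"hand":34},
    {"offset":[75,-2,9],"roll":0,"hand":34},
    {"offset":[75,-2,9],"roll":0,"hand":34},
    {"offset":[75,-2,35],"roll":0,"hand":34},
    {"offset":[75,-3,55],"roll":0,"hand":34},
    {"offset":[75,-3,61],"roll":0,"hand":34},
    {"offset":[75,-3,61],"roll":0,"hand":34},
    {"offset":[75,-3,61],"roll":0,"hand":15},
    {"offset":[75,-3,61],"roll":0,"hand":15},
    {"offset":[75,-3,61],"roll":0,"hand":15},
    {"offset":[75,-3,61],"roll":0,"hand":15},
    {"offset":[75,-3,61],"roll":0,"hand":15},
    {"offset":[75,-3,48],"roll":0,"hand":15},
    {"offset":[75,-3,36],"roll":0,"hand":15},
    {"offset":[75,-3,36],"roll":0,"hand":15},
  ],
)

```text
clock: 22.75
tool_pos: [0.592, 0.0581, 0.0432]
orientation: [179.6, 1.0, 70.2]
force: [-0.8, 0.3, -0.5]
opening: 0.0254
```

```bash
python3 -c "
from h import *
chk()
go(tr(-.12,-.0305,.042,1,1),tr(-.12,-.0305,.11,1,1))
"
```

```text
22.75 pos [0.592  0.0581 0.0432] rpy [179.6   1.   70.2] op 0.0254 F [-0.8  0.3 -0.5] tray [-0.011  -0.0298] j [ 25.  24. -23.   1. -43. 134.]
-> [ 5.54e-01 -4.40e-02  4.20e-02  7.02e+01] offset [-109.    -1.3    3. ] roll -0.0
-> [ 5.54e-01 -4.40e-02  1.10e-01  7.02e+01] offset [-110.1   -0.7  -65. ] roll -0.0
```

>>> jog_arm(
  motion=[
    {"offset":[-30,0,1],"roll":0,"hand":15},
    {"offset":[-65,-1,2],"roll":0,"hand":15},
    {"offset":[-100,-1,2],"roll":0,"hand":15},
    {"offset":[-110,-1,2],"roll":0,"hand":15},
    {"offset":[-110,-1,-30],"roll":0.1,"hand":15},
    {"offset":[-110,-1,-65],"roll":0.2,"hand":15},
    {"offset":[-110,-1,-65],"roll":0.32,"hand":15},
    {"offset":[-110,-1,-65],"roll":0.44,"hand":15},
    {"offset":[-110,-1,-65],"roll":0.56,"hand":15},
    {"offset":[-110,-1,-65],"roll":0.68,"hand":15},
    {"offset":[-110,-1,-65],"roll":0.8,"hand":15},
    {"offset":[-110,-1,-65],"roll":0.92,"hand":15},
    {"offset":[-110,-1,-65],"roll":1.04,"hand":15},
    {"offset":[-110,-1,-65],"roll":1.16,"hand":15},
    {"offset":[-110,-1,-65],"roll":1.28,"hand":15},
    {"offset":[-110,-1,-65],"roll":1.4,"hand":15},
    {"offset":[-110,-1,-65],"roll":1.52,"hand":15},
    {"offset":[-110,-1,-65],"roll":1.57,"hand":15},
  ],
)

```text
clock: 24.25
tool_pos: [0.5523, -0.0441, 0.1077]
orientation: [178.9, -0.3, -20.2]
force: [0.2, -0.6, -0.5]
opening: 0.026
```

>>> jog_arm(
  motion=[
    {"offset":[0,0,0],"roll":0.12,"hand":15},
    {"offset":[0,0,0],"roll":0.24,"hand":15},
    {"offset":[0,0,0],"roll":0.36,"hand":15},
    {"offset":[0,0,0],"roll":0.48,"hand":15},
    {"offset":[0,0,0],"roll":0.6,"hand":15},
    {"offset":[0,0,0],"roll":0.72,"hand":15},
    {"offset":[0,0,0],"roll":0.84,"hand":15},
    {"offset":[0,0,0],"roll":0.96,"hand":15},
    {"offset":[0,0,0],"roll":1.08,"hand":15},
    {"offset":[0,0,0],"roll":1.2,"hand":15},
    {"offset":[0,0,0],"roll":1.32,"hand":15},
    {"offset":[0,0,0],"roll":1.44,"hand":15},
    {"offset":[0,0,0],"roll":1.56,"hand":15},
    {"offset":[0,0,0],"roll":1.59,"hand":15},
    {"offset":[0,0,0],"roll":1.59,"hand":15},
  ],
)

```text
clock: 25.5
tool_pos: [0.5523, -0.0441, 0.1077]
orientation: [-179.7, -1.1, -111.0]
force: [-0.1, -1.0, -0.5]
opening: 0.0261
```

```bash
cat >> h.py <<'E'
def insert_go(y,xg,z0=.042,zl=.0195,flip=0,dyaw=0,x0=-.125):
    go(tr(x0,y,.10,flip,dyaw),tr(x0,y,z0,flip,dyaw),tr(xg,y,z0,flip,dyaw),tr(xg,y,zl,flip,dyaw))
E
python3 -c "
from h import *
chk(); insert_go(-.026,-.007)
im=snap('wrist','w16.png'); cv2.imwrite('pics/x.png',im)
for b in blobs(im,(3,120,60),(16,255,255),100): print(b[0],b[1].round(0),np.round(cv2.boxPoints(b[2])).tolist())
blades('w16',zz=.105,amin=200)
snap('scene','s16.png'); yell('s16',(300,180,390,290))
a=np.load('pics/s16.npz'); o=ctrl.get_obs(); a_=np.radians(69.2)
for z in (-.0035,): print('pred edge', w2px(a,np.array(o['tool_pos'])+[.092*np.cos(a_),.092*np.sin(a_),z]))
"
```

```text
25.5 pos [ 0.5523 -0.0441  0.1077] rpy [-179.7   -1.1 -111. ] op 0.0261 F [-0.1 -1.  -0.5] tray [-0.1207 -0.0291] j [ 16.  16. -25.   1. -49. -38.]
-> [ 5.480e-01 -4.700e-02  1.000e-01 -1.108e+02] offset [4.2 3.1 7.8] roll -0.003
-> [ 5.480e-01 -4.700e-02  4.200e-02 -1.108e+02] offset [ 3.1  3.4 65.8] roll -0.003
-> [ 5.900e-01  6.300e-02  4.200e-02 -1.108e+02] offset [-114.9    3.7   63.5] roll -0.003
-> [ 5.900e-01  6.300e-02  2.000e-02 -1.108e+02] offset [-115.3    3.9   86. ] roll -0.003
359 [ 7. 12.] [[-0.0, 0.0], [18.0, 0.0], [18.0, 24.0], [0.0, 24.0]]
1036 [277. 106.] [[250.0, 95.0], [307.0, 95.0], [307.0, 119.0], [250.0, 119.0]]
7007 [279. 194.] [[250.0, 123.0], [307.0, 122.0], [309.0, 259.0], [252.0, 260.0]]
blob [172, 0, 69, 172, 3684] [[-0.2407, -0.0708, 0.0122], [-0.2067, -0.0614, 0.0139], [-0.1688, -0.0507, 0.001]]
blob [475, 0, 82, 182, 6183] [[-0.2401, 0.0648, 0.0208], [-0.2039, 0.0803, 0.0184], [-0.1635, 0.0901, 0.0005]]
blob [543, 0, 17, 73, 585] [[-0.2399, 0.0867, 0.0056], [-0.2269, 0.0913, 0.0044], [-0.2133, 0.0958, 0.0018]]
blob [23, 55, 90, 167, 489] [[-0.2189, -0.1462, 0.0009], [-0.1834, -0.1327, 0.0014], [-0.1435, -0.1175, 0.001]]
blob [370, 65, 30, 96, 316] [[-0.2141, 0.0113, 0.0014], [-0.1944, 0.0189, 0.0009], [-0.1739, 0.0267, 0.001]]
blob [333, 67, 40, 122, 834] [[-0.2133, -0.0051, 0.0014], [-0.1876, 0.0037, 0.0028], [-0.1602, 0.013, 0.0049]]
blob [459, 67, 19, 73, 243] [[-0.2131, 0.052, 0.0018], [-0.1987, 0.0576, 0.0019], [-0.1837, 0.0632, 0.0014]]
blob [252, 83, 53, 13, 560] [[-0.2065, -0.0311, 0.0245], [-0.2052, -0.0311, 0.0245], [-0.2039, -0.0309, 0.0241]]
yellow n 101 ends [0.5256 0.1052] [0.6559 0.0521] len 0.1407 yaw 67.82
pred edge [335.11229041 229.52752922]
```

```bash
python3 -c "
from h import *
d=np.load('pics/w16.npz'); T=T_tool(d)
for L in (78,83,88):
  for dz in (-7.5,0,7): print(L,dz,w2px(d,(T@np.array([L/1e3,0,dz/1e3,1]))[:3]).round(1), w2px(d,(T@np.array([L/1e3,.013,dz/1e3,1]))[:3]).round(1)[0])
im=cv2.imread('pics/s16.png');print(im[215:245:3,335-15:335+18:3].max(2))
"
```

```text
78 -7.5 [283.1 101.9] 313.3
78 0 [282.9 103.1] 311.6
78 7 [282.8 104.2] 310.1
83 -7.5 [283.1  89.5] 313.6
83 0 [283.   91.4] 311.9
83 7 [282.9  93. ] 310.4
88 -7.5 [283.1  76.9] 313.9
88 0 [283.   79.5] 312.1
88 7 [282.9  81.7] 310.7
[[ 29  23  40  81 100 116 146 181 140 187 106]
 [ 60  36  27  20  29  58  86  98 105 149 109]
 [138 127  81  34  30  26  21  31  65  86  93]
 [ 89  77  74  84  86  63  32  31  25  18  40]
 [ 67  75  83  89 123  97  30  33  30  23  18]
 [ 62  72  82  90 124 130 100  64  38  28  31]
 [ 13  25  56  90 126 132 138 134 133 107  66]
 [  6  13  18  24  35  75 118 153 157 148  93]
 [ 33  29  34  31  30  22  17  35  82  95  89]
 [ 36  29  33  34  31  30  31  28  29  22 113]]
```

```bash
python3 -c "
from h import *
d=np.load('pics/w16.npz'); T=T_tool(d)
im=cv2.imread('pics/w16.png'); m=cv2.inRange(cv2.cvtColor(im,cv2.COLOR_BGR2HSV),(3,120,60),(16,255,255))
for L in (12,30,45,60,75):
  for dz in (-7.5,0):
    a=[w2px(d,(T@np.array([L/1e3,s*.013,dz/1e3,1]))[:3]) for s in(-1,1)]
    r=int(round(a[0][1])); us=np.where(m[r,230:330])[0]; print(L,dz,'row',r,'pred w',abs(a[1][0]-a[0][0]).round(1),'meas',np.ptp(us)+1 if len(us) else 0)
a=np.load('pics/s16.npz');s=cv2.imread('pics/s16.png')
g=cv2.resize(s[195:245,300:360],None,fx=6,fy=6,interpolation=cv2.INTER_CUBIC)
g2=cv2.resize(im[40:330,180:380],None,fx=1.03,fy=1.03)
cv2.imwrite('pics/last.png',np.hstack([g[:298],g2[:298]]))
"
```

```text
12 -7.5 row 245 pred w 53.7 meas 54
12 0 row 240 pred w 51.2 meas 54
30 -7.5 row 209 pred w 55.3 meas 53
30 0 row 206 pred w 52.7 meas 54
45 -7.5 row 178 pred w 56.8 meas 54
45 0 row 175 pred w 54.1 meas 55
60 -7.5 row 144 pred w 58.4 meas 57
60 0 row 144 pred w 55.5 meas 57
75 -7.5 row 109 pred w 60.0 meas 58
75 0 row 110 pred w 56.9 meas 58
```

>>> jog_arm(
  motion=[
    {"offset":[4,3,8],"roll":-0.003,"hand":15},
    {"offset":[3,3,40],"roll":-0.003,"hand":15},
    {"offset":[3,3,65],"roll":-0.003,"hand":15},
    {"offset":[3,3,65],"roll":-0.003,"hand":15},
    {"offset":[3,3,65],"roll":-0.003,"hand":15},
  ],
)

```text
clock: 26.02
tool_pos: [0.5472, -0.0476, 0.042]
orientation: [-179.9, -1.2, -110.7]
force: [0.2, -0.6, -1.2]
opening: 0.0257
```

```bash
python3 -c "
from h import *
chk(); go(tr(-.06,-.026,.043,0),tr(-.007,-.026,.043,0),tr(-.007,-.026,.02,0))
snap('scene','s17.png')
a=np.load('pics/s17.npz');s=cv2.imread('pics/s17.png');o=ctrl.get_obs();a_=np.radians(69.2)
P=lambda L,z:w2px(a,np.array(o['tool_pos'])+[L*np.cos(a_),L*np.sin(a_),z])
print(P(.012,0),P(.092,-.0035),P(.092,.005),P(.092,.02))
h=cv2.cvtColor(s,cv2.COLOR_BGR2HSV); m=cv2.inRange(h,(0,0,120),(180,60,255)); n,l,st,c=cv2.connectedComponentsWithStats(m)
for i in range(1,n):
  if st[i,4]>40 and 290<c[i][0]<370 and 190<c[i][1]<280: print(st[i],c[i].round(1))
"
```

```text
26.02 pos [ 0.5472 -0.0476  0.042 ] rpy [-179.9   -1.2 -110.7] op 0.0257 F [ 0.2 -0.6 -1.2] tray [-0.1258 -0.0255] j [ 16.  21. -29.   2. -41. -38.]
-> [ 5.710e-01  1.400e-02  4.300e-02 -1.108e+02] offset [-65.7  -0.6  -2.3] roll 0.002
-> [ 5.900e-01  6.300e-02  4.300e-02 -1.108e+02] offset [-118.7   -0.8   -3.5] roll 0.002
-> [ 5.900e-01  6.300e-02  2.000e-02 -1.108e+02] offset [-119.2   -0.7   19.5] roll 0.002
[297.42017071 231.00690783] [330.58449398 243.75592253] [330.95531491 241.76991624] [331.6229116  238.19446744]
[316 226  33  13 175] [333.2 231.7]
```

```bash
python3 -c "
from h import *
s=cv2.imread('pics/s17.png')
g=cv2.resize(s[195:275,280:400],None,fx=6.5,fy=6.5,interpolation=cv2.INTER_CUBIC)
cv2.imwrite('pics/last.png',g)
"
```

```text
(no output)
```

View pics/last.png

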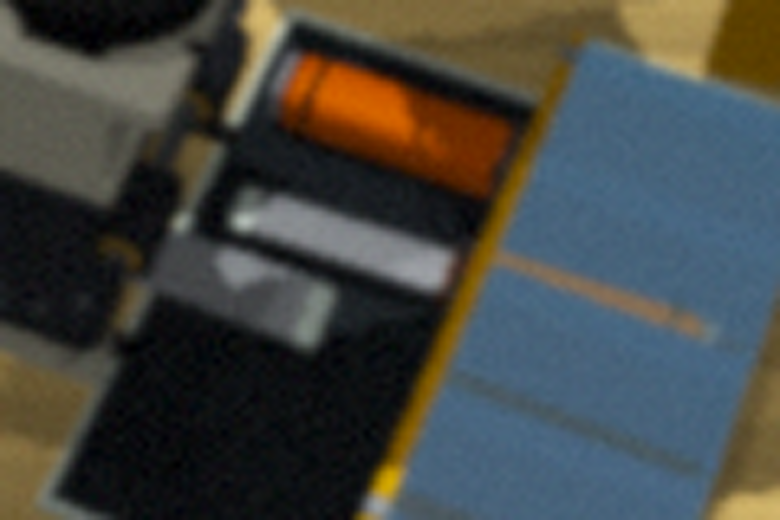

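>>> jog_arm(
  motion=[
    {"offset":[-20,0,-1],"roll":0.002,"hand":15},
    {"offset":[-45,0,-2],"roll":0.002,"hand":15},
    {"offset":[-70,0,-2],"roll":0.002,"hand":15},
    {"offset":[-95,0,-3],"roll":0.002,"hand":15},
    {"offset":[-117,-1,-3],"roll":0.002,"hand":15},
    {"offset":[-117,-1,-3],"roll":0.002,"hand":15},
    {"offset":[-117,-1,-3],"roll":0.002,"hand":15},
  ],
)

```text
clock: 26.65
tool_pos: [0.592, 0.0633, 0.0456]
orientation: [-179.6, -1.0, -110.7]
force: [-0.2, -0.0, -1.6]
opening: 0.0259
```

>>> jog_arm(
  motion=[
    {"offset":[0,0,10],"roll":0,"hand":15},
    {"offset":[0,0,18],"roll":0,"hand":15},
    {"offset":[0,0,22],"roll":0,"hand":15},
    {"offset":[0,0,22],"roll":0,"hand":15},
  ],
)

```text
clock: 26.98
tool_pos: [0.5896, 0.0604, 0.0205]
orientation: [-179.8, -1.2, -110.9]
force: [-0.2, -1.5, -0.0]
opening: 0.0256
```

>>> jog_arm(
  motion=[
    {"offset":[0,0,2],"roll":0,"hand":15},
    {"offset":[0,0,2],"roll":0,"hand":15},
    {"offset":[0,0,2],"roll":0,"hand":30},
    {"offset":[0,0,2],"roll":0,"hand":30},
    {"offset":[0,0,2],"roll":0,"hand":30},
    {"offset":[0,0,-30],"roll":0,"hand":30},
    {"offset":[0,0,-60],"roll":0,"hand":30},
    {"offset":[50,-25,-75],"roll":0,"hand":30},
    {"offset":[70,-50,-75],"roll":0,"hand":30},
    {"offset":[70,-50,-75],"roll":0,"hand":30},
    {"offset":[70,-50,-75],"roll":0,"hand":30},
  ],
)

```text
clock: 27.9
tool_pos: [0.6137, -0.0222, 0.0995]
orientation: [-179.6, -1.0, -111.0]
force: [0.0, 0.2, 0.2]
opening: 0.0301
```

```bash
python3 -c "
from h import *
chk(); snap('wrist','w18.png'); handle('w18',amin=150); blades('w18'); chk()
d=np.load('pics/w18.npz')
im=cv2.imread('pics/w18.png')
for k in('fL','fR'): print(k,w2px(d,(*tr(*FE[k][:2],0)[:2],FE[k][2])))
snap('top','t18.png')
"
```

```text
27.9 pos [ 0.6137 -0.0222  0.0995] rpy [-179.6   -1.  -111. ] op 0.0301 F [0.  0.2 0.2] tray [-0.0784 -0.0786] j [ 17.  22. -18.   1. -51. -39.]
handle c [ 0.5687 -0.006 ] ends [0.5737 0.0111] [ 0.5635 -0.0161] len 0.029 yaw 69.5 px [346. 219.]
handle c [0.4738 0.042 ] ends [0.4825 0.0613] [0.4703 0.0263] len 0.0371 yaw 70.9 px [483. 233.]
handle c [0.4856 0.1   ] ends [0.4904 0.1123] [0.4814 0.0886] len 0.0254 yaw 69.3 px [484. 302.]
blob [78, 0, 96, 198, 666] [[-0.2281, -0.2141, 0.002], [-0.167, -0.1913, 0.0036], [-0.0977, -0.1643, 0.0023]]
blob [260, 0, 62, 153, 3396] [[-0.2273, -0.0842, 0.0167], [-0.1818, -0.0712, 0.0147], [-0.1314, -0.061, 0.0015]]
blob [411, 11, 34, 129, 939] [[-0.2202, 0.0083, 0.0007], [-0.182, 0.0203, 0.0063], [-0.1404, 0.0356, 0.008]]
blob [274, 87, 35, 103, 569] [[-0.1726, -0.0825, 0.0007], [-0.1394, -0.0717, 0.0066], [-0.1037, -0.0605, 0.003]]
blob [453, 185, 79, 75, 857] [[-0.1019, 0.0529, 0.0023], [-0.0749, 0.1079, 0.0046], [-0.0466, 0.1086, 0.004]]
blob [220, 191, 94, 68, 1073] [[-0.0976, -0.0861, 0.062], [-0.0728, -0.1149, 0.0031], [-0.0477, -0.1211, 0.0153]]
blob [324, 190, 116, 7, 715] [[-0.0981, -0.0029, 0.0876], [-0.0981, -0.0029, 0.0876], [-0.0981, -0.0029, 0.0876]]
blob [397, 213, 26, 15, 370] [[-0.0799, 0.0198, 0.0201], [-0.0767, 0.0197, 0.0194], [-0.0734, 0.02, 0.0195]]
27.95 pos [ 0.613  -0.0212  0.0989] rpy [-179.7   -1.1 -111. ] op 0.03 F [ 0.5 -0.1  0. ] tray [-0.0777 -0.0776] j [ 17.  22. -18.   1. -51. -39.]
fL [531.2138955  183.96836255]
fR [233.27666286 184.69617302]
```

```bash
python3 -c "
from h import *
go(tr(-.02,.0,.12,0))
"
```

```text
-> [ 5.610e-01  6.000e-02  1.200e-01 -1.108e+02] offset [-56.6  77.  -22.9] roll -0.002
```

>>> jog_arm(
  motion=[
    {"offset":[-30,40,-23],"roll":-0.002,"hand":30},
    {"offset":[-57,77,-23],"roll":-0.002,"hand":30},
    {"offset":[-57,77,-23],"roll":-0.002,"hand":30},
    {"offset":[-57,77,-23],"roll":-0.002,"hand":30},
    {"offset":[-57,77,-23],"roll":-0.002,"hand":30},
  ],
)

```text
clock: 28.42
tool_pos: [0.5605, 0.0628, 0.1203]
orientation: [-179.7, -1.1, -110.5]
force: [0.3, 0.7, 0.5]
opening: 0.0303
```

```bash
python3 -c "
from h import *
chk(); snap('wrist','w19.png'); handle('w19',amin=150); blades('w19'); chk()
d=np.load('pics/w19.npz'); im=cv2.imread('pics/w19.png')
for b in blobs(im,(3,120,60),(16,255,255),150):
  q=np.round(cv2.boxPoints(b[2])); print(q.tolist(),[intray(px2w(d,p,.025)).round(3).tolist() for p in q])
for k in('fL','fR'): print(k,w2px(d,(*tr(*FE[k][:2],0)[:2],FE[k][2])))
"
```

```text
28.42 pos [0.5605 0.0628 0.1203] rpy [-179.7   -1.1 -110.5] op 0.0303 F [0.3 0.7 0.5] tray [-0.0178  0.0013] j [ 27.  16. -23.   1. -52. -48.]
handle c [ 0.5645 -0.0109] ends [ 0.576  -0.0148] [ 0.552  -0.0058] len 0.0256 yaw 159.5 px [245. 129.]
handle c [0.4825 0.0661] ends [0.4947 0.1015] [0.4687 0.0277] len 0.0782 yaw 70.6 px [375. 184.]
handle c [0.579  0.0301] ends [ 0.5659 -0.0045] [0.5914 0.0647] len 0.0738 yaw 69.8 px [247. 184.]
handle c [0.5573 0.099 ] ends [0.5546 0.0917] [0.5598 0.1062] len 0.0154 yaw 70.4 px [301. 251.]
blob [185, 0, 35, 63, 938] [[-0.1742, -0.0646, 0.0131], [-0.1558, -0.0572, 0.0126], [-0.1366, -0.0567, 0.0038]]
blob [317, 0, 24, 57, 460] [[-0.1744, 0.0278, 0.0044], [-0.1581, 0.0332, 0.0066], [-0.1411, 0.0391, 0.0083]]
blob [503, 0, 32, 84, 1450] [[-0.1748, 0.1669, 0.013], [-0.1491, 0.1778, 0.0141], [-0.1227, 0.1839, 0.0046]]
blob [349, 100, 79, 129, 1187] [[-0.1054, 0.0555, 0.0023], [-0.0584, 0.1124, 0.0049], [-0.0067, 0.1125, 0.0043]]
blob [137, 113, 78, 115, 1067] [[-0.095, -0.0837, 0.0616], [-0.0523, -0.1115, 0.0049], [-0.0061, -0.1113, 0.0043]]
bl
[... 260 characters left out ...]
 [-179.7   -1.1 -110.6] op 0.0301 F [ 0.9  0.1 -0.1] tray [-0.0184  0.0007] j [ 27.  16. -23.   1. -52. -48.]
[[229.0, 123.0], [262.0, 123.0], [262.0, 136.0], [229.0, 136.0]] [[-0.09, -0.04], [-0.09, -0.015], [-0.08, -0.015], [-0.08, -0.04]]
[[354.0, 228.0], [359.0, 132.0], [396.0, 133.0], [391.0, 230.0]] [[-0.006, 0.06], [-0.083, 0.059], [-0.083, 0.088], [-0.005, 0.091]]
[[229.0, 138.0], [263.0, 137.0], [265.0, 227.0], [232.0, 228.0]] [[-0.078, -0.04], [-0.079, -0.014], [-0.007, -0.013], [-0.006, -0.04]]
[[293.0, 242.0], [309.0, 242.0], [309.0, 259.0], [293.0, 259.0]] [[0.006, 0.01], [0.006, 0.023], [0.021, 0.024], [0.021, 0.01]]
fL [426.60523112 107.70588555]
fR [137.33083494 106.3501508 ]
```

```bash
python3 -c "
from h import *
go(tr(-.068,.0235,.06,0),tr(-.068,.0235,.0195,0),tr(-.086,.0258,.0195,0),tr(-.086,.0258,.07,0))
"
```

```text
-> [ 5.220e-01  2.400e-02  6.000e-02 -1.108e+02] offset [48.4 23.4 60.9] roll 0.004
-> [ 5.220e-01  2.400e-02  2.000e-02 -1.108e+02] offset [ 47.6  23.6 101.4] roll 0.004
-> [ 5.130e-01  8.000e-03  2.000e-02 -1.108e+02] offset [ 65.6  26.  101.8] roll 0.004
-> [ 5.130e-01  8.000e-03  7.000e-02 -1.108e+02] offset [66.5 25.7 51.3] roll 0.004
```

>>> jog_arm(
  motion=[
    {"offset":[30,15,30],"roll":0.004,"hand":27},
    {"offset":[48,23.5,60],"roll":0.004,"hand":27},
    {"offset":[48,23.5,60],"roll":0.004,"hand":27},
    {"offset":[48,23.5,60],"roll":0.004,"hand":27},
    {"offset":[48,23.5,80],"roll":0.004,"hand":27},
    {"offset":[48,23.5,95],"roll":0.004,"hand":27},
    {"offset":[48,23.5,101],"roll":0.004,"hand":27},
    {"offset":[48,23.5,101],"roll":0.004,"hand":27},
    {"offset":[48,23.5,101],"roll":0.004,"hand":8},
    {"offset":[48,23.5,101],"roll":0.004,"hand":8},
    {"offset":[48,23.5,101],"roll":0.004,"hand":8},
    {"offset":[48,23.5,101],"roll":0.004,"hand":8},
  ],
)

```text
clock: 29.47
tool_pos: [0.5227, 0.0227, 0.0207]
orientation: [-179.6, -1.0, -110.9]
force: [0.5, -0.2, 0.6]
opening: 0.0173
```

```bash
python3 -c "
from h import *
chk()"
```

```text
29.47 pos [0.5227 0.0227 0.0207] rpy [-179.6   -1.  -110.9] op 0.0173 F [ 0.5 -0.2  0.6] tray [-0.0687  0.0224] j [ 25.  21. -34.   2. -36. -47.]
```

Gripped (17.3 mm ≈ chisel_2's 18 mm blade). Drag out, release, rise.

>>> jog_arm(
  motion=[
    {"offset":[6,1,0],"roll":0,"hand":8},
    {"offset":[12,2,0],"roll":0,"hand":8},
    {"offset":[18,3,0],"roll":0,"hand":8},
    {"offset":[18,3,0],"roll":0,"hand":8},
    {"offset":[18,3,0],"roll":0,"hand":28},
    {"offset":[18,3,0],"roll":0,"hand":28},
    {"offset":[18,3,0],"roll":0,"hand":28},
    {"offset":[18,3,-30],"roll":0,"hand":28},
    {"offset":[-20,3,-60],"roll":0,"hand":28},
    {"offset":[-50,3,-90],"roll":0,"hand":30},
    {"offset":[-50,3,-90],"roll":0,"hand":30},
    {"offset":[-50,3,-90],"roll":0,"hand":30},
  ],
)

```text
clock: 30.47
tool_pos: [0.5385, 0.0742, 0.1107]
orientation: [-179.6, -0.9, -110.8]
force: [-0.8, -1.0, -1.1]
opening: 0.0297
```

```bash
python3 -c "
from h import *
chk(); snap('wrist','w20.png'); blades('w20'); 
d=np.load('pics/w20.npz'); im=cv2.imread('pics/w20.png')
for b in blobs(im,(3,120,60),(16,255,255),100):
  q=np.round(cv2.boxPoints(b[2])); print(q.tolist(),[intray(px2w(d,p,.025)).round(3).tolist() for p in q])
go(tr(-.0105,.0258,.07,0),tr(-.0105,.0258,.018,0),tr(-.0105,.0258,.043,0),tr(-.12,.0258,.043,0),tr(-.12,.0258,.11,0))
"
```

```text
30.47 pos [0.5385 0.0742 0.1107] rpy [-179.6   -0.9 -110.8] op 0.0297 F [-0.8 -1.  -1.1] tray [-0.0149  0.0258] j [ 29.  15. -26.   1. -49. -51.]
blob [153, 0, 32, 55, 746] [[-0.1679, -0.0597, 0.0105], [-0.1528, -0.0553, 0.0093], [-0.1371, -0.0549, 0.0029]]
blob [288, 0, 22, 49, 416] [[-0.1676, 0.0317, 0.0042], [-0.1544, 0.0361, 0.0057], [-0.1408, 0.0402, 0.0093]]
blob [482, 0, 37, 84, 1524] [[-0.1672, 0.1712, 0.0132], [-0.1424, 0.1808, 0.0135], [-0.117, 0.1865, 0.0051]]
blob [534, 0, 19, 47, 485] [[-0.1671, 0.2047, 0.0055], [-0.1545, 0.2096, 0.0091], [-0.1417, 0.2104, 0.0028]]
blob [192, 85, 117, 123, 3302] [[-0.1119, -0.0365, 0.0022], [-0.0695, 0.0251, 0.0193], [-0.0234, 0.026, 0.017]]
blob [320, 94, 82, 135, 1290] [[-0.1054, 0.0568, 0.003], [-0.058, 0.1129, 0.0047], [-0.0059, 0.1133, 0.0049]]
blob [100, 109, 81, 120, 1217] [[-0.0948, -0.0824, 0.0615], [-0.0517, -0.1104, 0.0048], [-0.0055, -0.1099, 0.005]]
[[194.0, 118.0], [230.0, 118.0], [230.0, 132.0], [194.0, 132.0]] [[-0.09, -0.039], [-0.09, -0.013], [-0.08, -0.013], [-0.08, -0.04]]
[[332.0, 129.0], [367.0, 129.0], [367.0, 142.
[... 349 characters left out ...]
.091]]
[[270.0, 208.0], [297.0, 207.0], [297.0, 212.0], [270.0, 213.0]] [[-0.022, 0.016], [-0.023, 0.037], [-0.019, 0.037], [-0.018, 0.016]]
[[268.0, 219.0], [300.0, 219.0], [300.0, 259.0], [268.0, 259.0]] [[-0.013, 0.014], [-0.013, 0.039], [0.02, 0.04], [0.02, 0.014]]
-> [ 5.400e-01  7.800e-02  7.000e-02 -1.108e+02] offset [-7.  -0.9 38.9] roll -0.001
-> [ 5.400e-01  7.800e-02  1.800e-02 -1.108e+02] offset [-8.  -0.6 90.9] roll -0.001
-> [ 5.400e-01  7.800e-02  4.300e-02 -1.108e+02] offset [-7.5 -0.7 65.9] roll -0.001
-> [ 5.010e-01 -2.400e-02  4.300e-02 -1.108e+02] offset [102.   -0.9  67.9] roll -0.001
-> [ 5.010e-01 -2.400e-02  1.100e-01 -1.108e+02] offset [103.2  -1.2   0.9] roll -0.001
```

>>> jog_arm(
  motion=[
    {"offset":[29,0,30],"roll":0,"hand":23},
    {"offset":[29,0,60],"roll":0,"hand":23},
    {"offset":[29,0,80],"roll":0,"hand":23},
    {"offset":[29,0,90],"roll":0,"hand":23},
    {"offset":[29,0,90],"roll":0,"hand":23},
    {"offset":[29,-4,90],"roll":0,"hand":23},
    {"offset":[29,-8,90],"roll":0,"hand":23},
    {"offset":[29,-8,90],"roll":0,"hand":23},
    {"offset":[29,-4,90],"roll":0,"hand":23},
    {"offset":[29,0,90],"roll":0,"hand":23},
    {"offset":[29,4,90],"roll":0,"hand":23},
    {"offset":[29,7,90],"roll":0,"hand":23},
    {"offset":[29,7,90],"roll":0,"hand":23},
    {"offset":[29,3,90],"roll":0,"hand":23},
    {"offset":[29,-2,90],"roll":0,"hand":23},
    {"offset":[29,0,90],"roll":0,"hand":23},
    {"offset":[29,0,60],"roll":0,"hand":23},
    {"offset":[15,0,30],"roll":0,"hand":30},
    {"offset":[0,0,0],"roll":0,"hand":30},
    {"offset":[0,0,0],"roll":0,"hand":30},
  ],
)

```text
clock: 32.18
tool_pos: [0.5418, 0.0747, 0.1148]
orientation: [-179.2, -0.7, -110.8]
force: [1.5, -0.0, 0.8]
opening: 0.0297
```

```bash
python3 -c "
from h import *
chk(); snap('wrist','w21.png'); blades('w21'); 
d=np.load('pics/w21.npz'); im=cv2.imread('pics/w21.png')
for b in blobs(im,(3,120,60),(16,255,255),100):
  q=np.round(cv2.boxPoints(b[2])); print(q.tolist(),[intray(px2w(d,p,.025)).round(3).tolist() for p in q])
"
```

```text
32.18 pos [0.5418 0.0747 0.1148] rpy [-179.2   -0.7 -110.8] op 0.0297 F [ 1.5 -0.   0.8] tray [-0.0133  0.0229] j [ 29.  15. -26.   1. -49. -51.]
blob [158, 0, 33, 55, 706] [[-0.1674, -0.0602, 0.0122], [-0.152, -0.0558, 0.0094], [-0.1361, -0.0567, 0.0015]]
blob [292, 0, 22, 47, 401] [[-0.1669, 0.0315, 0.005], [-0.1541, 0.0363, 0.0057], [-0.141, 0.0402, 0.0087]]
blob [485, 0, 34, 83, 1476] [[-0.1661, 0.1713, 0.0133], [-0.1418, 0.1814, 0.0143], [-0.1162, 0.1858, 0.0029]]
blob [538, 0, 17, 43, 440] [[-0.1659, 0.2065, 0.0056], [-0.1546, 0.2091, 0.0091], [-0.143, 0.2104, 0.0014]]
blob [324, 92, 82, 137, 1290] [[-0.1052, 0.0571, 0.0023], [-0.0565, 0.113, 0.0047], [-0.0028, 0.1136, 0.005]]
blob [198, 103, 115, 104, 3169] [[-0.0974, 0.0028, 0.0841], [-0.0604, 0.0248, 0.0198], [-0.0214, 0.0254, 0.0181]]
blob [108, 106, 79, 123, 1199] [[-0.0953, -0.0822, 0.061], [-0.0508, -0.1106, 0.0049], [-0.002, -0.1101, 0.0051]]
[[200.0, 116.0], [235.0, 116.0], [235.0, 129.0], [200.0, 129.0]] [[-0.09, -0.039], [-0.09, -0.013], [-0.08, -0.013], [-0.08, -0.04]]
[[335.0, 126.0], [371.0, 126.0], [371.0, 139.0], [335.0, 139.0]] [[-0.082, 0.061], [-0.082, 0.088], [-0.073, 0.089], [-0.073, 0.062]]
[[200.0, 131.0], [236.0, 129.0], [241.0, 223.0], [206.0, 225.0]] [[-0.079, -0.04], [-0.08, -0.013], [-0.007, -0.011], [-0.005, -0.04]]
[[332.0, 231.0], [335.0, 140.0], [371.0, 141.0], [367.0, 232.0]] [[-0.0, 0.062], [-0.072, 0.062], [-0.072, 0.089], [0.0, 0.09]]
[[273.0, 207.0], [300.0, 206.0], [300.0, 211.0], [273.0, 212.0]] [[-0.02, 0.015], [-0.021, 0.036], [-0.017, 0.036], [-0.016, 0.015]]
[[271.0, 218.0], [303.0, 218.0], [303.0, 259.0], [271.0, 259.0]] [[-0.011, 0.013], [-0.011, 0.039], [0.024, 0.039], [0.024, 0.013]]
```

```bash
python3 -c "
from h import *
chk()
go(tr(-.0105,.0262,.07,0),tr(-.0105,.0262,.018,0),tr(-.0105,.0262,.043,0))
"
```

```text
32.23 pos [0.54   0.0737 0.1121] rpy [-179.4   -0.8 -110.9] op 0.03 F [ 0.8  0.7 -0.9] tray [-0.0149  0.0243] j [ 29.  15. -26.   1. -49. -51.]
-> [ 5.400e-01  7.800e-02  7.000e-02 -1.108e+02] offset [-5.   2.3 42. ] roll -0.001
-> [ 5.400e-01  7.800e-02  1.800e-02 -1.108e+02] offset [-5.8  2.9 94. ] roll -0.001
-> [ 5.400e-01  7.800e-02  4.300e-02 -1.108e+02] offset [-5.4  2.6 69. ] roll -0.001
```

>>> jog_arm(
  motion=[
    {"offset":[-6,1,40],"roll":0,"hand":30},
    {"offset":[-6,1,60],"roll":0,"hand":30},
    {"offset":[-6,1,80],"roll":0,"hand":30},
    {"offset":[-6,1,91],"roll":0,"hand":30},
    {"offset":[-6,1,91],"roll":0,"hand":30},
    {"offset":[-6,1,91],"roll":0,"hand":15},
    {"offset":[-6,1,91],"roll":0,"hand":15},
    {"offset":[-6,1,91],"roll":0,"hand":15},
    {"offset":[-6,1,91],"roll":0,"hand":15},
  ],
)

```text
clock: 32.98
tool_pos: [0.5381, 0.0759, 0.0177]
orientation: [-179.7, -1.1, -111.0]
force: [-0.3, 0.0, -0.1]
opening: 0.0256
```

>>> jog_arm(
  motion=[
    {"offset":[0,0,-12],"roll":0,"hand":15},
    {"offset":[0,0,-24],"roll":0,"hand":15},
    {"offset":[0,0,-24],"roll":0,"hand":15},
  ],
)

```text
clock: 33.23
tool_pos: [0.5396, 0.0771, 0.0438]
orientation: [-179.5, -0.9, -110.9]
force: [0.4, 0.2, -1.0]
opening: 0.0257
```

```bash
python3 -c "
from h import *
chk()
go(tr(-.12,.0262,.043,0),tr(-.12,.0262,.11,0))
"
```

```text
33.23 pos [0.5396 0.0771 0.0438] rpy [-179.5   -0.9 -110.9] op 0.0257 F [ 0.4  0.2 -1. ] tray [-0.0119  0.0259] j [ 29.  20. -30.   1. -40. -51.]
-> [ 5.010e-01 -2.400e-02  4.300e-02 -1.108e+02] offset [1.081e+02 1.000e-01 2.600e+00] roll -0.002
-> [ 5.010e-01 -2.400e-02  1.100e-01 -1.108e+02] offset [109.2  -0.4 -64.4] roll -0.002
```

>>> jog_arm(
  motion=[
    {"offset":[30,0,1],"roll":0,"hand":15},
    {"offset":[65,0,2],"roll":0,"hand":15},
    {"offset":[100,0,2],"roll":0,"hand":15},
    {"offset":[109,0,2],"roll":0,"hand":15},
    {"offset":[109,0,-30],"roll":-0.1,"hand":15},
    {"offset":[109,0,-64],"roll":-0.2,"hand":15},
    {"offset":[109,0,-64],"roll":-0.32,"hand":15},
    {"offset":[109,0,-64],"roll":-0.44,"hand":15},
    {"offset":[109,0,-64],"roll":-0.56,"hand":15},
    {"offset":[109,0,-64],"roll":-0.68,"hand":15},
    {"offset":[109,0,-64],"roll":-0.8,"hand":15},
    {"offset":[109,0,-64],"roll":-0.92,"hand":15},
    {"offset":[109,0,-64],"roll":-1.04,"hand":15},
    {"offset":[109,0,-64],"roll":-1.16,"hand":15},
    {"offset":[109,0,-64],"roll":-1.28,"hand":15},
    {"offset":[109,0,-64],"roll":-1.4,"hand":15},
    {"offset":[109,0,-64],"roll":-1.52,"hand":15},
    {"offset":[109,0,-64],"roll":-1.57,"hand":15},
  ],
)

```text
clock: 34.73
tool_pos: [0.4994, -0.0239, 0.1076]
orientation: [178.9, -0.3, -20.6]
force: [-0.2, 0.2, -1.5]
opening: 0.0256
```

>>> jog_arm(
  motion=[
    {"offset":[0,0,0],"roll":-0.12,"hand":15},
    {"offset":[0,0,0],"roll":-0.24,"hand":15},
    {"offset":[0,0,0],"roll":-0.36,"hand":15},
    {"offset":[0,0,0],"roll":-0.48,"hand":15},
    {"offset":[0,0,0],"roll":-0.6,"hand":15},
    {"offset":[0,0,0],"roll":-0.72,"hand":15},
    {"offset":[0,0,0],"roll":-0.84,"hand":15},
    {"offset":[0,0,0],"roll":-0.96,"hand":15},
    {"offset":[0,0,0],"roll":-1.08,"hand":15},
    {"offset":[0,0,0],"roll":-1.2,"hand":15},
    {"offset":[0,0,0],"roll":-1.32,"hand":15},
    {"offset":[0,0,0],"roll":-1.44,"hand":15},
    {"offset":[0,0,0],"roll":-1.56,"hand":15},
    {"offset":[0,0,0],"roll":-1.57,"hand":15},
    {"offset":[0,0,0],"roll":-1.57,"hand":15},
  ],
)

```text
clock: 35.98
tool_pos: [0.4994, -0.024, 0.1076]
orientation: [179.7, 1.1, 68.8]
force: [-0.5, -0.2, -1.9]
opening: 0.0259
```

```bash
cat >> h.py <<'E'
def lvl(fn,L=90):
    "blade edge in wrist image (flipped): measured vs level prediction, L mm from grip"
    d=np.load(f'pics/{fn}.npz'); T=T_tool(d); im=cv2.imread(f'pics/{fn}.png')
    for dz in (-15,0,3.5,20): print("dz",dz,"pred",w2px(d,(T@np.array([L/1e3,0,dz/1e3,1]))[:3]).round(1))
    m=cv2.inRange(cv2.cvtColor(im,cv2.COLOR_BGR2HSV),(0,0,105),(180,60,255)); n,l,s,c=cv2.connectedComponentsWithStats(m)
    for i in range(1,n):
        if s[i,4]>200 and abs(c[i][0]-281)<40 and c[i][1]<230: print("blob",s[i],c[i].round(0))
E
python3 -c "
from h import *
chk(); snap('wrist','w22.png'); lvl('w22'); insert_go(.026,-.0085,flip=1)
d=np.load('pics/w22.npz')
im=cv2.imread('pics/w22.png'); print(im[40:240:8,281].tolist())
"
```

```text
35.98 pos [ 0.4994 -0.024   0.1076] rpy [179.7   1.1  68.8] op 0.0259 F [-0.5 -0.2 -1.9] tray [-0.1206  0.0276] j [ 21.  12. -32.   1. -47. 137.]
dz -15 pred [277.9  67.5]
dz 0 pred [278.2  73.7]
dz 3.5 pred [278.3  74.9]
dz 20 pred [278.5  80.1]
blob [ 257   89  112  165 6515] [282. 170.]
-> [ 4.99e-01 -2.90e-02  1.00e-01  6.92e+01] offset [-4.2  1.5  7.8] roll -0.008
-> [ 4.99e-01 -2.90e-02  4.20e-02  6.92e+01] offset [-3.1  1.2 65.8] roll -0.008
-> [5.41e-01 8.00e-02 4.20e-02 6.92e+01] offset [113.3   0.3  63.6] roll -0.008
-> [5.41e-01 8.00e-02 2.00e-02 6.92e+01] offset [113.8   0.2  86.1] roll -0.008
[[52, 51, 49], [53, 50, 51], [54, 52, 50], [52, 50, 49], [55, 53, 52], [54, 53, 51], [65, 65, 64], [177, 183, 179], [180, 186, 183], [147, 147, 147], [148, 148, 149], [148, 146, 147], [147, 147, 147], [146, 146, 146], [147, 146, 146], [126, 126, 126], [127, 127, 127], [126, 126, 126], [125, 125, 125], [124, 125, 125], [124, 124, 125], [124, 124, 124], [123, 123, 123], [122, 123, 123], [121, 121, 123]]
```

```bash
python3 -c "
from h import *
d=np.load('pics/w22.npz'); T=T_tool(d)
im=cv2.imread('pics/w22.png'); h=cv2.cvtColor(im,cv2.COLOR_BGR2HSV); m=cv2.inRange(h,(0,0,105),(180,60,255))
for r in range(90,250,16):
  us=np.where(m[r,250:310])[0]+250; print(r,us.min(),us.max(),np.ptp(us)+1)
for L in (84,60,40,20,8):
  for dz in (-5,3,10):
    a=[w2px(d,(T@np.array([L/1e3,s*.009,dz/1e3,1]))[:3]) for s in(-1,1)]; print(L,dz,a[0][1].round(0),abs(a[1][0]-a[0][0]).round(1))
for b in blobs(im,(3,120,60),(16,255,255),60): print(b[0],np.round(cv2.boxPoints(b[2])).tolist())
"
```

```text
90 259 298 40
106 259 298 40
122 260 297 38
138 261 297 37
154 261 297 37
170 261 297 37
186 261 298 38
202 262 298 37
218 262 298 37
234 263 297 35
84 -5 87.0 41.6
84 3 89.0 39.3
84 10 91.0 37.5
60 -5 143.0 39.8
60 3 142.0 37.7
60 10 142.0 36.0
40 -5 187.0 38.4
40 3 184.0 36.4
40 10 181.0 34.9
20 -5 227.0 37.1
20 3 222.0 35.3
20 10 218.0 33.8
8 -5 250.0 36.3
8 3 244.0 34.6
8 10 239.0 33.2
4677 [[184.0, 41.0], [224.0, 38.0], [236.0, 163.0], [195.0, 167.0]]
4587 [[331.0, 173.0], [335.0, 50.0], [375.0, 51.0], [371.0, 174.0]]
258 [[259.0, 259.0], [259.0, 252.0], [302.0, 252.0], [302.0, 259.0]]
1338 [[257.0, 289.0], [305.0, 289.0], [305.0, 316.0], [257.0, 316.0]]
```

>>> jog_arm(
  motion=[
    {"offset":[-4,1,8],"roll":-0.006,"hand":15},
    {"offset":[-3,1,40],"roll":-0.006,"hand":15},
    {"offset":[-3,1,65],"roll":-0.006,"hand":15},
    {"offset":[-3,1,65],"roll":-0.006,"hand":15},
    {"offset":[-3,1,65],"roll":-0.006,"hand":15},
    {"offset":[20,1,64],"roll":-0.006,"hand":15},
    {"offset":[45,1,64],"roll":-0.006,"hand":15},
    {"offset":[70,1,64],"roll":-0.006,"hand":15},
    {"offset":[95,0,63],"roll":-0.006,"hand":15},
    {"offset":[114,0,63],"roll":-0.006,"hand":15},
    {"offset":[114,0,63],"roll":-0.006,"hand":15},
    {"offset":[114,0,63],"roll":-0.006,"hand":15},
  ],
)

```text
clock: 37.03
tool_pos: [0.541, 0.0823, 0.0436]
orientation: [179.6, 1.0, 69.4]
force: [0.2, -1.1, -1.1]
opening: 0.026
```

>>> jog_arm(
  motion=[
    {"offset":[0,0,10],"roll":0,"hand":15},
    {"offset":[0,0,18],"roll":0,"hand":15},
    {"offset":[0,0,23],"roll":0,"hand":15},
    {"offset":[0,0,23],"roll":0,"hand":15},
  ],
)

```text
clock: 37.37
tool_pos: [0.5389, 0.0795, 0.0181]
orientation: [179.8, 1.2, 69.3]
force: [0.0, -0.0, -0.8]
opening: 0.0258
```

>>> jog_arm(
  motion=[
    {"offset":[0,0,0],"roll":0,"hand":30},
    {"offset":[0,0,0],"roll":0,"hand":30},
    {"offset":[0,0,0],"roll":0,"hand":30},
    {"offset":[-15,0,0],"roll":0,"hand":30},
    {"offset":[-30,0,0],"roll":0,"hand":30},
    {"offset":[-36,0,0],"roll":0,"hand":30},
    {"offset":[-36,0,0],"roll":0,"hand":30},
    {"offset":[-36,0,0],"roll":0,"hand":15},
    {"offset":[-36,0,0],"roll":0,"hand":15},
    {"offset":[-36,0,0],"roll":0,"hand":15},
    {"offset":[-36,0,0],"roll":0,"hand":15},
    {"offset":[-32,0,0],"roll":0,"hand":15},
    {"offset":[-27,0,0],"roll":0,"hand":15},
    {"offset":[-27,0,0],"roll":0,"hand":15},
    {"offset":[-27,0,0],"roll":0,"hand":15},
  ],
)

```text
clock: 38.62
tool_pos: [0.5311, 0.0561, 0.0204]
orientation: [179.7, 1.1, 69.4]
force: [-0.8, -1.1, 3.8]
opening: 0.0258
```

>>> jog_arm(
  motion=[
    {"offset":[0,0,0],"roll":0,"hand":30},
    {"offset":[0,0,0],"roll":0,"hand":30},
    {"offset":[0,0,0],"roll":0,"hand":30},
    {"offset":[0,0,-30],"roll":0,"hand":30},
    {"offset":[0,0,-70],"roll":0,"hand":30},
    {"offset":[-40,0,-110],"roll":0,"hand":30},
    {"offset":[-75,0,-150],"roll":0,"hand":30},
    {"offset":[-75,0,-150],"roll":0,"hand":30},
    {"offset":[-75,0,-150],"roll":0,"hand":30},
    {"offset":[-75,0,-150],"roll":0,"hand":30},
  ],
)

```text
clock: 39.45
tool_pos: [0.5048, -0.0121, 0.1731]
orientation: [179.5, 0.9, 69.2]
force: [0.6, 0.0, -0.4]
opening: 0.0302
```

```bash
cat >> h.py <<'E'
def hboxes(fn,amin=100,z=.025):
    d=np.load(f'pics/{fn}.npz'); im=cv2.imread(f'pics/{fn}.png')
    for b in blobs(im,(3,120,60),(16,255,255),amin):
        q=np.round(cv2.boxPoints(b[2])); print(q.tolist(),[intray(px2w(d,p,z)).round(3).tolist() for p in q])
E
python3 -c "
from h import *
chk(); snap('wrist','w23.png'); chk(); hboxes('w23'); blades('w23',vmin=150,amin=60)
d=np.load('pics/w23.npz')
print({k:w2px(d,(*tr(*FE[k][:2],0)[:2],FE[k][2])).round(0).tolist() for k in FE})
im=cv2.imread('pics/w23.png'); h=cv2.cvtColor(im,cv2.COLOR_BGR2HSV)
m=cv2.inRange(h,(18,110,80),(33,255,255)); 
for u in range(170,420,20): print(u,np.where(m[30:160,u])[0][[0,-1]]+30 if m[30:160,u].any() else None,end=' ')
snap('top','t23.png'); print(); handle('t23',amin=100)
"
```

```text
39.45 pos [ 0.5048 -0.0121  0.1731] rpy [179.5   0.9  69.2] op 0.0302 F [ 0.6  0.  -0.4] tray [-0.1076  0.0267] j [ 22.   8. -26.   1. -56. 137.]
39.5 pos [ 0.5044 -0.0118  0.1719] rpy [179.6   1.   69.3] op 0.0301 F [-0.   0.1 -0.3] tray [-0.1075  0.0272] j [ 22.   8. -26.   1. -56. 137.]
[[207.0, 75.0], [237.0, 74.0], [242.0, 168.0], [212.0, 169.0]] [[0.001, 0.09], [0.002, 0.063], [-0.081, 0.061], [-0.082, 0.09]]
[[263.0, 172.0], [265.0, 80.0], [293.0, 80.0], [292.0, 172.0]] [[-0.085, 0.041], [-0.003, 0.038], [-0.003, 0.014], [-0.085, 0.014]]
[[319.0, 176.0], [321.0, 83.0], [352.0, 84.0], [349.0, 177.0]] [[-0.089, -0.012], [-0.005, -0.011], [-0.006, -0.039], [-0.09, -0.041]]
[[489.0, 321.0], [517.0, 315.0], [519.0, 322.0], [490.0, 329.0]] [[-0.252, -0.207], [-0.244, -0.236], [-0.253, -0.241], [-0.262, -0.21]]
[[494.0, 387.0], [502.0, 387.0], [502.0, 415.0], [494.0, 415.0]] [[-0.343, -0.229], [-0.343, -0.239], [-0.385, -0.247], [-0.385, -0.237]]
blob [162, 0, 25, 49, 976] [[0.0596, 0.1178, 0.018], [0.0435, 0.1176, 0.0183], [0.0269, 0.1174, 0.0186]]
blob [205, 0, 25, 49, 915] [[0.059
[... 2176 characters left out ...]
0], 'barR': [356.0, 225.0]}
170 [49 57] 190 [49 57] 210 [49 57] 230 [49 56] 250 [49 56] 270 [49 56] 290 [48 57] 310 [48 56] 330 [48 55] 350 [48 55] 370 [48 56] 390 [47 56] 410 [47 56] 
handle c [ 0.7017 -0.3542] ends [ 0.7143 -0.2516] [ 0.6894 -0.4561] len 0.206 yaw 83.1 px [368. 132.]
handle c [ 0.6157 -0.5713] ends [ 0.6085 -0.5556] [ 0.6228 -0.5859] len 0.0335 yaw 115.2 px [442. 158.]
handle c [ 0.5532 -0.3198] ends [ 0.5863 -0.2965] [ 0.5201 -0.3425] len 0.0806 yaw 34.7 px [358. 181.]
handle c [ 0.4431 -0.5176] ends [ 0.443  -0.4894] [ 0.4414 -0.5539] len 0.0646 yaw 88.7 px [427. 216.]
handle c [ 0.1709 -0.331 ] ends [ 0.1452 -0.3007] [ 0.1974 -0.3701] len 0.0868 yaw 126.9 px [367. 311.]
```

```bash
sed -i 's/^TO=.*/TO=np.array([0.5698,0.0837]); TY=69.2/' h.py; python3 -c "
from h import *
chk()
go(tr(-.05,-.0255,.08,1),tr(-.05,-.0255,.0185,1),tr(-.04,-.0255,.0185,1))
"
```

```text
39.55 pos [ 0.5042 -0.0117  0.1711] rpy [179.7   1.1  69.3] op 0.0302 F [-0.1 -0.4  0.6] tray [-0.1125  0.0275] j [ 22.   8. -26.   1. -56. 137.]
-> [5.76e-01 2.80e-02 8.00e-02 6.92e+01] offset [64.1 52.6 90.2] roll 0.002
-> [5.76e-01 2.80e-02 1.80e-02 6.92e+01] offset [ 65.2  52.3 151.6] roll 0.002
-> [5.79e-01 3.70e-02 1.80e-02 6.92e+01] offset [ 75.2  52.4 151.5] roll 0.002
```

>>> jog_arm(
  motion=[
    {"offset":[30,25,40],"roll":0,"hand":31},
    {"offset":[64,52.5,80],"roll":0,"hand":31},
    {"offset":[64,52.5,90],"roll":0,"hand":31},
    {"offset":[64,52.5,90],"roll":0,"hand":31},
    {"offset":[65,52.5,120],"roll":0,"hand":31},
    {"offset":[65,52.5,140],"roll":0,"hand":31},
    {"offset":[65,52.5,151],"roll":0,"hand":31},
    {"offset":[65,52.5,151],"roll":0,"hand":31},
    {"offset":[65,52.5,151],"roll":0,"hand":15},
    {"offset":[65,52.5,151],"roll":0,"hand":15},
    {"offset":[65,52.5,151],"roll":0,"hand":15},
    {"offset":[69,52.5,150],"roll":0,"hand":15},
    {"offset":[75,52.5,150],"roll":0,"hand":15},
    {"offset":[75,52.5,150],"roll":0,"hand":15},
    {"offset":[75,52.5,151],"roll":0,"hand":30},
    {"offset":[75,52.5,151],"roll":0,"hand":30},
    {"offset":[75,52.5,151],"roll":0,"hand":30},
    {"offset":[75,52.5,120],"roll":0,"hand":30},
    {"offset":[75,52.5,90],"roll":0,"hand":30},
    {"offset":[75,52.5,90],"roll":0,"hand":30},
  ],
)

```text
clock: 41.22
tool_pos: [0.5832, 0.0389, 0.0859]
orientation: [179.3, 0.8, 69.4]
force: [0.8, 0.7, 1.2]
opening: 0.0301
```

```bash
python3 -c "
from h import *
chk()
go(tr(-.05,.0268,.08,1),tr(-.05,.0268,.0185,1),tr(-.042,.0268,.0185,1))
"
```

```text
41.22 pos [0.5832 0.0389 0.0859] rpy [179.3   0.8  69.4] op 0.0301 F [0.8 0.7 1.2] tray [-0.0371 -0.0284] j [ 24.  20. -23.   1. -47. 135.]
-> [5.27e-01 4.60e-02 8.00e-02 6.92e+01] offset [-12.7 -55.3   5.4] roll 0.003
-> [5.27e-01 4.60e-02 1.80e-02 6.92e+01] offset [-11.8 -56.1  66.9] roll 0.003
-> [5.30e-01 5.40e-02 1.80e-02 6.92e+01] offset [ -3.8 -56.1  66.8] roll 0.003
```

>>> jog_arm(
  motion=[
    {"offset":[-10,-26,0],"roll":0,"hand":30},
    {"offset":[-10,-52.5,0],"roll":0,"hand":30},
    {"offset":[-10,-52.5,0],"roll":0,"hand":30},
    {"offset":[-10,-52.5,0],"roll":0,"hand":30},
    {"offset":[-9,-52.5,30],"roll":0,"hand":30},
    {"offset":[-9,-52.5,50],"roll":0,"hand":30},
    {"offset":[-9,-52.5,61],"roll":0,"hand":30},
    {"offset":[-9,-52.5,61],"roll":0,"hand":30},
    {"offset":[-9,-52.5,61],"roll":0,"hand":15},
    {"offset":[-9,-52.5,61],"roll":0,"hand":15},
    {"offset":[-9,-52.5,61],"roll":0,"hand":15},
    {"offset":[-5,-52.5,60],"roll":0,"hand":15},
    {"offset":[-1,-52.5,60],"roll":0,"hand":15},
    {"offset":[-1,-52.5,60],"roll":0,"hand":15},
    {"offset":[-1,-52.5,61],"roll":0,"hand":30},
    {"offset":[-1,-52.5,61],"roll":0,"hand":30},
    {"offset":[-1,-52.5,61],"roll":0,"hand":30},
    {"offset":[-1,-52.5,30],"roll":0,"hand":30},
    {"offset":[-30,-52.5,-10],"roll":0,"hand":30},
    {"offset":[-65,-52.5,-50],"roll":0,"hand":30},
  ],
)

```text
clock: 42.88
tool_pos: [0.5123, 0.0083, 0.1175]
orientation: [179.7, 1.1, 69.4]
force: [1.3, 0.0, 1.1]
opening: 0.0298
```

>>> jog_arm(
  motion=[
    {"offset":[0,0,-30],"roll":0,"hand":40},
    {"offset":[0,0,-40],"roll":0,"hand":40},
    {"offset":[0,0,-40],"roll":0,"hand":40},
    {"offset":[0,0,-40],"roll":0,"hand":40},
  ],
)

```text
clock: 43.22
tool_pos: [0.5125, 0.0092, 0.157]
orientation: [179.6, 1.0, 69.3]
force: [-0.2, 0.5, 0.0]
opening: 0.0393
```

```bash
python3 -c "
from h import *
snap('wrist','w24.png'); chk(); hboxes('w24',400); 
d=np.load('pics/w24.npz'); im=cv2.imread('pics/w24.png')
print({k:w2px(d,(*tr(*FE[k][:2],0)[:2],FE[k][2])).round(0).tolist() for k in FE})
h=cv2.cvtColor(im,cv2.COLOR_BGR2HSV); m=cv2.inRange(h,(18,110,80),(33,255,255))
for u in range(190,400,30): print(u,np.where(m[30:160,u])[0][[0,-1]]+30 if m[30:160,u].any() else None,end=' ')
t=np.load('pics/t23.npz');im=cv2.imread('pics/t23.png')
"
```

```text
43.27 pos [0.5119 0.009  0.156 ] rpy [179.7   1.1  69.3] op 0.0405 F [-0.7 -0.4 -0.2] tray [-0.0904  0.0276] j [ 24.   9. -27.   1. -55. 135.]
[[262.0, 189.0], [265.0, 94.0], [295.0, 95.0], [292.0, 190.0]] [[-0.081, 0.042], [0.001, 0.039], [0.001, 0.013], [-0.082, 0.015]]
[[314.0, 190.0], [323.0, 95.0], [355.0, 98.0], [345.0, 193.0]] [[-0.082, -0.006], [0.001, -0.011], [-0.002, -0.038], [-0.085, -0.034]]
[[205.0, 101.0], [236.0, 99.0], [242.0, 194.0], [211.0, 196.0]] [[-0.004, 0.09], [-0.003, 0.063], [-0.086, 0.061], [-0.088, 0.09]]
{'fL': [188.0, 206.0], 'fR': [423.0, 206.0], 'bR': [454.0, -34.0], 'bL': [168.0, -35.0], 'yL': [163.0, 85.0], 'yR': [466.0, 86.0], 'barL': [253.0, 247.0], 'barR': [359.0, 247.0]}
190 [78 86] 220 [78 84] 250 [78 85] 280 [77 84] 310 [77 85] 340 [77 84] 370 [77 84]
```

```bash
python3 -c "
from h import *
go((.5265,-.338,.17,34.7))"
```

```text
-> [ 0.526 -0.338  0.17  34.7  ] offset [-319.7  136.3   -7.3] roll 0.604
```

>>> jog_arm(
  motion=[
    {"offset":[-320,136,-7],"roll":0.604,"hand":40},
    {"offset":[-320,136,-7],"roll":0.604,"hand":40},
    {"offset":[-320,136,-7],"roll":0.604,"hand":40},
    {"offset":[-320,136,-7],"roll":0.604,"hand":40},
    {"offset":[-320,136,-7],"roll":0.604,"hand":40},
    {"offset":[-320,136,-7],"roll":0.604,"hand":40},
    {"offset":[-320,136,-7],"roll":0.604,"hand":40},
    {"offset":[-320,136,-7],"roll":0.604,"hand":40},
    {"offset":[-320,136,-7],"roll":0.604,"hand":40},
    {"offset":[-320,136,-7],"roll":0.604,"hand":40},
    {"offset":[-320,136,-7],"roll":0.604,"hand":40},
    {"offset":[-320,136,-7],"roll":0.604,"hand":40},
    {"offset":[-320,136,-7],"roll":0.604,"hand":40},
  ],
)

```text
clock: 44.35
tool_pos: [0.5265, -0.337, 0.1697]
orientation: [179.2, 0.8, 34.8]
force: [0.2, -0.2, 0.2]
opening: 0.0399
```

```bash
python3 -c "
from h import *
chk(); snap('wrist','w25.png'); handle('w25',amin=150); chk()
snap('scene','s25.png'); handle('s25',amin=250)
go((.5265,-.338,.09,34.7),(.5265,-.338,.0145,34.7))
snap('top','t25.png'); t=np.load('pics/t25.npz')
print({k:w2px(np.load('pics/s25.npz'),(*tr(*FE[k][:2],0)[:2],FE[k][2])).round(1).tolist() for k in FE})
yell('s25',(300,180,390,290))
"
```

```text
44.35 pos [ 0.5265 -0.337   0.1697] rpy [179.2   0.8  34.8] op 0.0399 F [ 0.2 -0.2  0.2] tray [-0.4086 -0.1089] j [-14.  19. -12.   1. -59. 138.]
handle c [ 0.6987 -0.374 ] ends [ 0.6957 -0.4589] [ 0.7139 -0.2675] len 0.1922 yaw 84.6 px [423.  63.]
handle c [ 0.5579 -0.3213] ends [ 0.5904 -0.2989] [ 0.522  -0.3466] len 0.0834 yaw 34.9 px [283. 160.]
44.4 pos [ 0.5267 -0.3369  0.17  ] rpy [179.2   0.7  34.8] op 0.04 F [ 0.2  0.4 -0.2] tray [-0.4085 -0.1091] j [-14.  18. -12.   1. -59. 138.]
handle c [0.4861 0.0698] ends [0.4707 0.0281] [0.5014 0.1107] len 0.0881 yaw 69.6 px [342. 214.]
handle c [ 0.5596 -0.3213] ends [ 0.5226 -0.3481] [ 0.5967 -0.2952] len 0.091 yaw 35.5 px [174. 234.]
handle c [0.534  0.0556] ends [0.5169 0.0153] [0.5495 0.0932] len 0.0845 yaw 67.3 px [337. 231.]
handle c [0.5805 0.0357] ends [0.5978 0.0745] [ 0.563  -0.0037] len 0.0856 yaw 66.0 px [328. 248.]
handle c [ 0.7109 -0.3539] ends [ 0.6959 -0.4666] [ 0.7235 -0.2479] len 0.2205 yaw 82.8 px [146. 294.]
-> [ 0.526 -0.338  0.09  34.7  ] offset [ 0.1 -0.6 80.3] roll 0.002
-> [ 5.26e-01 -3.38e-01  1.40e-02  3.47e+01] offset [  1.1  -1.7 155.8] roll 0.002
{'fL': [323.8, 196.9], 'fR': [287.8, 274.4], 'bR': [377.9, 309.2], 'bL': [404.5, 223.8], 'yL': [368.3, 199.2], 'yR': [337.3, 279.2], 'barL': [300.8, 207.9], 'barR': [284.1, 241.7]}
yellow n 234 ends [0.4817 0.125 ] [0.6598 0.0592] len 0.1899 yaw 69.74
```

```bash
python3 -c "
from h import *
chk()
go((.5285,-.3407,.09,34.9),(.5285,-.3407,.0145,34.9),(.5285,-.3407,.12,34.9))
"
```

```text
44.5 pos [ 0.5269 -0.3371  0.1705] rpy [179.1   0.7  34.8] op 0.0401 F [-0.4 -0.2 -0.1] tray [-0.4086 -0.1093] j [-14.  18. -12.   1. -59. 138.]
-> [ 0.528 -0.341  0.09  34.9  ] offset [ 0.3  2.6 80.6] roll -0.002
-> [ 5.28e-01 -3.41e-01  1.40e-02  3.49e+01] offset [  1.2   1.4 156.1] roll -0.002
-> [ 0.528 -0.341  0.12  34.9  ] offset [-0.1  3.1 50.6] roll -0.002
```

>>> jog_arm(
  motion=[
    {"offset":[0,2.5,40],"roll":-0.002,"hand":38},
    {"offset":[0,2.5,80],"roll":-0.002,"hand":38},
    {"offset":[0,2.5,100],"roll":-0.002,"hand":38},
    {"offset":[1,1.5,130],"roll":-0.002,"hand":38},
    {"offset":[1,1.5,150],"roll":-0.002,"hand":38},
    {"offset":[1,1.5,155],"roll":-0.002,"hand":38},
    {"offset":[1,1.5,155],"roll":-0.002,"hand":38},
    {"offset":[1,1.5,155],"roll":-0.002,"hand":15},
    {"offset":[1,1.5,155],"roll":-0.002,"hand":15},
    {"offset":[1,1.5,155],"roll":-0.002,"hand":15},
    {"offset":[1,1.5,155],"roll":-0.002,"hand":15},
    {"offset":[1,1.5,155],"roll":-0.002,"hand":15},
    {"offset":[1,1.5,130],"roll":-0.002,"hand":15},
    {"offset":[0,3,90],"roll":-0.002,"hand":15},
    {"offset":[0,3,50],"roll":-0.002,"hand":15},
    {"offset":[0,3,50],"roll":-0.002,"hand":15},
  ],
)

```text
clock: 45.83
tool_pos: [0.5325, -0.3436, 0.1296]
orientation: [178.5, 0.3, 34.9]
force: [2.3, -0.2, 0.3]
opening: 0.0255
```

```bash
python3 -c "
from h import *
chk()
snap('wrist','w26.png'); handle('w26',amin=150)
d=np.load('pics/w26.npz'); T=T_tool(d)
for L in (75,81,86): print(L,w2px(d,(T@np.array([L/1e3,0,-.0075,1]))[:3]).round(1))
hboxes('w26',400)
go((.5285,-.3407,.12,-55),(tr(-.125,-.078,.11,0)))
"
```

```text
45.83 pos [ 0.5325 -0.3436  0.1296] rpy [178.5   0.3  34.9] op 0.0255 F [ 2.3 -0.2  0.3] tray [-0.4127 -0.1169] j [-14.  21. -14.   2. -54. 138.]
handle c [ 0.6975 -0.3819] ends [ 0.7121 -0.2828] [ 0.6964 -0.459 ] len 0.177 yaw 84.9 px [439.  64.]
handle c [ 0.5931 -0.3058] ends [ 0.581  -0.2878] [ 0.606  -0.3236] len 0.0437 yaw 124.9 px [280. 121.]
handle c [ 0.5426 -0.341 ] ends [ 0.5841 -0.3117] [ 0.4954 -0.3735] len 0.108 yaw 34.9 px [280. 197.]
75 [278.3 109.7]
81 [278.3  95. ]
86 [278.3  82.5]
[[306.0, 0.0], [394.0, -83.0], [552.0, 83.0], [464.0, 167.0]] [[-0.297, -0.222], [-0.289, -0.299], [-0.451, -0.351], [-0.472, -0.265]]
[[253.0, 109.0], [308.0, 109.0], [308.0, 132.0], [253.0, 132.0]] [[-0.336, -0.148], [-0.36, -0.183], [-0.375, -0.173], [-0.351, -0.137]]
[[253.0, 135.0], [307.0, 135.0], [307.0, 259.0], [253.0, 259.0]] [[-0.352, -0.136], [-0.377, -0.172], [-0.466, -0.113], [-0.439, -0.074]]
-> [  0.528  -0.341   0.12  -55.   ] offset [-1.  -3.4  6.1] roll 1.568
-> [ 5.980e-01 -6.100e-02  1.100e-01 -1.108e+02] offset [ 216.3 -193.3   10.2] roll 2.542
```

>>> jog_arm(
  motion=[
    {"offset":[15,-13,3],"roll":0.11,"hand":15},
    {"offset":[30,-26,5],"roll":0.22,"hand":15},
    {"offset":[45,-40,5],"roll":0.33,"hand":15},
    {"offset":[60,-53,5],"roll":0.44,"hand":15},
    {"offset":[75,-67,5],"roll":0.55,"hand":15},
    {"offset":[90,-80,5],"roll":0.66,"hand":15},
    {"offset":[105,-93,5],"roll":0.78,"hand":15},
    {"offset":[120,-107,5],"roll":0.9,"hand":15},
    {"offset":[120,-107,5],"roll":1.02,"hand":15},
    {"offset":[120,-107,5],"roll":1.14,"hand":15},
    {"offset":[120,-107,5],"roll":1.26,"hand":15},
    {"offset":[120,-107,5],"roll":1.38,"hand":15},
    {"offset":[120,-107,5],"roll":1.5,"hand":15},
    {"offset":[120,-107,5],"roll":1.62,"hand":15},
    {"offset":[120,-107,5],"roll":1.74,"hand":15},
    {"offset":[120,-107,5],"roll":1.86,"hand":15},
    {"offset":[120,-107,5],"roll":1.98,"hand":15},
    {"offset":[120,-107,5],"roll":2.1,"hand":15},
    {"offset":[120,-107,5],"roll":2.22,"hand":15},
    {"offset":[120,-107,5],"roll":2.34,"hand":15},
  ],
)

```text
clock: 47.55
tool_pos: [0.565, -0.1854, 0.1117]
orientation: [-179.9, -1.1, -99.6]
force: [0.0, -0.3, -1.8]
opening: 0.0257
```

```bash
python3 -c "
from h import *
chk()
go(tr(-.135,-.078,.11,0),tr(-.135,-.078,.043,0))
"
```

```text
47.55 pos [ 0.565  -0.1854  0.1117] rpy [-179.9   -1.1  -99.6] op 0.0257 F [ 0.  -0.3 -1.8] tray [-0.2532 -0.0911] j [  1.  19. -20.   1. -51. -12.]
-> [ 5.950e-01 -7.000e-02  1.100e-01 -1.108e+02] offset [-118.5  -10.1   -0.6] roll 0.195
-> [ 5.950e-01 -7.000e-02  4.300e-02 -1.108e+02] offset [-119.8  -10.    66.4] roll 0.195
```

>>> jog_arm(
  motion=[
    {"offset":[-30,-3,0],"roll":0.1,"hand":15},
    {"offset":[-70,-6,0],"roll":0.195,"hand":15},
    {"offset":[-105,-9,0],"roll":0.195,"hand":15},
    {"offset":[-118,-10,0],"roll":0.195,"hand":15},
    {"offset":[-118,-10,0],"roll":0.195,"hand":15},
    {"offset":[-119,-10,30],"roll":0.195,"hand":15},
    {"offset":[-120,-10,66],"roll":0.195,"hand":15},
    {"offset":[-120,-10,66],"roll":0.195,"hand":15},
    {"offset":[-120,-10,66],"roll":0.195,"hand":15},
  ],
)

```text
clock: 48.3
tool_pos: [0.5927, -0.0708, 0.0425]
orientation: [-179.9, -1.3, -110.4]
force: [0.6, 0.2, 0.1]
opening: 0.0256
```

```bash
python3 -c "
from h import *
chk(); go(tr(-.0115,-.078,.043,0),tr(-.0115,-.078,.02,0))
snap('scene','s27.png')
a=np.load('pics/s27.npz');s=cv2.imread('pics/s27.png');o=ctrl.get_obs();a_=np.radians(o['orientation'][2]+180)
P=lambda L,z,w=0:w2px(a,np.array(o['tool_pos'])+[L*np.cos(a_)-w*np.sin(a_),L*np.sin(a_)+w*np.cos(a_),z]).round(1).tolist()
print('tool',P(0,0),'edge corners level',P(.0975,-.0035,.011),P(.0975,-.0035,-.011),'up10',P(.0975,.0065,.011),P(.0975,.0065,-.011))
h=cv2.cvtColor(s,cv2.COLOR_BGR2HSV); g=h[:,:,2]
print('cols 300..336 step2, rows 250..276')
for v in range(248,278,2): print(v,[int(x) if h[v,u,1]<90 else -int(x) for u,x in zip(range(296,340,2),g[v,296:340:2])])
"
```

```text
48.3 pos [ 0.5927 -0.0708  0.0425] rpy [-179.9   -1.3 -110.4] op 0.0256 F [0.6 0.2 0.1] tray [-0.1363 -0.0762] j [ 13.  24. -23.   2. -43. -34.]
-> [ 6.390e-01  4.500e-02  4.300e-02 -1.108e+02] offset [-124.8   -2.6   -3.3] roll 0.006
-> [ 6.390e-01  4.500e-02  2.000e-02 -1.108e+02] offset [-125.3   -2.5   19.7] roll 0.006
tool [281.5, 246.0] edge corners level [324.6, 257.8] [321.2, 266.0] up10 [325.0, 255.5] [321.6, 263.8]
cols 300..336 step2, rows 250..276
248 [42, -40, -82, 61, 25, 31, 33, 26, -44, -67, -101, -116, -139, -168, -193, -212, -221, -225, -224, -220, -220, -223]
250 [75, 64, 56, 40, 30, 39, 36, -36, 24, 22, -46, -69, -91, -107, -128, -157, -185, -207, -221, -226, -229, -226]
252 [78, 76, 77, 84, 119, 100, 65, 48, 39, 37, 37, 24, -30, -60, -91, -103, -123, -157, -193, -216, -225, -226]
254 [79, 77, 80, 84, 132, 143, 140, 126, 88, 60, 41, 41, 33, 25, 26, -52, -86, -103, -127, -154, -186, -211]
256 [81, 75, 77, 77, 91, 143, 146, 142, 145, 138, 112, 65, 47, 38, 35, 31, 26, -49, -73, -95, -118, -140]
258 [84, 73, 80, 77, 86, 115, 105, 98, 104, 99, 97, 102, 90, 72, 47, 42, 
[... 220 characters left out ...]
264 [35, 14, -18, 16, -17, 16, 21, 41, 61, 90, 108, 129, 132, 67, 38, 43, 30, 28, 29, 21, 21, 18]
266 [15, 15, -14, 12, -18, -12, 14, 19, -20, 36, 59, 109, 100, 31, 20, -13, 21, -14, -16, 20, 19, -20]
268 [11, 10, 19, -16, -13, -18, -16, 18, -15, 11, 22, 29, 30, 19, -18, 19, -20, -22, 23, 17, 16, -14]
270 [18, 18, -17, 14, -13, 17, -13, 21, 17, 20, -15, 12, 16, -14, 23, 22, 17, 20, 14, -14, -19, 22]
272 [18, 16, -14, 18, -21, -12, 12, 25, 20, 21, -15, 17, -16, 21, 19, 20, 17, 19, 16, -17, 17, -17]
274 [-16, 17, 19, 16, 23, 19, 15, -27, 22, -20, -11, -16, 21, 17, 18, -19, -17, 22, 19, 18, 20, 18]
276 [61, 43, 25, 19, 20, 12, 19, 19, 21, -19, 15, 23, 18, -25, 12, 12, 23, -17, -19, 20, 19, -26]
```

>>> jog_arm(
  motion=[
    {"offset":[-20,0,-1],"roll":0.006,"hand":15},
    {"offset":[-45,-1,-2],"roll":0.006,"hand":15},
    {"offset":[-70,-2,-2],"roll":0.006,"hand":15},
    {"offset":[-95,-2,-3],"roll":0.006,"hand":15},
    {"offset":[-120,-2.5,-3],"roll":0.006,"hand":15},
    {"offset":[-125,-2.5,-3],"roll":0.006,"hand":15},
    {"offset":[-125,-2.5,-3],"roll":0.006,"hand":15},
    {"offset":[-125,-2.5,-3],"roll":0.006,"hand":15},
  ],
)

```text
clock: 49.02
tool_pos: [0.6411, 0.0463, 0.0463]
orientation: [-179.6, -1.0, -110.7]
force: [0.7, -1.0, -1.0]
opening: 0.0256
```

>>> jog_arm(
  motion=[
    {"offset":[0,0,10],"roll":0,"hand":15},
    {"offset":[0,0,18],"roll":0,"hand":15},
    {"offset":[0,0,22],"roll":0,"hand":15},
    {"offset":[0,0,22],"roll":0,"hand":15},
  ],
)

```text
clock: 49.35
tool_pos: [0.6396, 0.0448, 0.0213]
orientation: [-179.8, -1.2, -110.8]
force: [-0.7, -0.3, -2.1]
opening: 0.0256
```

>>> jog_arm(
  motion=[
    {"offset":[0,0,2.5],"roll":0,"hand":15},
    {"offset":[0,0,2.5],"roll":0,"hand":15},
    {"offset":[0,0,2.5],"roll":0,"hand":31},
    {"offset":[0,0,2.5],"roll":0,"hand":31},
    {"offset":[0,0,2.5],"roll":0,"hand":31},
    {"offset":[0,0,-30],"roll":0,"hand":31},
    {"offset":[0,0,-70],"roll":0,"hand":31},
    {"offset":[0,40,-100],"roll":0,"hand":31},
    {"offset":[0,78,-120],"roll":0,"hand":31},
    {"offset":[0,78,-120],"roll":0,"hand":31},
    {"offset":[0,78,-120],"roll":0,"hand":31},
    {"offset":[0,78,-120],"roll":0,"hand":31},
  ],
)

```text
clock: 50.35
tool_pos: [0.568, 0.0765, 0.1429]
orientation: [-179.6, -1.0, -110.7]
force: [0.8, -0.8, -0.2]
opening: 0.0309
```

```bash
python3 -c "
from h import *
snap('wrist','w28.png'); chk(); hboxes('w28',150)
d=np.load('pics/w28.npz')
print({k:w2px(d,(*tr(*FE[k][:2],0)[:2],FE[k][2])).round(0).tolist() for k in ('fL','fR','barL','barR')})
im=cv2.imread('pics/w28.png')
for u in range(170,400,12):
  col=im[100:200,u].min(1).astype(int); v=np.where(col>150)[0]; print(u,(v[:3]+100).tolist(),end=' ')
snap('scene','s28.png'); print(); handle('s28',amin=150)
for h_ in ((.4861,.0698),(.534,.0556),(.5805,.0357)): print(intray(h_))
"
```

```text
50.4 pos [0.5682 0.0761 0.1421] rpy [-179.7   -1.1 -110.7] op 0.031 F [ 1.2  0.7 -0.6] tray [-0.0077 -0.0012] j [ 28.  16. -20.   1. -55. -49.]
[[175.0, 115.0], [208.0, 114.0], [213.0, 211.0], [180.0, 213.0]] [[-0.086, -0.091], [-0.087, -0.063], [-0.004, -0.063], [-0.002, -0.093]]
[[352.0, 210.0], [357.0, 112.0], [391.0, 114.0], [385.0, 212.0]] [[-0.005, 0.061], [-0.089, 0.06], [-0.087, 0.088], [-0.004, 0.09]]
[[244.0, 129.0], [244.0, 117.0], [274.0, 118.0], [274.0, 130.0]] [[-0.075, -0.034], [-0.085, -0.033], [-0.084, -0.008], [-0.074, -0.008]]
[[301.0, 120.0], [332.0, 120.0], [332.0, 131.0], [301.0, 131.0]] [[-0.082, 0.014], [-0.082, 0.04], [-0.074, 0.04], [-0.073, 0.014]]
[[240.0, 214.0], [243.0, 129.0], [274.0, 130.0], [271.0, 215.0]] [[-0.001, -0.039], [-0.075, -0.034], [-0.074, -0.008], [-0.001, -0.011]]
[[297.0, 216.0], [301.0, 132.0], [332.0, 133.0], [328.0, 218.0]] [[0.0, 0.012], [-0.073, 0.014], [-0.072, 0.04], [0.002, 0.04]]
{'fL': [419.0, 97.0], 'fR': [150.0, 96.0], 'barL': [349.0, 45.0], 'barR': [219.0, 45.0]}
170 [100, 101] 182 [100, 101, 109] 194 [100, 101, 110] 206 [1
[... 322 characters left out ...]
 yaw 78.0 px [137.  23.]
handle c [ 0.4906 -0.6086] ends [ 0.4805 -0.5964] [ 0.5009 -0.621 ] len 0.032 yaw 129.6 px [ 62. 206.]
handle c [0.5384 0.0514] ends [0.5173 0.0157] [0.5612 0.0884] len 0.0849 yaw 58.9 px [335. 232.]
handle c [0.5803 0.0351] ends [ 0.5631 -0.0038] [0.597  0.0735] len 0.0844 yaw 66.3 px [328. 247.]
handle c [0.6321 0.0145] ends [ 0.616  -0.0261] [0.6492 0.0589] len 0.0912 yaw 68.6 px [319. 267.]
handle c [ 0.711  -0.3544] ends [ 0.6966 -0.4666] [ 0.7238 -0.2489] len 0.2194 yaw 82.9 px [145. 294.]
handle c [0.7642 0.2044] ends [0.7662 0.1546] [0.762  0.2509] len 0.0964 yaw 92.5 px [415. 330.]
[-0.04271653  0.07330892]
[-0.03898143  0.02348825]
[-0.04107199 -0.02704777]
```

```bash
python3 -c "
from h import *
# cabinet fit using top-face colour mask in both static cameras
def P(x,q): c,s=np.cos(x[2]),np.sin(x[2]); return (x[0]+c*q[0]-s*q[1],x[1]+s*q[0]+c*q[1],q[2])
C=[(-.086,.131,.15),(-.086,-.131,.15),(.086,-.131,.15),(.086,.131,.15)]
for fn,box in (('s0',(395,150,545,310)),('t0',(80,110,190,240))):
  d=np.load(f'pics/{fn}.npz'); im=cv2.imread(f'pics/{fn}.png').astype(int)
  x0=np.array([.556,.29,np.radians(94)])
  g=cv2.cvtColor(im.astype(np.uint8),cv2.COLOR_BGR2HSV)
  q=np.array([w2px(d,P(x0,c)) for c in C]); print(fn,'pred corners',q.round(0).tolist())
  cen=w2px(d,P(x0,(0,0,.15))).astype(int); print('centre hsv',g[cen[1]-8:cen[1]+9:8,cen[0]-8:cen[0]+9:8].reshape(-1,3).tolist())
"

```

```text
s0 pred corners [[404.0, 163.0], [432.0, 268.0], [523.0, 266.0], [481.0, 161.0]]
centre hsv [[101, 30, 93], [95, 32, 96], [87, 27, 94], [94, 21, 95], [98, 29, 96], [90, 29, 96], [98, 41, 93], [90, 30, 92], [95, 33, 94]]
t0 pred corners [[175.0, 225.0], [167.0, 129.0], [105.0, 135.0], [111.0, 231.0]]
centre hsv [[83, 13, 78], [90, 10, 79], [100, 10, 79], [90, 10, 80], [90, 13, 80], [98, 13, 80], [90, 10, 79], [98, 12, 83], [90, 10, 79]]
```

```bash
python3 -c "
from h import *
def P(x,q): c,s=np.cos(x[2]),np.sin(x[2]); return (x[0]+c*q[0]-s*q[1],x[1]+s*q[0]+c*q[1],q[2])
C=np.array([(-.086,.131,.15),(-.086,-.131,.15),(.086,-.131,.15),(.086,.131,.15)])
x0=np.array([.556,.29,np.radians(94)])
for fn,lo,hi in (('s0',(80,8,80),(112,60,115)),('t0',(60,0,66),(115,40,96))):
  d=np.load(f'pics/{fn}.npz'); im=cv2.imread(f'pics/{fn}.png'); m=cv2.inRange(cv2.cvtColor(cv2.GaussianBlur(im,(5,5),0),cv2.COLOR_BGR2HSV),lo,hi)
  q0=np.array([w2px(d,P(x0,c)) for c in C])
  k=np.zeros_like(m); cv2.fillConvexPoly(k,((q0-q0.mean(0))*1.15+q0.mean(0)).astype(np.int32),255); m&=k
  m=cv2.morphologyEx(m,cv2.MORPH_OPEN,np.ones((5,5)));m=cv2.morphologyEx(m,cv2.MORPH_CLOSE,np.ones((9,9)))
  cs,_=cv2.findContours(m,0,1); c=max(cs,key=cv2.contourArea); hull=cv2.convexHull(c)
  for e in (4,6,8,10):
    ap=cv2.approxPolyDP(hull,e,True)[:,0]
    if len(ap)==4: break
  print(fn,cv2.contourArea(c),ap.tolist())
  for p in ap: print('  ',px2w(d,p,.15).round(4))
  # IoU pose fit
  from scipy.optimize import minimize
  def cost(x):
    q=np.array([w2px(d,P(x,cc)) for cc in C]); kk=np.zeros_like(m); cv2.fillConvexPoly(kk,np.round(q*16).astype(np.int32),255,shift=4)
    return -(np.logical_and(kk>0,m>0).sum())/np.logical_or(kk>0,m>0).sum()
  r=minimize(cost,x0,method='Nelder-Mead',options=dict(initial_simplex=x0+np.array([[0,0,0],[.01,0,0],[0,.01,0],[0,0,.05]]))); print('  fit',r.x[:2].round(4),np.degrees(r.x[2]).round(2),r.fun)
  print('  mouth',np.array(P(r.x,(-.086,0,0))).round(4),'tray home',np.array(P(r.x,(-.021,0,0))).round(4))
"

```

```text
s0 7757.5 [[417, 169], [482, 167], [529, 270], [446, 271]]
   [0.4483 0.2211 0.15  ]
   [0.4364 0.3651 0.15  ]
   [0.6892 0.3931 0.15  ]
   [0.698  0.2387 0.15  ]
  fit [0.5635 0.3092] 95.07 -0.8513293543136191
  mouth [0.5711 0.2235 0.    ] tray home [0.5654 0.2882 0.    ]
t0 5463.5 [[158, 129], [165, 221], [105, 226], [102, 134]]
   [0.6921 0.2391 0.15  ]
   [0.4422 0.2206 0.15  ]
   [0.4325 0.3823 0.15  ]
   [0.6827 0.3925 0.15  ]
  fit [0.5613 0.3083] 94.5 -0.8976038338658147
  mouth [0.5681 0.2226 0.    ] tray home [0.563  0.2874 0.    ]
```

```bash
python3 -c "
from h import *
chk()
b=tr(-.138,0,.09); g=(b[0],b[1])
go((*g,.12,-20.8),(*g,.018,-20.8))
O1=np.array(TO)-.03*np.array([np.cos(np.radians(TY)),np.sin(np.radians(TY))]); O2=np.array([.5827,.0647])
for t in np.linspace(0,1,5):
  th=np.radians(69.2+25.6*t);O=O1+(O2-O1)*t; print((O-.138*np.array([np.cos(th),np.sin(th)])).round(4),(np.degrees(th)-90).round(1))
"
```

```text
50.45 pos [0.5682 0.0758 0.1415] rpy [-179.7   -1.1 -110.8] op 0.0311 F [-0.  -0.1  0.2] tray [-0.0079 -0.0013] j [ 28.  16. -20.   1. -55. -49.]
-> [  0.521  -0.045   0.12  -20.8  ] offset [129.6   1.5  24. ] roll -1.57
-> [ 5.21e-01 -4.50e-02  1.80e-02 -2.08e+01] offset [127.6   2.  126. ] roll -1.57
[ 0.5101 -0.0734] -20.8
[ 0.5307 -0.0757] -14.4
[ 0.5517 -0.0765] -8.0
[ 0.573  -0.0755] -1.6
[ 0.5942 -0.0728] 4.8
```

>>> jog_arm(
  motion=[
    {"offset":[35,0,0],"roll":-0.12,"hand":50},
    {"offset":[70,0,0],"roll":-0.24,"hand":50},
    {"offset":[105,1,0],"roll":-0.36,"hand":50},
    {"offset":[130,1,10],"roll":-0.48,"hand":50},
    {"offset":[130,1,24],"roll":-0.6,"hand":50},
    {"offset":[130,1,24],"roll":-0.72,"hand":50},
    {"offset":[130,1,24],"roll":-0.84,"hand":50},
    {"offset":[130,1,24],"roll":-0.96,"hand":50},
    {"offset":[130,1,24],"roll":-1.08,"hand":50},
    {"offset":[130,1,24],"roll":-1.2,"hand":50},
    {"offset":[130,1,24],"roll":-1.32,"hand":50},
    {"offset":[130,1,24],"roll":-1.44,"hand":50},
    {"offset":[130,1,24],"roll":-1.56,"hand":50},
    {"offset":[130,1,24],"roll":-1.57,"hand":50},
    {"offset":[130,1,24],"roll":-1.57,"hand":50},
    {"offset":[130,1,24],"roll":-1.57,"hand":50},
  ],
)

```text
clock: 51.78
tool_pos: [0.5208, -0.046, 0.1199]
orientation: [178.9, -0.3, -21.0]
force: [-0.5, -0.1, 0.9]
opening: 0.0503
```

```bash
python3 -c "
from h import *
chk()
b=tr(-.138,0,.09); g=(b[0],b[1])
snap('wrist','w29.png')
go((*g,.0185,-20.8))
d=np.load('pics/w29.npz'); im=cv2.imread('pics/w29.png')
print({k:w2px(d,(*tr(*FE[k][:2],0)[:2],FE[k][2])).round(0).tolist() for k in FE})
p=w2px(d,(*tr(-.138,.03,0)[:2],.021)); q=w2px(d,(*tr(-.138,-.03,0)[:2],.021)); print(p,q)
for r in range(60,240,20): print(r,im[r,180:400:6].max(1).tolist())
"
```

```text
51.78 pos [ 0.5208 -0.046   0.1199] rpy [178.9  -0.3 -21. ] op 0.0503 F [-0.5 -0.1  0.9] tray [-0.1387 -0.0003] j [ 17.  13. -28.   1. -50.  51.]
-> [ 5.21e-01 -4.50e-02  1.80e-02 -2.08e+01] offset [ -0.7  -2.6 101.5] roll -0.004
{'fL': [242.0, 326.0], 'fR': [231.0, 62.0], 'bR': [-37.0, 63.0], 'bL': [27.0, 329.0], 'yL': [99.0, 364.0], 'yR': [43.0, 54.0], 'barL': [280.0, 270.0], 'barR': [279.0, 149.0]}
[277.50570242 246.71275009] [276.96089904 176.84740446]
60 [169, 169, 170, 170, 165, 161, 159, 157, 158, 156, 159, 160, 216, 215, 215, 217, 218, 219, 221, 220, 219, 218, 217, 219, 223, 225, 224, 225, 225, 225, 224, 218, 216, 219, 220, 218, 217]
80 [60, 61, 62, 63, 63, 64, 64, 67, 184, 167, 167, 168, 167, 167, 168, 219, 223, 225, 226, 226, 226, 225, 224, 219, 218, 222, 222, 220, 219, 221, 222, 225, 225, 225, 225, 225, 225]
100 [173, 172, 72, 173, 163, 140, 81, 62, 176, 171, 173, 175, 174, 172, 169, 164, 219, 224, 223, 221, 220, 221, 223, 226, 227, 226, 226, 226, 226, 226, 226, 226, 226, 226, 226, 226, 226]
120 [174, 174, 171, 175, 166, 134, 86, 59, 129, 169, 168, 167, 166, 167, 170, 175,
[... 317 characters left out ...]
3, 56, 52, 149, 177, 177, 177, 167, 157, 81, 60, 135, 169, 172, 173, 174, 169, 166, 207, 170, 172, 174, 174, 174, 187, 226, 227, 227, 227, 227, 227]
180 [178, 179, 180, 162, 175, 138, 103, 55, 56, 178, 168, 172, 172, 171, 166, 99, 60, 157, 170, 170, 170, 170, 170, 172, 209, 174, 176, 178, 180, 178, 217, 225, 227, 227, 227, 225, 217]
200 [151, 154, 156, 83, 157, 103, 103, 56, 58, 184, 168, 169, 169, 168, 170, 128, 61, 108, 175, 177, 177, 172, 171, 172, 169, 167, 166, 165, 168, 172, 227, 226, 225, 224, 226, 227, 227]
220 [62, 65, 67, 69, 72, 78, 82, 83, 85, 221, 226, 226, 224, 222, 222, 162, 75, 119, 202, 204, 207, 223, 209, 208, 207, 209, 212, 227, 227, 227, 227, 227, 227, 227, 227, 227, 225]
```

>>> jog_arm(
  motion=[
    {"offset":[0,-2,40],"roll":0,"hand":50},
    {"offset":[0,-2,80],"roll":0,"hand":50},
    {"offset":[0,-3,101],"roll":0,"hand":50},
    {"offset":[0,-3,101],"roll":0,"hand":50},
    {"offset":[0,-3,101],"roll":0,"hand":4},
    {"offset":[0,-3,101],"roll":0,"hand":4},
    {"offset":[0,-3,101],"roll":0,"hand":4},
    {"offset":[0,-3,101],"roll":0,"hand":4},
    {"offset":[0,-3,101],"roll":0,"hand":4},
    {"offset":[0,-3,101],"roll":0,"hand":4},
    {"offset":[0,-3,101],"roll":0,"hand":4},
  ],
)

```text
clock: 52.75
tool_pos: [0.5218, -0.0448, 0.0199]
orientation: [178.9, -0.3, -20.8]
force: [-0.4, -1.0, 1.6]
opening: 0.0094
```

```bash
python3 -c "
from h import *
chk()
go((.5101,-.0734,.019,-20.8),(.5307,-.0757,.019,-14.4),(.5517,-.0765,.019,-8),(.573,-.0755,.019,-1.6),(.5942,-.0728,.019,4.8))
"
```

```text
52.75 pos [ 0.5218 -0.0448  0.0199] rpy [178.9  -0.3 -20.8] op 0.0094 F [-0.4 -1.   1.6] tray [-0.1372 -0.0008] j [ 17.  21. -34.   2. -36.  50.]
-> [ 5.10e-01 -7.30e-02  1.90e-02 -2.08e+01] offset [-0.8 30.8  1.5] roll -0.0
-> [  0.531  -0.076   0.019 -14.4  ] offset [19.3 25.7  1.5] roll -0.112
-> [ 0.552 -0.076  0.019 -8.   ] offset [39.2 19.   1.5] roll -0.224
-> [ 0.573 -0.076  0.019 -1.6  ] offset [58.7 10.5  1.4] roll -0.335
-> [ 0.594 -0.073  0.019  4.8  ] offset [77.6  0.4  1.4] roll -0.447
```

>>> jog_arm(
  motion=[
    {"offset":[0,6,0],"roll":0,"hand":4},
    {"offset":[0,12,0],"roll":0,"hand":4},
    {"offset":[-1,18,0],"roll":0,"hand":4},
    {"offset":[-1,24,0],"roll":0,"hand":4},
    {"offset":[-1,31,0],"roll":0,"hand":4},
    {"offset":[4,30,0],"roll":-0.028,"hand":4},
    {"offset":[9,28,0],"roll":-0.056,"hand":4},
    {"offset":[14,27,0],"roll":-0.084,"hand":4},
    {"offset":[19,26,0],"roll":-0.112,"hand":4},
    {"offset":[24,24,0],"roll":-0.14,"hand":4},
    {"offset":[29,22,0],"roll":-0.168,"hand":4},
    {"offset":[34,21,0],"roll":-0.196,"hand":4},
    {"offset":[39,19,0],"roll":-0.224,"hand":4},
    {"offset":[44,17,0],"roll":-0.25,"hand":4},
    {"offset":[49,15,0],"roll":-0.28,"hand":4},
    {"offset":[54,12.5,0],"roll":-0.31,"hand":4},
    {"offset":[59,10.5,0],"roll":-0.335,"hand":4},
    {"offset":[65,7,0],"roll":-0.37,"hand":4},
    {"offset":[71,4,0],"roll":-0.41,"hand":4},
    {"offset":[77.5,0,0],"roll":-0.447,"hand":4},
  ],
)

```text
clock: 54.42
tool_pos: [0.5921, -0.0742, 0.0199]
orientation: [178.8, 0.4, 4.8]
force: [-3.1, -2.8, 2.6]
opening: 0.0091
```

```bash
python3 -c "
from h import *
import h
chk()
snap('scene','s30.png'); yell('s30',(280,170,420,300))
h.TO,h.TY=np.array([.5827,.0647]),94.8
d=np.load('pics/s30.npz')
print({k:w2px(d,(*tr(*FE[k][:2],0)[:2],FE[k][2])).round(0).tolist() for k in FE})
hboxes('s30',150)
"
```

```text
54.42 pos [ 0.5921 -0.0742  0.0199] rpy [178.8   0.4   4.8] op 0.0091 F [-3.1 -2.8  2.6] tray [-0.1397 -0.0769] j [ 12.  26. -24.   2. -40.  81.]
yellow n 125 ends [0.5382 0.0682] [0.675  0.0769] len 0.1371 yaw 93.65
{'fL': [293.0, 212.0], 'fR': [299.0, 302.0], 'bR': [395.0, 299.0], 'bL': [376.0, 209.0], 'yL': [339.0, 199.0], 'yR': [353.0, 288.0], 'barL': [279.0, 232.0], 'barR': [281.0, 272.0]}
[[261.0, 31.0], [270.0, -4.0], [286.0, 0.0], [277.0, 35.0]] [[-0.168, 0.871], [-0.131, 1.101], [-0.072, 1.07], [-0.114, 0.845]]
[[53.0, 203.0], [66.0, 197.0], [72.0, 209.0], [59.0, 215.0]] [[-0.687, 0.155], [-0.66, 0.172], [-0.636, 0.135], [-0.663, 0.118]]
[[327.0, 234.0], [341.0, 234.0], [341.0, 247.0], [327.0, 247.0]] [[-0.029, 0.039], [0.004, 0.038], [-0.001, 0.003], [-0.032, 0.004]]
[[304.0, 254.0], [342.0, 254.0], [342.0, 267.0], [304.0, 267.0]] [[-0.086, -0.012], [-0.001, -0.015], [-0.005, -0.048], [-0.088, -0.044]]
[[92.0, 304.0], [98.0, 267.0], [197.0, 284.0], [191.0, 320.0]] [[-0.535, -0.113], [-0.541, -0.026], [-0.32, -0.076], [-0.327, -0.156]]
[[304.0, 277.0], [343.0, 277.0], [343.0, 289.0], [304.0, 289.0]] [[-0.09, -0.069], [-0.006, -0.072], [-0.009, -0.1], [-0.092, -0.097]]
[[390.0, 328.0], [438.0, 327.0], [438.0, 332.0], [390.0, 333.0]] [[0.074, -0.188], [0.171, -0.19], [0.168, -0.2], [0.072, -0.199]]
```

>>> jog_arm(
  motion=[
    {"offset":[0,-4,0],"roll":0,"hand":4},
    {"offset":[0,-10,0],"roll":0,"hand":4},
    {"offset":[1,-18,0],"roll":0,"hand":4},
    {"offset":[1,-26,0],"roll":0,"hand":4},
    {"offset":[2,-34,0],"roll":0,"hand":4},
    {"offset":[2,-42,0],"roll":0,"hand":4},
    {"offset":[2,-50,0],"roll":0,"hand":4},
    {"offset":[2,-58,0],"roll":0,"hand":4},
    {"offset":[2,-66,0],"roll":0,"hand":4},
    {"offset":[2,-74,0],"roll":0,"hand":4},
  ],
)

```text
clock: 55.3
tool_pos: [0.5898, -0.0008, 0.0198]
orientation: [178.7, 0.2, 4.7]
force: [1.2, -11.8, 8.1]
opening: 0.0092
```

```bash
python3 -c "
from h import *
chk()
def cab(p): r=np.asarray(p)[:2]-[.5622,.3088]; a=np.radians(94.8); return (np.array([[np.cos(a),np.sin(a)],[-np.sin(a),np.cos(a)]])@r).round(4)
o=ctrl.get_obs();print('bar in cab',cab(o['tool_pos']))
snap('scene','s31.png'); P,Q=yell('s31',(330,170,400,300)); print(cab(P),cab(Q))
"
```

```text
55.3 pos [ 0.5898 -0.0008  0.0198] rpy [178.7   0.2   4.7] op 0.0092 F [  1.2 -11.8   8.1] tray [-0.0719 -0.0487] j [ 20.  26. -25.   2. -40.  74.]
bar in cab [-0.3108 -0.0016]
yellow n 84 ends [0.5696 0.1437] [0.6695 0.1522] len 0.1003 yaw 94.82
[-0.1651  0.0065] [-0.1651 -0.0938]
```

>>> jog_arm(
  motion=[
    {"offset":[0,-6,0],"roll":0,"hand":4},
    {"offset":[0,-12,0],"roll":0,"hand":4},
    {"offset":[0,-18,0],"roll":0,"hand":4},
    {"offset":[0,-24,0],"roll":0,"hand":4},
    {"offset":[0,-30,0],"roll":0,"hand":4},
    {"offset":[0,-36,0],"roll":0,"hand":4},
  ],
)

```text
clock: 55.85
tool_pos: [0.5872, 0.0344, 0.0198]
orientation: [178.7, 0.2, 4.8]
force: [1.2, -14.4, 13.4]
opening: 0.0091
```

>>> jog_arm(
  motion=[
    {"offset":[0,-6,0],"roll":0,"hand":4},
    {"offset":[0,-12,0],"roll":0,"hand":4},
    {"offset":[0,-18,0],"roll":0,"hand":4},
    {"offset":[0,-24,0],"roll":0,"hand":4},
    {"offset":[0,-30,0],"roll":0,"hand":4},
    {"offset":[0,-36,0],"roll":0,"hand":4},
    {"offset":[0,-36,0],"roll":0,"hand":4},
  ],
)

```text
clock: 56.43
tool_pos: [0.5846, 0.0707, 0.0197]
orientation: [178.7, 0.1, 4.8]
force: [-0.3, -10.7, 18.9]
opening: 0.0089
```

```bash
cat >> h.py <<'E'
def cab(p): r=np.asarray(p)[:2]-[.5622,.3088]; a=np.radians(94.8); return (np.array([[np.cos(a),np.sin(a)],[-np.sin(a),np.cos(a)]])@r).round(4)
def cw(x,y): a=np.radians(94.8); return np.array([.5622,.3088])+np.array([x*np.cos(a)-y*np.sin(a),x*np.sin(a)+y*np.cos(a)])
E
python3 -c "
from h import *
chk();o=ctrl.get_obs();print('bar in cab',cab(o['tool_pos']))
p=cw(-.20,0); q=cw(-.26,0)
go((*o['tool_pos'][:2],.10,4.8),(*q,.10,94.8))
"
```

```text
56.43 pos [0.5846 0.0707 0.0197] rpy [1.787e+02 1.000e-01 4.800e+00] op 0.0089 F [ -0.3 -10.7  18.9] tray [-0.0069 -0.0184] j [ 27.  26. -25.   2. -40.  67.]
bar in cab [-0.2391 -0.0024]
-> [0.585 0.071 0.1   4.8  ] offset [ -0.2   1.8 -80.2] roll -0.0
-> [5.84e-01 5.00e-02 1.00e-01 9.48e+01] offset [ -2.5  22.7 -79.8] roll -1.571
```

>>> jog_arm(
  motion=[
    {"offset":[0,0,-2],"roll":0,"hand":50},
    {"offset":[0,0,-2],"roll":0,"hand":50},
    {"offset":[0,0,-2],"roll":0,"hand":50},
    {"offset":[0,0,-2],"roll":0,"hand":50},
    {"offset":[0,1,-40],"roll":0,"hand":50},
    {"offset":[0,30,-80],"roll":0.1,"hand":50},
    {"offset":[0,60,-80],"roll":0.2,"hand":50},
    {"offset":[0,60,-80],"roll":0.32,"hand":50},
    {"offset":[0,60,-80],"roll":0.44,"hand":50},
    {"offset":[0,60,-80],"roll":0.56,"hand":50},
    {"offset":[0,60,-80],"roll":0.68,"hand":50},
    {"offset":[0,60,-80],"roll":0.8,"hand":50},
    {"offset":[0,60,-80],"roll":0.92,"hand":50},
    {"offset":[0,60,-80],"roll":1.04,"hand":50},
    {"offset":[0,60,-80],"roll":1.16,"hand":50},
    {"offset":[0,60,-80],"roll":1.28,"hand":50},
    {"offset":[0,60,-80],"roll":1.4,"hand":50},
    {"offset":[0,60,-80],"roll":1.52,"hand":50},
    {"offset":[0,60,-80],"roll":1.57,"hand":50},
    {"offset":[0,60,-80],"roll":1.57,"hand":50},
  ],
)

```text
clock: 58.1
tool_pos: [0.5888, 0.0152, 0.0979]
orientation: [179.8, -1.1, -85.3]
force: [-1.1, -0.3, 0.6]
opening: 0.0501
```

```bash
python3 -c "
from h import *
chk();o=ctrl.get_obs();print('tool in cab',cab(o['tool_pos']))
snap('scene','s32.png'); P,Q=yell('s32',(350,170,420,300)); print(cab(P),cab(Q)); handle('s32',amin=150)
W=[(-.28,.018),(-.256,.018),(-.215,.018),(-.178,.018),(-.172,.018)]
go(*[(*cw(x,0),z,-85.2) for x,z in [(-.28,.09)]+W])
"
```

```text
58.1 pos [0.5888 0.0152 0.0979] rpy [179.8  -1.1 -85.3] op 0.0501 F [-1.1 -0.3  0.6] tray [-0.0573 -0.0421] j [ 21.  20. -21.   1. -50. -17.]
tool in cab [-0.2948 -0.0019]
yellow n 54 ends [0.4322 0.2073] [0.4805 0.1695] len 0.0613 yaw 51.93
[-0.0902  0.138 ] [-0.1319  0.0931]
handle c [ 0.4906 -0.6084] ends [ 0.4805 -0.5964] [ 0.5009 -0.621 ] len 0.032 yaw 129.6 px [ 63. 206.]
handle c [0.5042 0.1563] ends [0.508  0.1137] [0.5005 0.1976] len 0.0842 yaw 95.1 px [379. 222.]
handle c [0.5535 0.165 ] ends [0.5553 0.1224] [0.5517 0.2073] len 0.085 yaw 92.5 px [385. 239.]
handle c [0.6037 0.1671] ends [0.605  0.1253] [0.6013 0.21  ] len 0.0848 yaw 92.5 px [388. 259.]
handle c [ 0.711 -0.354] ends [ 0.6958 -0.4665] [ 0.724 -0.249] len 0.2194 yaw 82.6 px [146. 294.]
handle c [0.659  0.1696] ends [0.6613 0.1273] [0.6576 0.2134] len 0.0861 yaw 92.5 px [392. 281.]
handle c [0.7644 0.205 ] ends [0.7662 0.1546] [0.7619 0.2529] len 0.0984 yaw 92.5 px [415. 330.]
-> [ 5.86e-01  3.00e-02  9.00e-02 -8.52e+01] offset [-15.    1.9   7.7] roll 0.002
-> [ 5.86e-01  3.00e-02  1.80e-02 -8.52e+01] offset [-16.4   1.6  79.7] roll 0.002
-> [ 5.84e-01  5.40e-02  1.80e-02 -8.52e+01] offset [-40.4   1.6  79.2] roll 0.002
-> [ 5.80e-01  9.50e-02  1.80e-02 -8.52e+01] offset [-81.4   1.5  78.4] roll 0.002
-> [ 5.77e-01  1.31e-01  1.80e-02 -8.52e+01] offset [-118.4    1.4   77.7] roll 0.002
-> [ 5.77e-01  1.37e-01  1.80e-02 -8.52e+01] offset [-124.4    1.4   77.6] roll 0.002
```

>>> jog_arm(
  motion=[
    {"offset":[-15,2,20],"roll":0,"hand":50},
    {"offset":[-16,2,50],"roll":0,"hand":50},
    {"offset":[-16,2,79],"roll":0,"hand":50},
    {"offset":[-16,2,79],"roll":0,"hand":50},
    {"offset":[-26,2,79],"roll":0,"hand":50},
    {"offset":[-34,2,79],"roll":0,"hand":50},
    {"offset":[-39,2,79],"roll":0,"hand":50},
    {"offset":[-44,2,79],"roll":0,"hand":50},
    {"offset":[-49,2,79],"roll":0,"hand":50},
    {"offset":[-54,2,79],"roll":0,"hand":50},
    {"offset":[-59,2,79],"roll":0,"hand":50},
    {"offset":[-64,2,79],"roll":0,"hand":50},
    {"offset":[-69,2,79],"roll":0,"hand":50},
    {"offset":[-74,2,78.5],"roll":0,"hand":50},
    {"offset":[-79,2,78.5],"roll":0,"hand":50},
  ],
)

```text
clock: 59.4
tool_pos: [0.5806, 0.0913, 0.0202]
orientation: [179.9, -1.2, -85.1]
force: [0.9, -9.8, 6.0]
opening: 0.0499
```

```bash
python3 -c "
from h import *
chk();o=ctrl.get_obs();print('tool in cab',cab(o['tool_pos']))
go(*[(*cw(x,0),.018,-85.2) for x in (-.178,-.172)])
"
```

```text
59.4 pos [0.5806 0.0913 0.0202] rpy [179.9  -1.2 -85.1] op 0.0499 F [ 0.9 -9.8  6. ] tray [ 0.0109 -0.0074] j [ 29.  25. -25.   2. -40. -25.]
tool in cab [-2.183e-01 -1.000e-04]
-> [ 5.77e-01  1.31e-01  1.80e-02 -8.52e+01] offset [-40.3   0.1   1.4] roll 0.001
-> [ 5.77e-01  1.37e-01  1.80e-02 -8.52e+01] offset [-46.3   0.1   1.3] roll 0.001
```

>>> jog_arm(
  motion=[
    {"offset":[-4,0,0],"roll":0,"hand":50},
    {"offset":[-8,0,0],"roll":0,"hand":50},
    {"offset":[-12,0,0],"roll":0,"hand":50},
    {"offset":[-16,0,-0.5],"roll":0,"hand":50},
    {"offset":[-20,0,-0.5],"roll":0,"hand":50},
    {"offset":[-24,0,-0.5],"roll":0,"hand":50},
    {"offset":[-28,0,-0.5],"roll":0,"hand":50},
    {"offset":[-32,0,-0.5],"roll":0,"hand":50},
    {"offset":[-36,0,-1],"roll":0,"hand":50},
  ],
)

```text
clock: 60.15
tool_pos: [0.5773, 0.127, 0.0203]
orientation: [179.8, -1.2, -85.1]
force: [0.8, -6.4, 0.0]
opening: 0.0499
```

>>> jog_arm(
  motion=[
    {"offset":[-2,0,0],"roll":0,"hand":50},
    {"offset":[-4,0,0],"roll":0,"hand":50},
    {"offset":[-4,0,0],"roll":0,"hand":50},
  ],
)

```text
clock: 60.4
tool_pos: [0.5769, 0.1314, 0.0202]
orientation: [179.8, -1.2, -85.1]
force: [-1.0, -6.2, 3.6]
opening: 0.0502
```

```bash
python3 -c "
from h import *
chk();o=ctrl.get_obs();print('tool in cab',cab(o['tool_pos']))
"
```

```text
60.4 pos [0.5769 0.1314 0.0202] rpy [179.8  -1.2 -85.1] op 0.0502 F [-1.  -6.2  3.6] tray [0.0471 0.0102] j [ 32.  26. -24.   1. -40. -29.]
tool in cab [-0.1781  0.0002]
```

>>> jog_arm(
  motion=[
    {"offset":[-1.5,0,0],"roll":0,"hand":50},
    {"offset":[-3,0,0],"roll":0,"hand":50},
    {"offset":[-3,0,0],"roll":0,"hand":50},
  ],
)

```text
clock: 60.65
tool_pos: [0.5767, 0.1341, 0.0202]
orientation: [179.8, -1.2, -85.1]
force: [0.1, -7.8, 4.1]
opening: 0.0498
```

>>> jog_arm(
  motion=[
    {"offset":[-1.5,0,0],"roll":0,"hand":50},
    {"offset":[-3,0,0],"roll":0,"hand":50},
    {"offset":[-3,0,0],"roll":0,"hand":50},
  ],
)

```text
clock: 60.9
tool_pos: [0.5763, 0.1362, 0.0202]
orientation: [179.8, -1.2, -85.1]
force: [1.1, -12.3, 6.0]
opening: 0.0499
```

>>> jog_arm(
  motion=[
    {"offset":[-1.5,0,0],"roll":0,"hand":50},
    {"offset":[-1.5,0,0],"roll":0,"hand":50},
  ],
)

```text
clock: 61.07
tool_pos: [0.5757, 0.1365, 0.0202]
orientation: [179.7, -1.3, -85.1]
force: [0.5, -17.4, 7.5]
opening: 0.0504
```

>>> jog_arm(
  motion=[
    {"offset":[-1.5,0,0],"roll":0,"hand":50},
    {"offset":[-1.5,0,0],"roll":0,"hand":50},
  ],
)

```text
clock: 61.23
tool_pos: [0.5752, 0.1368, 0.0202]
orientation: [179.7, -1.4, -85.2]
force: [2.2, -22.7, 9.9]
opening: 0.05
```

>>> jog_arm(
  motion=[
    {"offset":[5,0,0],"roll":0,"hand":50},
    {"offset":[15,0,0],"roll":0,"hand":50},
    {"offset":[30,0,0],"roll":0,"hand":50},
    {"offset":[30,0,-40],"roll":0,"hand":50},
    {"offset":[40,0,-80],"roll":0,"hand":50},
    {"offset":[75,0,-120],"roll":0,"hand":50},
    {"offset":[75,0,-140],"roll":0,"hand":50},
    {"offset":[75,0,-140],"roll":0,"hand":50},
    {"offset":[75,0,-140],"roll":0,"hand":50},
  ],
)

```text
clock: 61.98
tool_pos: [0.5839, 0.0685, 0.1625]
orientation: [-179.9, -1.0, -85.2]
force: [-1.0, -0.2, -0.7]
opening: 0.0502
```

```bash
python3 -c "
from h import *
import h
chk();o=ctrl.get_obs();print('tool in cab',cab(o['tool_pos']))
snap('scene','s40.png');snap('wrist','w40.png'); snap('top','t40.png')
handle('s40',amin=60); print('cab frame:')
h.TO=np.array([.5622,.3088]); h.TY=94.8; hboxes('w40',150); hboxes('s40',60,.022); hboxes('t40',40,.022)
print({k:w2px(np.load('pics/w40.npz'),(*cw(-.021+FE[k][0],FE[k][1]),FE[k][2])).round(0).tolist() for k in ('fL','fR','barL','barR')})
im=cv2.imread('pics/w40.png')
c=w2px(np.load('pics/w40.npz'),(*cw(-.159,0),.021)).round().astype(int); print('bar px pred',c)
for u in (c[0]-30,c[0],c[0]+30): print(u,im[c[1]-12:c[1]+50,u].max(1).tolist())
"
```

```text
61.98 pos [0.5839 0.0685 0.1625] rpy [-179.9   -1.   -85.2] op 0.0502 F [-1.  -0.2 -0.7] tray [-0.0092 -0.0185] j [ 26.  16. -17.   1. -57. -22.]
tool in cab [-0.2413 -0.0015]
handle c [-0.4144 -0.1397] ends [-0.4811 -0.1396] [-0.3338 -0.1323] len 0.1474 yaw 2.8 px [274.  10.]
handle c [ 0.1786 -0.331 ] ends [ 0.2071 -0.3687] [ 0.1535 -0.2968] len 0.0897 yaw 126.7 px [196. 121.]
handle c [ 0.3799 -0.5463] ends [ 0.4071 -0.5675] [ 0.3659 -0.5132] len 0.0682 yaw 127.2 px [101. 172.]
handle c [ 0.4909 -0.6084] ends [ 0.4754 -0.6263] [ 0.5055 -0.5899] len 0.0472 yaw 50.3 px [ 63. 206.]
handle c [0.4979 0.2107] ends [0.4979 0.1952] [0.4966 0.226 ] len 0.0308 yaw 92.5 px [402. 220.]
handle c [0.5468 0.2167] ends [0.5464 0.2034] [0.5452 0.231 ] len 0.0277 yaw 92.5 px [407. 238.]
handle c [0.5962 0.2251] ends [0.5964 0.2062] [0.5946 0.2464] len 0.0403 yaw 92.5 px [414. 257.]
handle c [ 0.7108 -0.3547] ends [ 0.697  -0.4666] [ 0.7235 -0.2488] len 0.2194 yaw 83.1 px [145. 294.]
handle c [0.652  0.2286] ends [0.6531 0.2076] [0.6512 0.2507] len 0.0432 yaw 92.5 px [419. 279.]
handle c [0.7642 0.2
[... 2599 characters left out ...]
57, 157, 156, 158, 158, 147, 124, 126, 162, 175, 148, 94, 50, 42, 44, 44, 44, 46, 66, 89, 98, 98, 99, 99, 98, 98, 89, 63, 40, 34, 36, 36, 39, 38]
282 [87, 89, 89, 88, 89, 91, 87, 89, 89, 89, 89, 89, 87, 86, 83, 82, 80, 76, 76, 130, 194, 213, 213, 212, 212, 211, 211, 211, 211, 210, 210, 211, 211, 197, 154, 138, 196, 216, 191, 128, 67, 54, 48, 44, 44, 48, 67, 91, 99, 99, 99, 100, 98, 98, 90, 64, 40, 37, 38, 39, 38, 37]
312 [110, 113, 114, 116, 121, 122, 115, 99, 87, 87, 86, 87, 90, 90, 85, 81, 80, 77, 75, 93, 126, 141, 140, 148, 179, 199, 204, 202, 188, 170, 152, 142, 143, 137, 117, 115, 136, 150, 138, 95, 50, 38, 40, 40, 38, 42, 67, 91, 99, 99, 98, 99, 100, 98, 88, 62, 40, 35, 36, 37, 38, 38]
```

```bash
python3 -c "
from h import *
print(order.close_job()); chk()"
```

```text
the job is handed in; nothing more can be done
None
the job is handed in; nothing more can be done
```

The job is handed in, at about 62 s of the 210 s. The three chisels in the tray (16, 18 and 25 mm blades, so chisel_1, chisel_2 and chisel_4) were turned round. chisel_5 was fetched from the bench into the fourth bay. The loaded tray was then pulled clear, squared up by its bar and pushed into the bottom bay until the force rose against the back wall (about 23 N).

**Last checks:**
- The final wrist, scene and top pictures put all four handles in front of the guard, one to a bay. I estimate the cutting edges at tray x of about 0.08 to 0.087 m.
- From the pushing pose and my fit of the cabinet, the tray's origin is at about cabinet x = -0.020 m. It is within about 3 mm sideways and straight to a degree or so.
- The gripper was clear of everything when I handed in.

**Not fully settled:**
- The first try at chisel_1 went wrong: it tilted in the grip, its blade rode up on the guard roof and shoved the tray about 5 cm. I levelled it on the bench and put it in again.
- The arm once reached the end of the last joint's range, which left the tool tilted about 1 degree for the rest of the run. I allowed for this in the moves.
- The different camera views disagreed by 3 to 5 mm on the tray and chisel positions.
- I had used up my picture views by the end, so the final state was checked from measured image positions and forces, not by eye. I did not measure the mallet, jar, glue bottle, tape measure and try square one by one at the end. The arm did not go near them, and the sharpening stone read unmoved.

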